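# Set the trimmer's stop and butt the board against it

### The job

Set the desk trimmer up for the next cut, by pushing only: first push the paper stop along the fence until its latch drops into the middle one of the three notches. Then push the foam board over the bed until its long back edge lies along the fence and the end nearest the stop rests square against the stop, which must stay latched. Do not lift or tip the board, leave the blade carriage parked and the other things where they are, and move clear at the end.

Things in the scene. Friction and masses are not known exactly. Their poses are not given: they have to be found in the camera images.
- trimmer: Sliding-blade board trimmer, fixed on the desk; grey bed 280 (x) x 310 (y) mm. Origin: centre of its underside, at desk height; x away from the robot towards the fence, y to the robot's left along the fence. Bed surface at z = 18 mm, from y = -155 to 155 and x = -140 to 140 mm. The cut line is y = -110 mm, under the cutter rail.
- fence (a point): Fence: aluminium bar along the trimmer's y at the far side of the bed. The point is the middle of its face towards the bed (trimmer x = 105 mm), at the bed's surface. 20 mm thick, 16 mm high above the bed, y = -92 to 155 mm.
- cutter_rail (a point): Middle of the cutter rail's top. The rail, 22 mm wide, runs along the trimmer's x over the cut line (y = -110 mm), 11 mm clear above the bed, top 29 mm above the bed; end blocks 40 mm wide, 32 mm high at x = +-132 mm. The bed goes on 45 mm to the right of the cut line.
- middle_notch (a point): Middle one of three V notches (10 mm wide, 4 mm deep) in the steel strip behind the fence (trimmer x = 125 to 137 mm, top 16 mm above the bed), 148 mm left of the cut line; the others lie at 105 and 210 mm. White lines across the bed and dark marks on the fence lie at the same distances. The strip ends in a 5 mm high screw at y = 150 mm.
- stop (a joint): Distance (m) of the paper stop's face from the cut line, growing to the left (trimmer +y), 0.085 to 0.236; 0.148 in the middle notch, 0.105 and 0.210 in the others. Slides with about 1.2 N friction; leaving a notch takes about 7 N; within about 4 mm of a notch's middle the spring latch pulls the stop in and centres it. Starts left of the middle notch.
- stop_latch (a joint): Height (m) of the stop's spring latch, a pin with a 15 mm round steel cap on top of the carriage: about -0.001 with its nose down in a notch, about 0.002 when riding on the strip between notches.
- stop_face (a point): Centre of the stop's face that the board's end comes against: the right (-y) side of the aluminium arm reaching from the fence 65 mm towards the robot, 15 mm high, 1.5 mm above the bed, 10 mm thick in y. Moves with the stop.
- stop_thumb (a point): Centre of the left (+y) end face of the stop's black carriage, 22 mm left of the stop's face. The carriage straddles the fence: 45 (x) x 44 (y) mm; this end face is 22 mm high, 22 to 44 mm above the bed (top 62 mm above the desk), latch cap 7 mm higher. Its right end lies 22 mm right of the stop's face, only over and behind the fence.
- board: The foam board to be trimmed, loose, white, 140 (x) x 200 (y) x 6 mm, about 40 g, lying flat on the bed and under the cutter rail, its right end sticking out beyond the bed. Origin at the centre of its underside; y along its length, to the left at start.
- board_center (a point): the middle of the board, half-way up its thickness
- board_end (a point): middle of the board's left (+y) end face, 100 mm from its centre, half-way up
- board_back (a point): middle of the board's long back edge (+x, fence side), 70 mm from its centre, half-way up
- blade_carriage (a joint): The black blade carriage (55 x 36 mm, top 40 mm above the bed, with a 5 mm raised pad) on the cutter rail: 0 parked at the far end, growing towards the robot, 3 N of friction. To stay parked.
- eraser: white eraser in a card sleeve, 22 x 45 x 12 mm, lying on the near part of the trimmer's bed; bystander
- tape_roll: clear adhesive-tape roll, 52 mm across, 19 mm high, lying flat on the near left part of the bed; bystander
- stapler: black stapler, 130 x 32 x 46 mm, on the desk right of the trimmer; bystander
- mug: white mug, 82 mm across, 92 mm high, on the desk to the far right; bystander
- calculator: black desk calculator, 150 x 100 x 14 mm, on the desk to the left; bystander
- pen_pot: round wooden pen pot, 76 mm across, 85 mm high with pens up to 150 mm, on the desk to the far left; bystander
- notebook: closed notebook, 210 x 148 x 15 mm, on the desk to the near right; bystander

How it is judged:
By the outcome, as a careful person would: the job done as asked, in the order asked, and still so for the second after the job is handed in, with the robot touching nothing.
It also fails if it takes over 61 s, if anything falls off the work surface, if the arm or the gripper's body presses on something with over 40 N, if the wrist force passes 120 N, or if a joint passes its speed limit or range.

### The arm

A 6-joint arm with a two-finger parallel gripper is mounted at the origin on the work surface. World frame = base frame: x ahead of the robot, y to its left, z up, the work surface at z = 0. Lengths are in m, angles in degrees, forces in N, time in s.
With the tool pointing down it reaches from about 0.25 to 0.725 m from the base axis. Payload 9.7 kg.
Tool frame: the origin (TCP) lies at the very end of the fingers, on their centre line; the grasp point (between the pads) lies 19 mm behind it; z points along the fingers, y is the direction in which the jaws open and shut (so a half turn about z gives the same grasp; the last joint's range is limited). The gripper opens to 85 mm and grips with 20 to 120 N. Pads are 22 mm wide; open, the fingers measure 114 mm over their backs; the gripper's body (76 mm by 85 mm) begins 54 mm behind the grasp point. The pads swing forward as they close: fully open they stand 13 mm farther back than shut.
Start: joints at [-74.828, 4.979, 10.078, 95.1, 0, 90], TCP at [0.144, -0.531, 0.202] pointing down, gripper open.
Joint ranges: [-179.16, 179.16], [-48.56, 103.87], [-65.8, 70.77], [-126.05, 130.52], [-82.76, 87.17], [-180, 180]. Speed limits (degrees/s): [127.2, 127.2, 147.25, 180, 180, 180].

### API

Orientations are given as [roll, pitch, yaw] about the fixed x, y, z axes, in that order (R = Rz(yaw) Ry(pitch) Rx(roll)).
In Python, from workcell import bot gives the robot as it stands. The module is installed in compiled form; this text tells all that it offers.
- The arm moves only by the tool step_arm, never from a script. Its arguments are lists of equal length, an entry for each row: "dr": the turn, a rotation vector about the tool's x, y, z in rad, a list of three; "xyz": the shift along the tool's x, y, z in units of 40 mm (1.0 is 40 mm), a list of three; "gripper": the opening, from 0 (shut) to 1 (fully open). In form: {"dr": [[wx, wy, wz], ...], "xyz": [[x, y, z], ...], "gripper": [gripper, ...]}. A call has exactly 8 rows; each row is the pose to reach, as a shift and turn from the pose commanded when the call began, along the tool's axes at that moment; what a row does not reach only later rows make up. A row lasts 1/10 s, in which the tool goes at most 50 mm and 8.59 degrees, less where a joint would pass 70% of its speed; a pose out of reach is approached as far as the arm can. A call with a gripper value outside its range is refused whole. The fingers move at their own pace and stop on an object; "squeeze" is the grip in N (left out, the last holds). Time passes only in rows, so rows that repeat a pose let the fingers close, or fill a call up. It gives the time, the measured TCP pose, the force and the opening at its end, in the units of the state.
- bot.get_obs(): the state, without advancing time (a new reading comes with each control period).
- bot.camera(name): name is "scene" or "side" or "wrist"; returns a dict with "image" (480x640x3 uint8, red, green, blue), "camera_matrix" (3x3 intrinsics, pixels), "R" (3x3) and "t" (3): a world point X has camera coordinates R X + t. Camera axes: x right, y down, z forward; pixel columns grow to the right and rows downward; lengths in m; the calibration is good to about 2 mm. A picture is of the moment at which its call begins. There is no depth.
- bot.job_done(): hands the job in, once; it reports no verdict.
Trained networks look in a picture, given as the dict that the camera call returned (one of the last four; its "shot" number tells which), for a name from the list of things; names that differ only in an ending like _2 or _b are one class to them, and where a whole thing is asked for, a point or a joint stands for the part that bears it (a point fixed in the world has none). Each returns a list of dicts, best first, with "p" (0 to 1); they miss things now and then, are a little off and sometimes report something else, mostly with a low value. They report only what shows in the picture. A call takes as long as a camera call.
- bot.regions_of(picture, thing): "region" (480x640 bool, what is visible of it) and "box" ([centre column, centre row, width, height] in pixels, round what is visible of it).
The state is a dict: "time": time; "q": joint angles; "qd": joint speeds; "joint_efforts": joint torques, N m; "ee_pos": TCP position; "tcp_rot": TCP orientation; "wrist_force": force on the tool from outside, world axes, zero at the start; "torque": the same for the moment, N m; "opening": finger opening in m.
Only numpy, scipy, OpenCV 4.12 (cv2) and the standard library are available. Lean on these libraries where they do the work, as an engineer would, in place of code of your own. Each camera call takes 0.05 s, during which the arm holds its last target.

## Working session

There is one attempt and no reset: what is moved stays moved. The work goes in short steps, Python scripts to look and compute and a tool call to move; the robot and the scene stay as the last step left them, time stands still between calls to the robot, and variables do not carry over. Pictures are saved under pics/ and viewed, and the job is handed in when it is done.

Besides the shell and the picture viewer there is one more tool, called after "Emit:" by a JSON object that holds its "fn" and its "kwargs", one argument or row to a line. step_arm: Moves the arm, as the interface text tells. Its arguments: {"type":"object","properties":{"dr":{"type":"array"},"xyz":{"type":"array"},"gripper":{"type":"array"},"squeeze":{"type":"number"}},"required":["dr","xyz","gripper"]}

```bash
mkdir -p pics
cat > h.py <<'E'
import numpy as np, cv2
from workcell import bot
def snap(name,fn):
    p=bot.camera(name); cv2.imwrite('pics/'+fn,p['image'][:,:,::-1]); return p
def proj(p,X):
    c=p['R']@np.asarray(X,float)+p['t']; u=p['camera_matrix']@c; return u[:2]/u[2]
def ray(p,uv,z):
    d=p['R'].T@np.linalg.inv(p['camera_matrix'])@np.array([uv[0],uv[1],1.]); o=-p['R'].T@p['t']
    return o+d*(z-o[2])/d[2]
E
python3 - <<'E'
from h import *
s=snap('scene','s0.png'); d=snap('side','d0.png'); w=snap('wrist','w0.png')
for p in (s,d,w): print(-p['R'].T@p['t'],p['R'][2])
o=bot.get_obs(); print(o['time'],o['ee_pos'],o['tcp_rot'],o['opening'],o['wrist_force'])
for n in ['trimmer','board','stop','stop_latch','blade_carriage','eraser','tape_roll']:
  for p,k in ((s,'s'),(d,'d')):
    r=bot.regions_of(p,n); print(n,k,[(round(x['p'],2),np.round(x['box'])) for x in r[:2]])
E
```

```text
[1.08347069 0.25279708 1.13456486] [-0.472635   -0.20155886 -0.8578987 ]
[0.36133848 1.04926716 0.93622199] [ 0.0873557  -0.76044135 -0.64350442]
[ 0.21004735 -0.51420782  0.37207542] [-0.26009021 -0.06974861 -0.9630619 ]
0.15 [ 0.14388106 -0.53063676  0.20162675] [-1.79940397e+02  8.71603696e-04  1.51715410e+01] 0.08522449106472635 [0.42049489 0.14030626 0.77076289]
trimmer s [(0.82, array([312., 254., 145., 128.])), (0.73, array([171., 239.,  35.,  49.]))]
trimmer d [(0.88, array([309., 246., 147., 110.]))]
board s [(0.91, array([281., 240.,  83.,  70.]))]
board d [(0.65, array([313., 219.,  78.,  57.]))]
stop s [(0.92, array([317., 285.,  30.,  35.]))]
stop d [(0.8, array([265., 248.,  49.,  30.])), (0.62, array([270., 151.,  39.,  46.]))]
stop_latch s []
stop_latch d [(0.47, array([265., 247.,  50.,  30.])), (0.41, array([310., 248., 143., 109.]))]
blade_carriage s [(0.58, array([263., 249.,  23.,  22.])), (0.55, array([315., 286.,  28.,  34.]))]
blade_carriage d [(0.7, array([288., 202.,  28.,  17.]))]
eraser s [(0.5, array([344., 225.,  18.,  11.]))]
eraser d [(0.76, array([360., 254.,  15.,  20.]))]
tape_roll s [(0.77, array([363., 252.,  23.,  19.])), (0.47, array([242., 168.,  86.,  65.]))]
tape_roll d [(0.62, array([333., 278.,  23.,  19.])), (0.53, array([265., 248.,  45.,  29.]))]
```

Run:
```python
import cv2
for f in 'sd':
    a=cv2.imread(f'pics/{f}0.png')
    c=a[170:340,210:410]; cv2.imwrite(f'pics/{f}0c.png',cv2.resize(c,(700,595),interpolation=cv2.INTER_CUBIC))
```

```text
(no output)
```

View pics/s0.png

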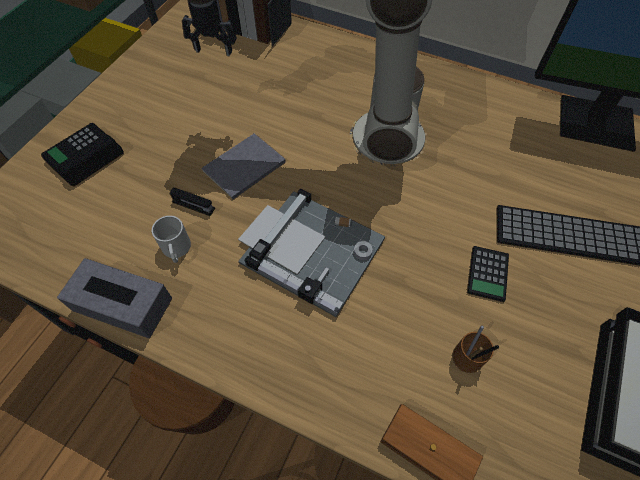

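View pics/s0c.png

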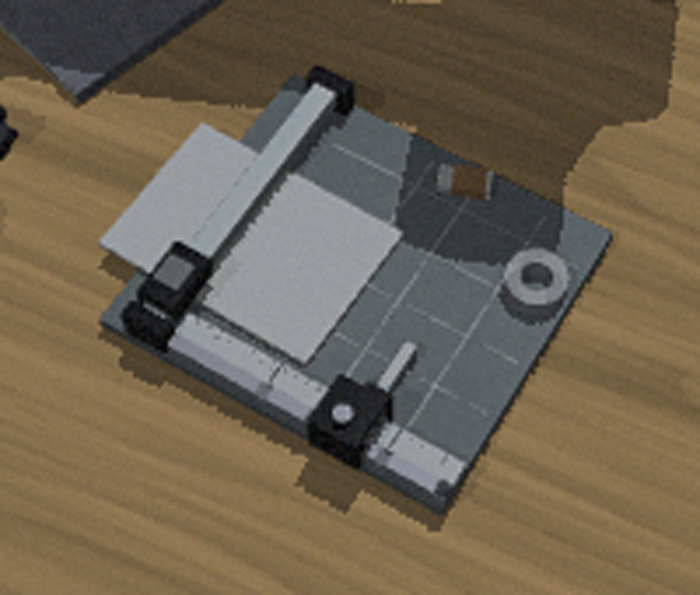

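View pics/d0c.png

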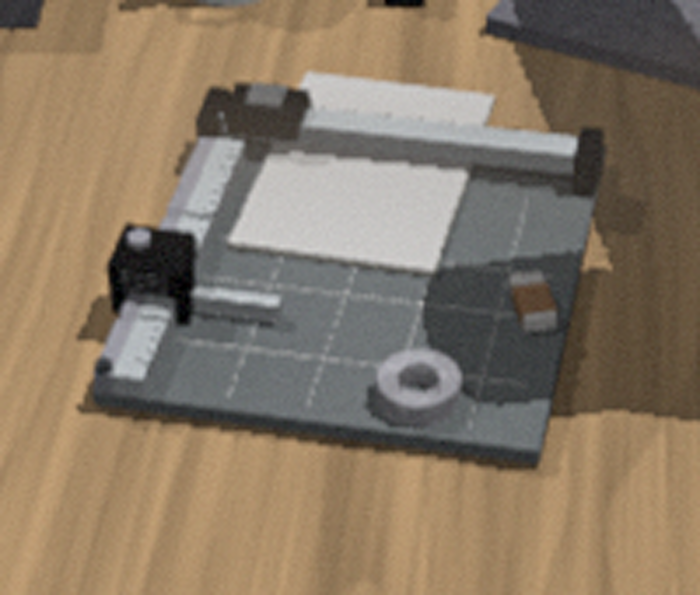

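View pics/w0.png

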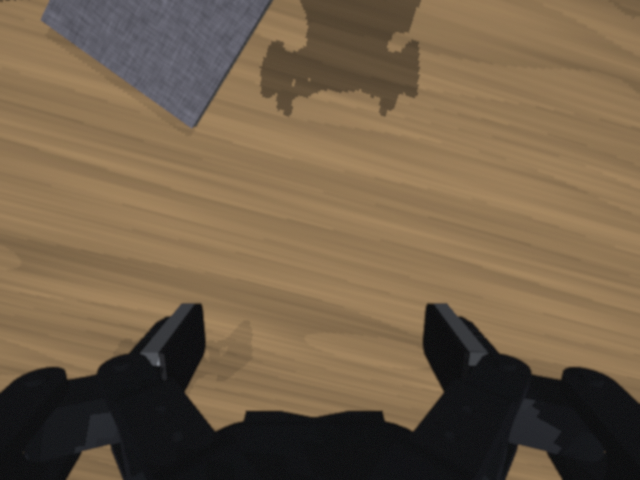

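The scene shows the trimmer with the fence at the bottom, in crop coordinates (scale 3.5). The stop carriage is near (350,415) and the board, slightly rotated, is near (290,265). I'll fit the trimmer's pose from its bed corners.

Run:
```python
from h import *
from scipy.optimize import least_squares
s=bot.camera('scene'); d=bot.camera('side')
C=lambda u,v:(210+(u+.5)/3.5-.5,170+(v+.5)/3.5-.5)
obs=[(s,(-.14,.155,.018),C(611,234)),(s,(.14,.155,.018),C(443,503)),(s,(.14,-.155,.018),C(100,322)),
(d,(-.14,.155,.018),C(540,453)),(d,(.14,.155,.018),C(97,390)),
(s,(.105,.1,.034),C(384,453))][:5]
def W(q,X):
    c,sn=np.cos(q[2]),np.sin(q[2]); return np.array([q[0]+c*X[0]-sn*X[1],q[1]+sn*X[0]+c*X[1],X[2]])
f=lambda q:np.concatenate([proj(p,W(q,X))-uv for p,X,uv in obs])
r=least_squares(f,[.5,0,0]); q=r.x; print(q,np.degrees(q[2]),np.round(r.fun,1))
np.save('q.npy',q)
def T(w): 
    c,sn=np.cos(q[2]),np.sin(q[2]); x,y=w[0]-q[0],w[1]-q[1]; return np.round(np.array([c*x+sn*y,-sn*x+c*y])*1000)
# board left corners z=24
for p,uvs in ((s,[(402,233),(308,362),(203,123),(100,243)]),(d,[(435,270),(230,245),(493,95),(308,73)])):
    for uv in uvs: print('board',T(ray(p,C(*uv),.024)))
print('cap',T(ray(s,C(342,412),.069)),T(ray(d,C(138,235),.069)))
print('arm tip',T(ray(s,C(408,343),.034)),T(ray(d,C(281,298),.034)))
print('tape',T(ray(s,C(540,275),.037)),T(ray(d,C(420,372),.037)),'eraser',T(ray(s,C(467,180),.03)),T(ray(d,C(533,295),.03)))
```

```text
[ 0.50346612 -0.03583524 -0.09987404] -5.7223610662679025 [ 0.8 -1.1 -0.1  1.7 -0.5 -1.1  1.  -0.7 -1.1  0.4]
board [-46.  11.]
board [91.  8.]
board [ -53. -187.]
board [  86. -191.]
board [-47.  10.]
board [91. 10.]
board [ -52. -188.]
board [  85. -191.]
cap [131.  64.] [134.  63.]
arm tip [42. 68.] [42. 67.]
tape [-62. 127.] [-59. 121.] eraser [-114.   32.] [-114.   30.]
```

Fit: the trimmer is at about (0.503, -0.036), yaw -5.7°. The stop face is about 173 mm from the cut line. The board's left end is at y≈10 and its back edge at x≈86–91. Next I'll move over the trimmer for a precise wrist view.

Emit:
{"fn": "step_arm", "kwargs": {
  "dr": [
    [0,0,0.05],
    [0,0,0.1],
    [0,0,0.15],
    [0,0,0.2],
    [0,0,0.25],
    [0,0,0.3],
    [0,0,0.35],
    [0,0,0.365]
  ],
  "xyz": [
    [0.95,-0.7,-0.2],
    [1.9,-1.42,-0.4],
    [2.85,-2.13,-0.6],
    [3.8,-2.84,-0.8],
    [4.75,-3.55,-1],
    [5.7,-4.26,-1.2],
    [6.65,-4.97,-1.4],
    [7.6,-5.68,-1.5]
  ],
  "gripper": [1,1,1,1,1,1,1,1]
}}

```text
time: 1.75
ee_pos: [0.3788, -0.2303, 0.2631]
tcp_rot: [180.0, -0.1, -5.9]
wrist_force: [0.8, -1.4, -0.5]
opening: 0.0855
```

Emit:
{"fn": "step_arm", "kwargs": {
  "dr": [
    [0,0,0],
    [0,0,0],
    [0,0,0],
    [0,0,0],
    [0,0,0],
    [0,0,0],
    [0,0,0],
    [0,0,0]
  ],
  "xyz": [
    [0.55,-0.87,0],
    [1.1,-1.75,0],
    [1.65,-2.6,0],
    [2.2,-3.5,0],
    [2.75,-4.35,0],
    [3.1,-4.9,0],
    [3.1,-4.9,0],
    [3.1,-4.9,0]
  ],
  "gripper": [0,0,0,0,0,0,0,0]
}}

```text
time: 2.55
ee_pos: [0.5206, -0.0509, 0.2619]
tcp_rot: [-179.9, 0.0, -5.6]
wrist_force: [-0.2, -0.4, 0.3]
opening: 0.0003
```

Run:
```python
from h import *
w=snap('wrist','w1.png'); o=bot.get_obs(); print(o['ee_pos'],o['tcp_rot'],o['wrist_force'],w['camera_matrix'])
import pickle; pickle.dump({k:w[k] for k in('R','t','camera_matrix','image')},open('w1.pkl','wb'))
```

```text
[ 0.52038222 -0.05137998  0.26220609] [-1.79936708e+02  1.60811649e-02 -5.62919251e+00] [-0.31925993 -0.59958554 -0.40202954] [[366.84396358   0.         313.73330265]
 [  0.         366.84396358 244.80393595]
 [  0.           0.           1.        ]]
```

View pics/w1.png

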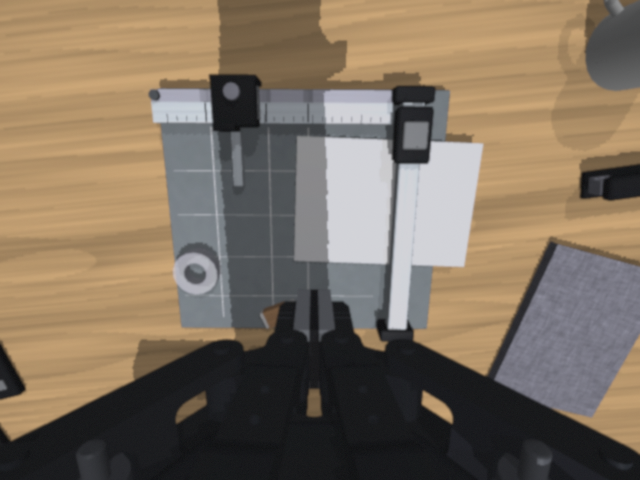

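The wrist view shows the whole trimmer. The stop cap is at (231,90), the white lines are at about u=216, 271 and 309, and the board corners are (296,136), (294,261), (481,144) and (464,266). Zooming in to refine.

Run:
```python
import cv2
a=cv2.imread('pics/w1.png')
cv2.imwrite('pics/w1a.png',cv2.resize(a[60:200,130:320],(760,560),interpolation=cv2.INTER_CUBIC))
cv2.imwrite('pics/w1b.png',cv2.resize(a[60:200,300:490],(760,560),interpolation=cv2.INTER_CUBIC))
cv2.imwrite('pics/w1d.png',cv2.resize(a[200:345,150:340],(760,580),interpolation=cv2.INTER_CUBIC))
```

```text
(no output)
```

View pics/w1a.png

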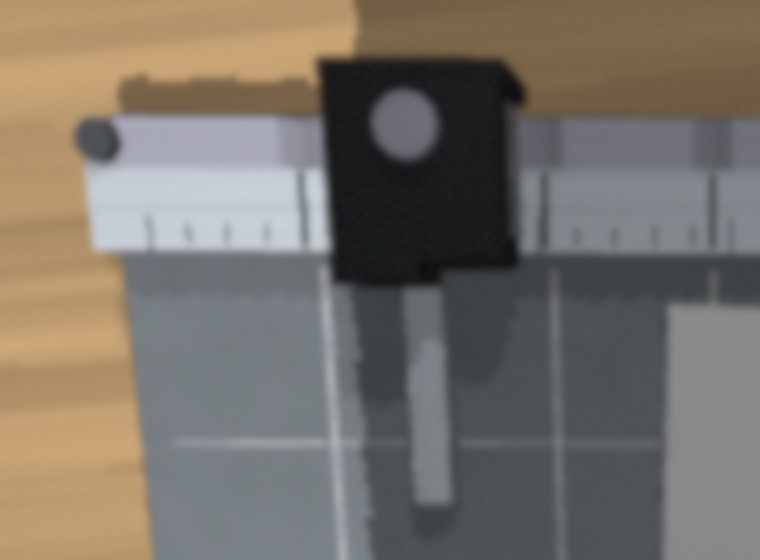

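View pics/w1b.png

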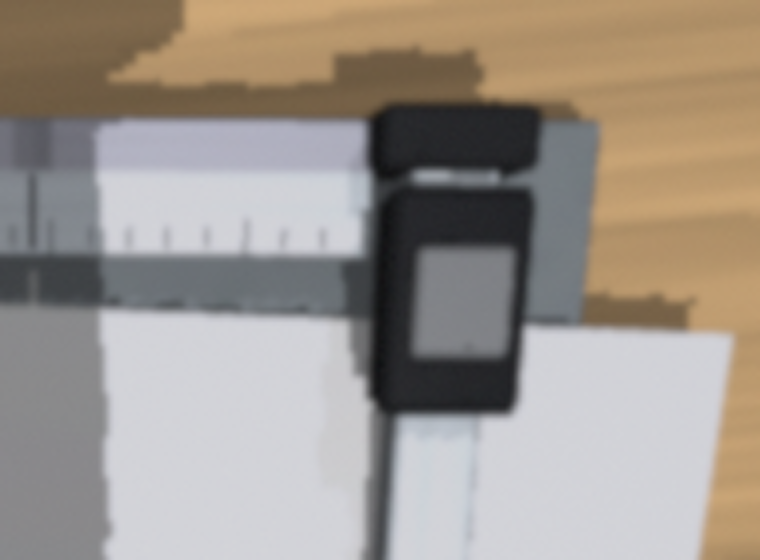

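View pics/w1d.png

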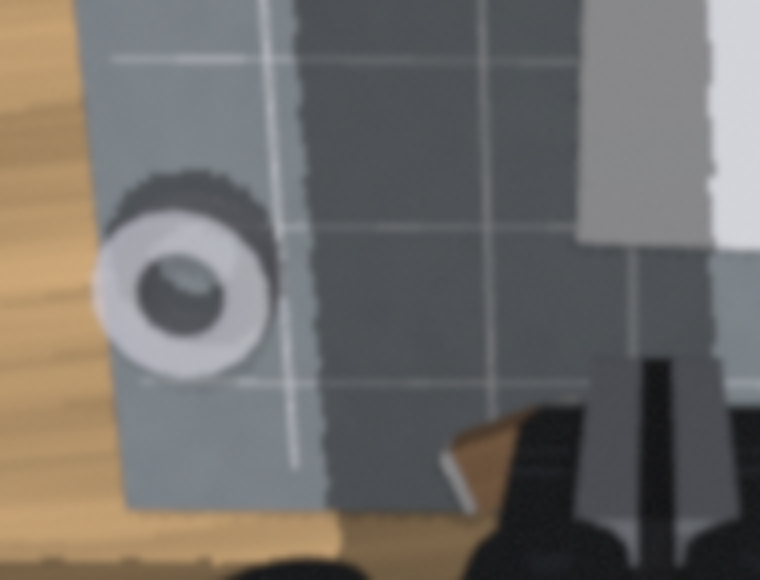

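```bash
cat > fit.py <<'E'
from h import *
from scipy.optimize import least_squares
import pickle
w=pickle.load(open('w1.pkl','rb'))
A=lambda u,v:(130+(u+.5)/4-.5,60+(v+.5)/4-.5)
B=lambda u,v:(300+(u+.5)/4-.5,60+(v+.5)/4-.5)
D=lambda u,v:(150+(u+.5)/4-.5,200+(v+.5)/4-.5)
def W(q,X):
    c,sn=np.cos(q[2]),np.sin(q[2]); return np.array([q[0]+c*X[0]-sn*X[1],q[1]+sn*X[0]+c*X[1],X[2]])
def Ti(q,w):
    c,sn=np.cos(q[2]),np.sin(q[2]); x,y=w[0]-q[0],w[1]-q[1]; return np.array([c*x+sn*y,-sn*x+c*y])*1000
E
python3 - <<'E'
from fit import *
ob=[]
# (uv,z,axis,value)
for uv in [A(555,270),A(561,550),D(482,5),D(491,412)]: ob.append((uv,.018,1,38))
for uv in [A(322,270),A(345,555),D(265,5),D(293,465)]: ob.append((uv,.018,1,100))
ob.append((A(712,280),.018,1,-5));ob.append((D(633,300),.018,1,-5))
for uv in [A(100,251),A(310,253),B(340,255),A(700,254)]: ob.append((uv,.034,0,105))
ob+=[(D(127,510),.018,0,-140),(D(127,510),.018,1,155),(B(600,122),.018,0,140),(B(600,122),.018,1,-155),(A(94,250),.034,1,155),(B(366,254),.034,1,-92)]
f=lambda q:[Ti(q,ray(w,uv,z))[a]-v for uv,z,a,v in ob]
r=least_squares(f,[.5,-.036,-.1],x_scale=[.01,.01,.01],loss='soft_l1'); q=r.x; print(q,np.degrees(q[2]),np.round(f(q),1)); np.save('q.npy',q)
P=lambda n,uv,z:print(n,np.round(Ti(q,ray(w,uv,z)),1))
P('cap',A(405,124),.069)
P('arm tipL',A(415,503),.0345);P('arm tipR',A(453,503),.0345);P('armR up',A(440,300),.0345)
for c in [(320,60),(500,60),(333,282),(517,268)]: P('car',A(*c),.062)
P('B LF',A(668,306),.024);P('B LN',D(580,242),.024);P('B RF',B(733,333),.024);P('B RN',(464,266),.024);P('B near',(330,262.5),.024);P('B far',B(350,317),.024)
P('stapler L',(583,185),.03);P('tape',D(182,294),.037)
print('tcp',np.round(Ti(q,bot.get_obs()['ee_pos']),1))
E
```

```text
[ 0.50433073 -0.03850193 -0.10225857] -5.8589842603292634 [-0.4  0.  -0.1  0.5  0.3 -0.7 -0.5  0.4  0.3 -0.1 -0.1 -0.3  0.1 -0.1
  2.1 -1.7 -0.7  1.4 -0.5  0.9]
cap [131.4  65.1]
arm tipL [40.8 75. ]
arm tipR [40.8 64.8]
armR up [93.2 65.7]
car [146.   85.6]
car [146.2  43.8]
car [96.8 86. ]
car [100.2  41.5]
B LF [92.2  7. ]
B LN [-47.   10.4]
B RF [  86.3 -192.7]
B RN [ -53.1 -188.6]
B near [-49.7 -31.1]
B far [ 89.8 -89.8]
stapler L [  42.7 -304.7]
tape [-59.  123.7]
tcp [ 17.3 -11.2]
```

Emit:
{"fn": "step_arm", "kwargs": {
  "dr": [
    [0,0,0],
    [0,0,0],
    [0,0,0],
    [0,0,0],
    [0,0,0],
    [0,0,0],
    [0,0,0],
    [0,0,0]
  ],
  "xyz": [
    [0.65,-0.77,0.6],
    [1.3,-1.54,1.2],
    [1.95,-2.31,1.8],
    [2.59,-3.08,2.4],
    [2.59,-3.08,3.4],
    [2.59,-3.08,4.4],
    [2.59,-3.08,5.1],
    [2.59,-3.08,5.4]
  ],
  "gripper": [0,0,0,0,0,0,0,0]
}}

```text
time: 3.4
ee_pos: [0.6322, -0.0079, 0.0605]
tcp_rot: [-178.2, 0.1, -1.6]
wrist_force: [0.9, 0.0, -0.2]
opening: 0.0002
```

```bash
cat > look.py <<'E'
import sys
from fit import *
q=np.load('q.npy'); n=sys.argv[1]
for c in sys.argv[2:]:
    k,x0,y0,x1,y1=c.split(','); p=bot.camera(k); a=p['image'][int(y0):int(y1),int(x0):int(x1),::-1]
    s=min(780/a.shape[1],580/a.shape[0]); cv2.imwrite(f'pics/{n}_{k}.png',cv2.resize(a,None,fx=s,fy=s,interpolation=cv2.INTER_CUBIC)); print(k,'scale',s)
    import pickle; pickle.dump({j:p[j] for j in('R','t','camera_matrix')},open(f'pics/{n}_{k}.pkl','wb'))
o=bot.get_obs(); print(o['time'],np.round(Ti(q,o['ee_pos']),1),o['ee_pos'][2],np.round(o['tcp_rot'],2),np.round(o['wrist_force'],2))
E
python3 look.py a wrist,0,0,640,480 side,230,200,330,275
```

```text
wrist scale 1.2083333333333333
side scale 7.733333333333333
3.5 [122.5  43.9] 0.058766236669528654 [-178.17    0.39   -1.53] [-0.15 -0.64 -0.91]
```

View pics/a_wrist.png

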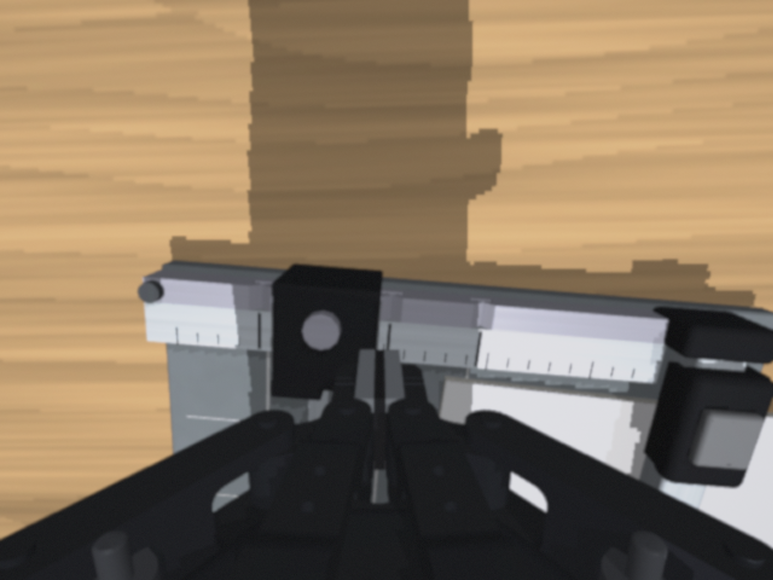

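View pics/a_side.png

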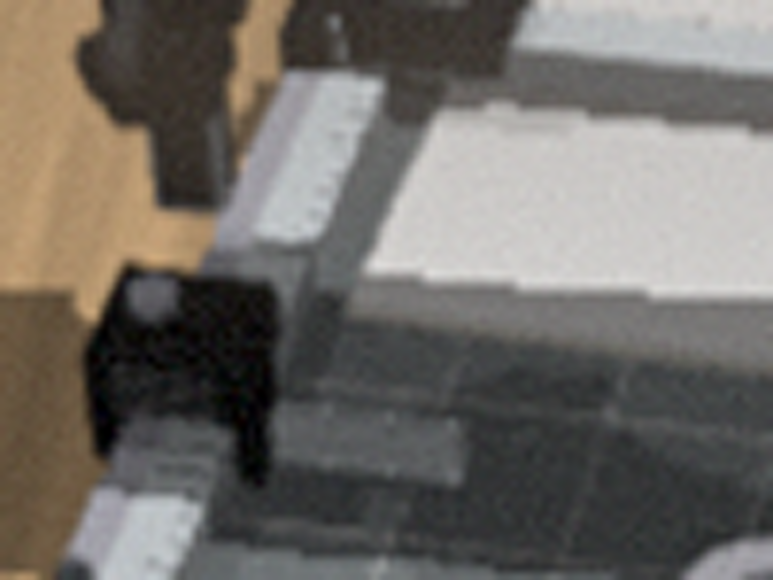

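The arm fell short: y=44 instead of 112, so it sits just right of the stop carriage without contact. I'll check the joints before going on.

Run:
```python
from h import *
o=bot.get_obs(); print(np.round(o['q'],2),np.round(o['qd'],2),o['joint_efforts'])
```

```text
[ -1.58  16.     6.86  81.25   1.83 179.95] [ 0.07 -1.67  4.49  3.36 -0.21 -0.11] [ 3.35864844e-01 -6.52446127e+01  4.70228291e+01 -1.19107895e+00
  1.54196662e-01  4.58249451e-05]
```

Joint 6 is at its limit. I'll lift and use a quarter-turned wrist (yaw about 84°) instead.

Emit:
{"fn": "step_arm", "kwargs": {
  "dr": [
    [0,0,0],
    [0,0,0],
    [0,0,-0.14],
    [0,0,-0.28],
    [0,0,-0.42],
    [0,0,-0.56],
    [0,0,-0.7],
    [0,0,-0.84]
  ],
  "xyz": [
    [0,0,-1],
    [0,0,-2],
    [0,0,-2],
    [0,-0.3,-2],
    [0,-0.6,-2],
    [0,-0.9,-2],
    [0,-1.2,-2],
    [0.1,-1.5,-2]
  ],
  "gripper": [0,0,0,0,0,0,0,0]
}}

```text
time: 4.3
ee_pos: [0.6386, 0.0504, 0.1469]
tcp_rot: [-178.8, -1.4, 46.9]
wrist_force: [-0.2, -0.3, -0.7]
opening: -0.0001
```

```bash
cat > plan.py <<'E'
# plan.py X Y Z [yaw_trimmer]  -> xyz units, dr for target in trimmer frame
import sys
from fit import *
from scipy.spatial.transform import Rotation as Ro
q=np.load('q.npy'); x,y,z=[float(a)/1000 for a in sys.argv[1:4]]
yaw=np.degrees(q[2])+(float(sys.argv[4]) if len(sys.argv)>4 else 90)
o=bot.get_obs(); R0=Ro.from_euler('xyz',o['tcp_rot'],degrees=True); R1=Ro.from_euler('xyz',[180,0,yaw],degrees=True)
print('units',np.round(R0.inv().apply(W(q,(x,y,z))-o['ee_pos'])/.04,3),'dr',np.round((R0.inv()*R1).as_rotvec(),4))
print(round(o['time'],2),'at',np.round(Ti(q,o['ee_pos']),1),np.round(o['ee_pos'][2]*1000,1),np.round(o['tcp_rot'],2),'F',np.round(o['wrist_force'],2),np.round(o['q'],1))
E
python3 plan.py 121 118 46
```

```text
units [ 0.2   -0.257  2.534] dr [-0.0113 -0.0306 -0.6492]
4.3 at [124.4 102.1] 146.9 [-178.85   -1.43   46.93] F [-0.24 -0.26 -0.66] [  3.6  16.6  17.3  90.5   1.8 136.7]
```

Emit:
{"fn": "step_arm", "kwargs": {
  "dr": [
    [0,0,-0.14],
    [0,0,-0.28],
    [0,0,-0.42],
    [-0.011,-0.031,-0.56],
    [-0.011,-0.031,-0.65],
    [-0.011,-0.031,-0.65],
    [-0.011,-0.031,-0.65],
    [-0.011,-0.031,-0.65]
  ],
  "xyz": [
    [0.1,-0.1,0],
    [0.2,-0.25,0],
    [0.2,-0.25,0.3],
    [0.2,-0.25,0.8],
    [0.2,-0.25,1.4],
    [0.2,-0.25,2],
    [0.2,-0.25,2.5],
    [0.2,-0.25,2.5]
  ],
  "gripper": [0,0,0,0,0,0,0,0]
}}

```text
time: 5.1
ee_pos: [0.6355, 0.0659, 0.0437]
tcp_rot: [-179.7, 0.1, 83.9]
wrist_force: [0.1, 0.0, -0.3]
opening: 0.0004
```

```bash
python3 plan.py 121 118 46; python3 look.py b side,210,180,350,285 wrist,0,0,640,480
```

```text
units [ 0.019  0.028 -0.058] dr [-0.0057  0.0012 -0.0046]
5.1 at [119.9 117.2] 43.7 [-1.7968e+02  7.0000e-02  8.3880e+01] F [ 0.1   0.04 -0.29] [  5.9  17.3   6.8  79.8  -0.  102. ]
side scale 5.523809523809524
wrist scale 1.2083333333333333
5.2 [121.4 117.7] 0.0466188803999188 [-1.7991e+02  2.0000e-02  8.3890e+01] [-0.1  -0.09  0.56]
```

View pics/b_side.png

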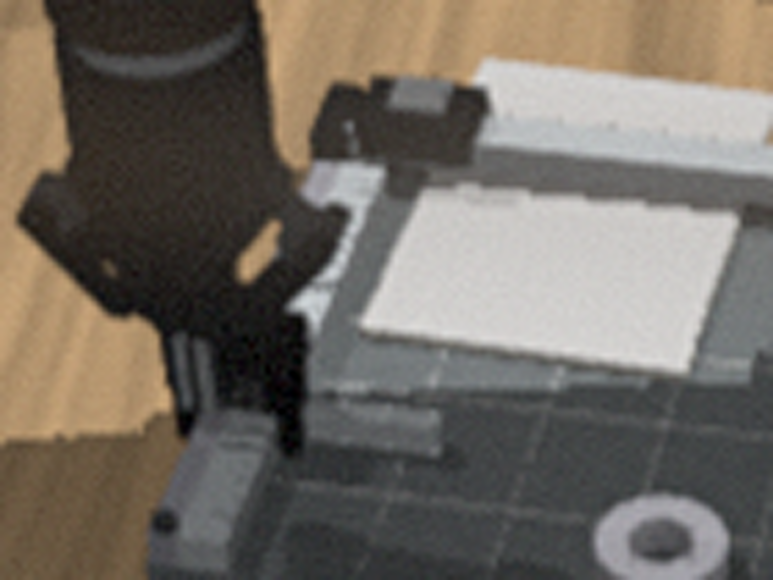

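View pics/b_wrist.png

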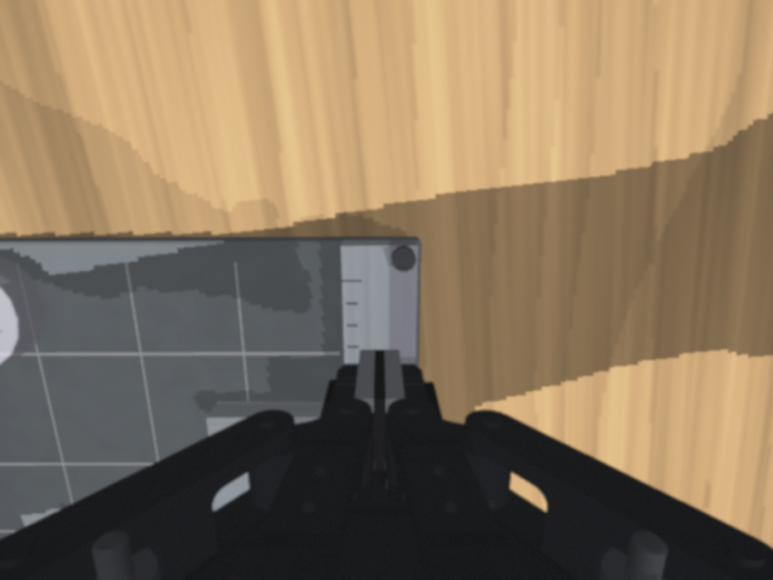

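Emit:
{"fn": "step_arm", "kwargs": {
  "dr": [
    [0,0,0],
    [0,0,0],
    [0,0,0],
    [0,0,0],
    [0,0,0],
    [0,0,0],
    [0,0,0],
    [0,0,0]
  ],
  "xyz": [
    [-0.2,0,0],
    [-0.4,0,0],
    [-0.55,0,0],
    [-0.7,0,0],
    [-0.8,0,0],
    [-0.9,0,0],
    [-0.97,0,0],
    [-1,0,0]
  ],
  "gripper": [0,0,0,0,0,0,0,0]
}}

```text
time: 6.0
ee_pos: [0.6325, 0.0268, 0.0446]
tcp_rot: [-179.8, 0.0, 83.9]
wrist_force: [0.3, 1.1, -0.1]
opening: 0.0
```

```bash
python3 look.py c side,210,180,350,285 scene,250,210,390,315
```

```text
side scale 5.523809523809524
scene scale 5.523809523809524
6.1 [120.8  78.3] 0.04462935758325593 [-1.7982e+02  3.0000e-02  8.3950e+01] [-0.59 -0.97 -0.31]
```

View pics/c_side.png

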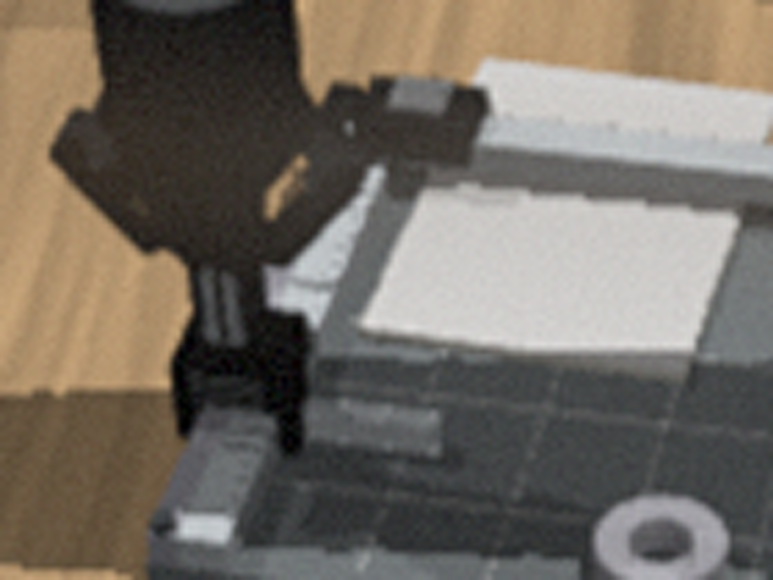

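View pics/c_scene.png

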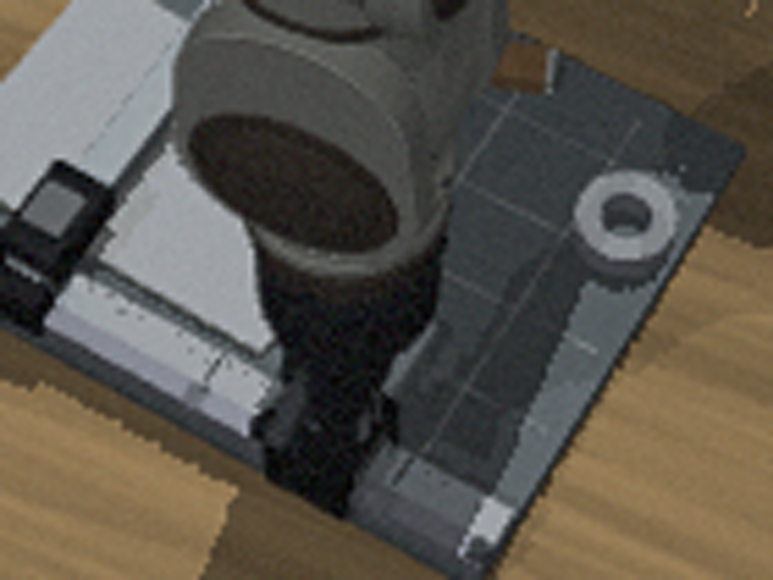

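```bash
python3 plan.py 121 76 46
python3 - <<'E'
from fit import *
q=np.load('q.npy')
import pickle
for k,off,n in (('side',(210,180),'c'),('scene',(250,210),'c')):
    p=pickle.load(open(f'pics/{n}_{k}.pkl','rb'))
    a=cv2.imread(f'pics/{n}_{k}.png'); s=780/140 if 0 else 5.523809
    def pt(X,col):
        u=(proj(p,W(q,np.array(X)/1000))-off)*s; cv2.circle(a,(int(u[0]),int(u[1])),4,col,-1); return np.round(u)
    print(k,'tcp',pt((121,78.3,44.6),(0,0,255)),'cap0',pt((131,65,69),(0,255,0)),'face end0',[pt((x,87,z),(255,0,0)) for x in(98.5,143.5) for z in(40,62)],'armtip0',pt((41,65,34),(0,255,255)))
    cv2.imwrite(f'pics/cc_{k}.png',a)
E
```

```text
units [-0.057  0.004 -0.034] dr [-0.0032  0.0005 -0.0033]
6.1 at [120.8  78.3] 44.6 [-1.7982e+02  3.0000e-02  8.3950e+01] F [-0.59 -0.97 -0.31] [ 2.4 16.3  5.7 79.6 -0.  98.5]
side tcp [240. 384.] cap0 [220. 313.] face end0 [array([289., 413.]), array([284., 371.]), array([181., 400.]), array([175., 358.])] armtip0 [442. 406.]
scene tcp [348. 446.] cap0 [312. 427.] face end0 [array([389., 422.]), array([389., 401.]), array([339., 497.]), array([339., 478.])] armtip0 [411. 314.]
```

View pics/cc_side.png

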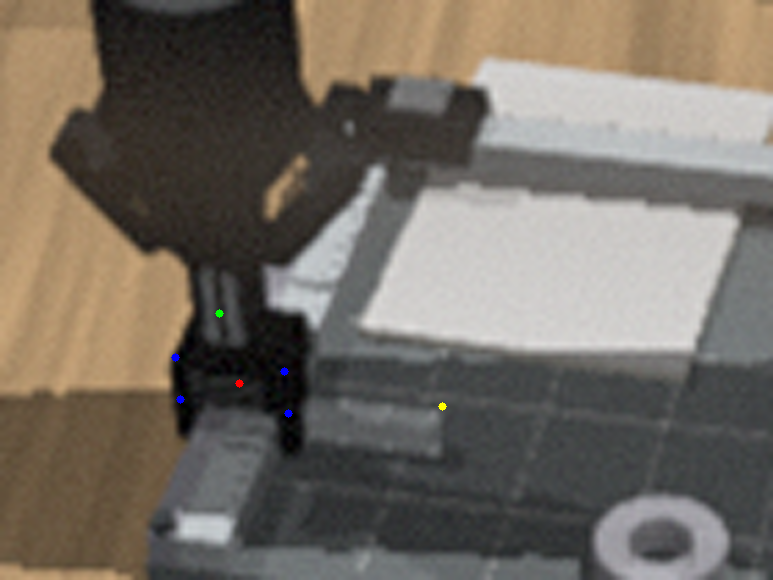

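View pics/cc_scene.png

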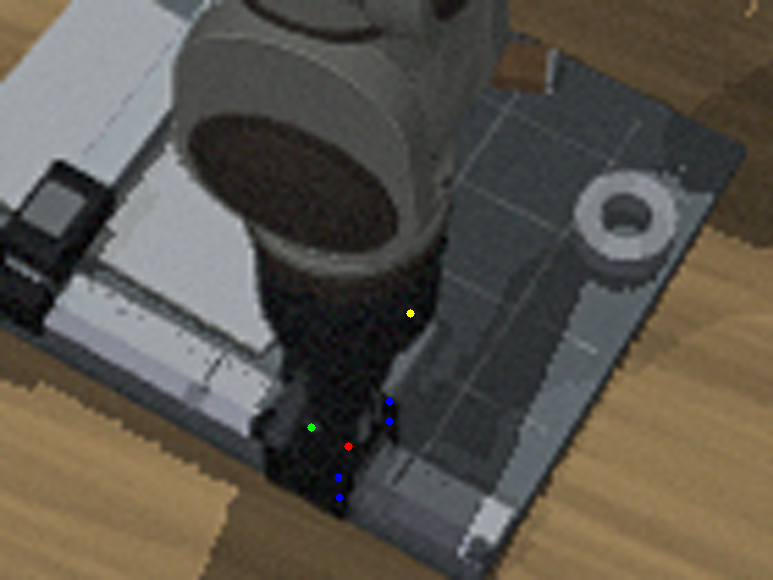

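Run:
```python
from fit import *
for k,c in (('side',(225,210,285,270)),('wrist',(180,220,460,430))):
    p=bot.camera(k); a=p['image'][c[1]:c[3],c[0]:c[2],::-1]; s=min(780/a.shape[1],580/a.shape[0])
    a=cv2.resize(a,None,fx=s,fy=s,interpolation=cv2.INTER_CUBIC); a=(255*(a/255.)**.45).astype(np.uint8); cv2.imwrite(f'pics/e_{k}.png',a)
    for r in bot.regions_of(p,'stop')[:2]: print(k,r['p'],r['box'])
o=bot.get_obs(); print(o['wrist_force'],Ti(np.load('q.npy'),o['ee_pos']))
```

```text
side 0.62 [265.3, 249.7, 46.8, 25.2]
side 0.58 [311.5, 221.0, 73.0, 58.2]
wrist 0.56 [267.6, 298.0, 208.9, 96.3]
[-0.72347322  0.21175841  0.30883398] [120.8424933   78.53354643]
```

View pics/e_side.png

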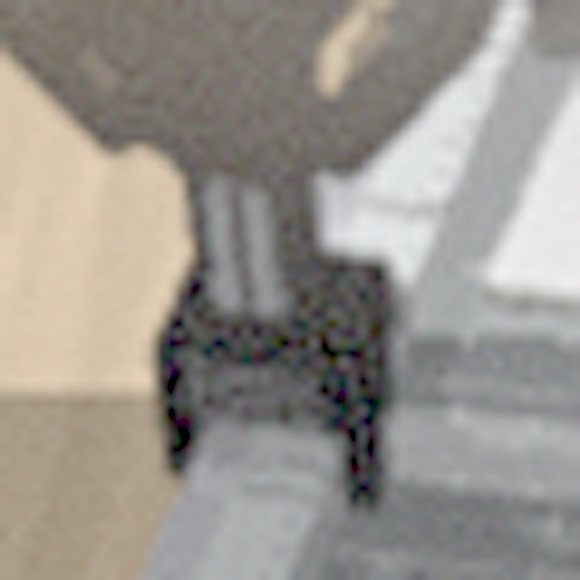

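View pics/e_wrist.png

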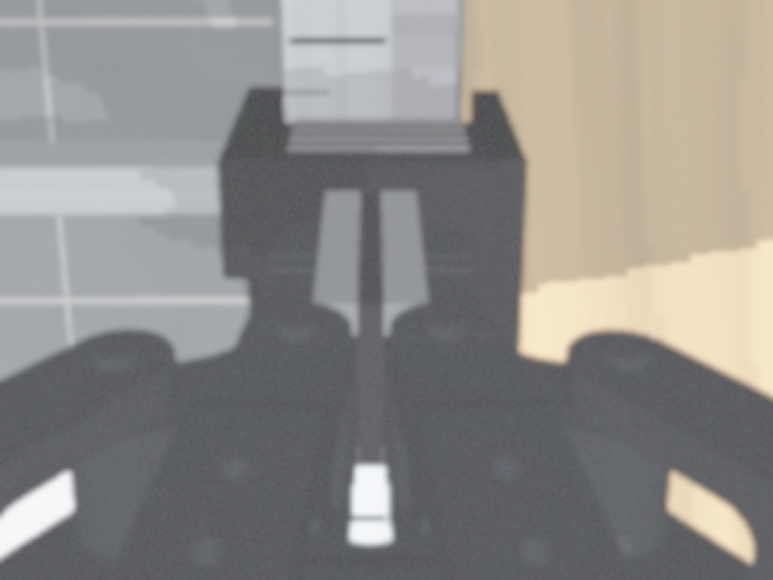

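Run:
```python
from fit import *
q=np.load('q.npy'); p=bot.camera('wrist'); s=580/210
C=lambda u,v:(180+(u+.5)/s-.5,220+(v+.5)/s-.5)
for n,uv,z in [('mark',(335,40),.034),('end top L',(220,160),.062),('end top R',(523,160),.062),('right? corner',(228,275),.062),('arm left',(60,165),.0345),('arm right',(60,212),.0345),('tip at .0446',(370,190),.0446),('tip at .062',(370,190),.062)]:
    print(n,np.round(Ti(q,ray(p,C(*uv),z)),1))
o=bot.get_obs();print((proj(p,o['ee_pos'])-(180,220))*s, Ti(q,o['ee_pos']),o['ee_pos'][2])
```

```text
mark [114.7 100.5]
end top L [97.  87.6]
end top R [145.8  87.5]
right? corner [97.5 67.2]
arm left [62.1 76.2]
arm right [61.3 66.5]
tip at .0446 [121.1  75.2]
tip at .062 [121.2  82.4]
[367.45875752 171.85780709] [120.8324096   78.51528477] 0.04463020684445435
```

Run:
```python
from fit import *
import pickle
q=np.load('q.npy')
p=pickle.load(open('pics/b_side.pkl','rb'))
for dz in (0,10,19): print(dz,(proj(p,W(q,np.array((121.4,117.7,46.6+dz))/1000))-(210,180))*5.5238)
p=bot.camera('side')
for dz in (0,10,19): print(dz,(proj(p,W(q,np.array((120.8,78.5,44.6+dz))/1000))-(225,210))*580/60)
```

```text
0 [209.94393755 443.90539049]
10 [207.55042719 424.77153831]
19 [205.37649328 407.39299215]
0 [275.39287164 382.22046961]
10 [271.54680168 348.99038115]
19 [268.0542746  318.81490722]
```

Run:
```python
import cv2,numpy as np
a=cv2.imread('pics/b_side.png'); a=(255*(a/255.)**.45).astype(np.uint8)[200:520,100:420]; cv2.imwrite('pics/b2.png',cv2.resize(a,None,fx=1.8,fy=1.8))
```

```text
(no output)
```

View pics/b2.png

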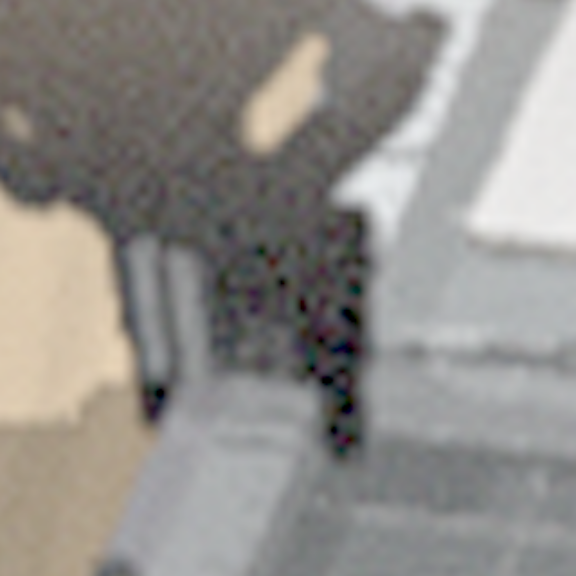

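The images explain it. The visible fingertips end about 18 mm above the nominal TCP, both in the side view and in the wrist view, so they grazed over the carriage top and the stop is still at y≈65. I'll back off, go lower and push again.

Emit:
{"fn": "step_arm", "kwargs": {
  "dr": [
    [0,0,0],
    [0,0,0],
    [0,0,0],
    [0,0,0],
    [0,0,0],
    [0,0,0],
    [0,0,0],
    [0,0,0]
  ],
  "xyz": [
    [0,0,-0.2],
    [0.4,0,-0.2],
    [0.7,0,-0.2],
    [0.95,0,-0.1],
    [0.95,0,0.05],
    [0.95,0,0.15],
    [0.95,0,0.18],
    [0.95,0,0.18]
  ],
  "gripper": [0,0,0,0,0,0,0,0]
}}

```text
time: 7.2
ee_pos: [0.6362, 0.0645, 0.0369]
tcp_rot: [-179.8, 0.0, 83.9]
wrist_force: [0.1, 0.4, -0.0]
opening: 0.0004
```

```bash
python3 plan.py 121 118 37
python3 - <<'E'
from fit import *
p=bot.camera('side'); a=p['image'][200:275,225:325,::-1]; a=cv2.resize(a,None,fx=7.5,fy=7.5,interpolation=cv2.INTER_CUBIC); a=(255*(a/255.)**.5).astype(np.uint8)
X=bot.get_obs()['ee_pos']
for dz,c in ((0,(0,0,255)),(.018,(0,255,0))):
    u=(proj(p,X+[0,0,dz])-(225,200))*7.5; cv2.circle(a,(int(u[0]),int(u[1])),3,c,-1)
cv2.imwrite('pics/f.png',a)
E
```

```text
units [ 0.052  0.007 -0.002] dr [-0.0039  0.0007 -0.0036]
7.2 at [120.7 115.9] 36.9 [-1.7978e+02  4.0000e-02  8.3930e+01] F [ 0.11  0.44 -0.01] [  5.8  17.4   6.1  79.    0.  101.9]
```

View pics/f.png

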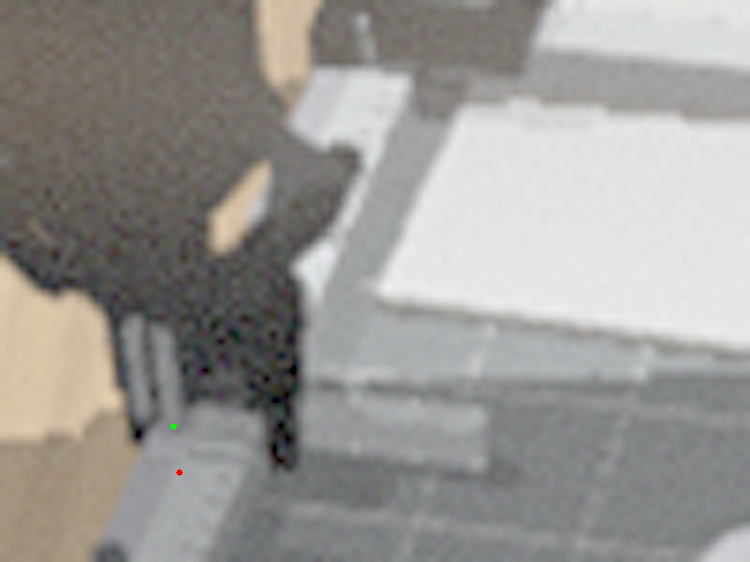

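Emit:
{"fn": "step_arm", "kwargs": {
  "dr": [
    [0,0,0],
    [0,0,0],
    [0,0,0],
    [0,0,0],
    [0,0,0],
    [0,0,0],
    [0,0,0],
    [0,0,0]
  ],
  "xyz": [
    [-0.2,0,0],
    [-0.35,0,0],
    [-0.45,0,0],
    [-0.55,0,0],
    [-0.65,0,0],
    [-0.75,0,0],
    [-0.85,0,0],
    [-0.9,0,0]
  ],
  "gripper": [0,0,0,0,0,0,0,0]
}}

```text
time: 8.05
ee_pos: [0.6325, 0.0292, 0.0374]
tcp_rot: [-179.8, -0.0, 84.0]
wrist_force: [-0.6, 3.1, 0.6]
opening: 0.0001
```

```bash
python3 plan.py 121 78 37
cat > two.py <<'E'
import sys
from fit import *
n=sys.argv[1]; out=[]
for k,c in (('side',(225,200,305,260)),('wrist',(120,200,440,440))):
    p=bot.camera(k); a=p['image'][c[1]:c[3],c[0]:c[2],::-1]; s=390/a.shape[1]
    a=cv2.resize(a,None,fx=s,fy=s,interpolation=cv2.INTER_CUBIC); out.append((255*(a/255.)**.5).astype(np.uint8)[:292])
cv2.imwrite(f'pics/{n}.png',np.hstack(out))
E
python3 two.py g
```

```text
units [-0.06   0.009  0.011] dr [-0.0035 -0.0002 -0.0032]
8.05 at [120.6  80.4] 37.4 [-1.798e+02 -1.000e-02  8.396e+01] F [-0.64  3.12  0.64] [ 2.6 16.5  5.1 78.8  0.  98.7]
```

View pics/g.png

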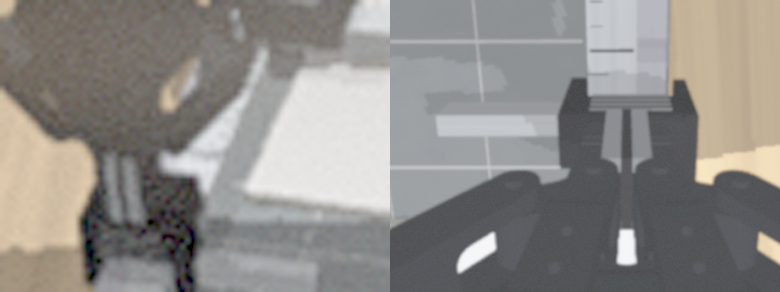

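```bash
cat > wl.py <<'E'
import sys
from fit import *
q=np.load('q.npy'); p=bot.camera('wrist'); s=390/320
C=lambda u,v:(120+(u-390+.5)/s-.5,200+(v+.5)/s-.5)
for a in sys.argv[1:]:
    u,v,z=map(float,a.split(',')); print(a,np.round(Ti(q,ray(p,C(u,v),z/1000)),1))
o=bot.get_obs(); print(Ti(q,o['ee_pos']),o['wrist_force'],o['time'])
E
python3 wl.py 560,112,62 697,114,62 500,103,34.5 500,115,34.5 500,167,18 500,41,18
```

```text
560,112,62 [97.8 85.6]
697,114,62 [146.   84.7]
500,103,34.5 [68.5 78. ]
500,115,34.5 [68.1 72.6]
500,167,18 [60.9 38.8]
500,41,18 [ 65.8 100.4]
[120.76436557  80.27693343] [-0.55351996  1.44553943 -0.06831383] 8.2
```

Emit:
{"fn": "step_arm", "kwargs": {
  "dr": [
    [0,0,0],
    [0,0,0],
    [0,0,0],
    [0,0,0],
    [0,0,0],
    [0,0,0],
    [0,0,0],
    [0,0,0]
  ],
  "xyz": [
    [-0.04,0,0],
    [-0.08,0,0],
    [-0.12,0,0],
    [-0.16,0,0],
    [-0.2,0,0],
    [-0.24,0,0],
    [-0.26,0,0],
    [-0.26,0,0]
  ],
  "gripper": [0,0,0,0,0,0,0,0]
}}

```text
time: 9.0
ee_pos: [0.6316, 0.0184, 0.0374]
tcp_rot: [-179.8, 0.0, 83.9]
wrist_force: [-0.6, 1.4, -1.3]
opening: 0.0003
```

```bash
python3 plan.py 121 68 37;python3 two.py g2
```

```text
units [-0.041  0.006  0.011] dr [-0.0032  0.0009 -0.0035]
9.0 at [120.8  69.6] 37.4 [-1.7982e+02  5.0000e-02  8.3940e+01] F [-0.59  1.35 -1.3 ] [ 1.7 16.3  4.8 78.8 -0.  97.7]
```

View pics/g2.png

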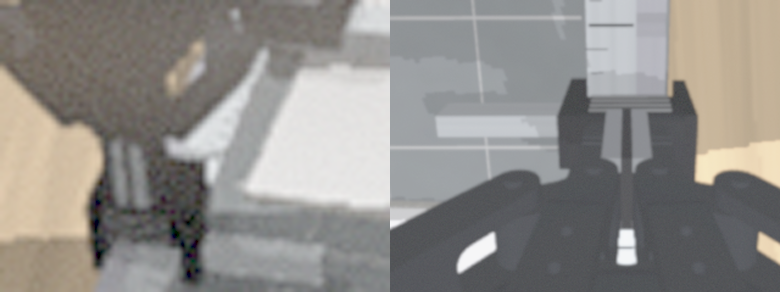

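```bash
python3 wl.py 560,112,62 697,113,62  500,115,34.5 500,137,20
python3 - <<'E'
from fit import *
p=bot.camera('wrist'); a=p['image'][230:350,210:410,::-1]; a=cv2.resize(a,None,fx=3.9,fy=3.9,interpolation=cv2.INTER_CUBIC); a=(255*(a/255.)**.4).astype(np.uint8); cv2.imwrite('pics/h.png',a)
E
```

```text
560,112,62 [97.9 75. ]
697,113,62 [146.1  74.5]
500,115,34.5 [68.2 62. ]
500,137,20 [62.9 44.8]
[120.83589569  69.67366875] [ 0.07693335  1.22188899 -0.07262018] 9.15
```

View pics/h.png

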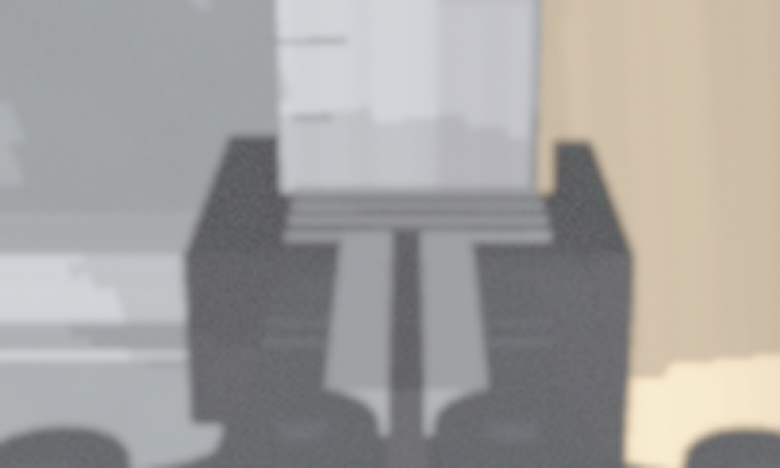

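Contact is confirmed: the fingertips overlap the upper part of the end face, and the carriage follows at TCP y + 5 mm. It's now at 74.7 and needs to reach 60.

Emit:
{"fn": "step_arm", "kwargs": {
  "dr": [
    [0,0,0],
    [0,0,0],
    [0,0,0],
    [0,0,0],
    [0,0,0],
    [0,0,0],
    [0,0,0],
    [0,0,0]
  ],
  "xyz": [
    [-0.04,0,0],
    [-0.08,0,0],
    [-0.12,0,0],
    [-0.16,0,0],
    [-0.2,0,0],
    [-0.24,0,0],
    [-0.27,0,0],
    [-0.27,0,0]
  ],
  "gripper": [0,0,0,0,0,0,0,0]
}}

```text
time: 10.0
ee_pos: [0.6306, 0.0076, 0.0375]
tcp_rot: [-179.8, 0.1, 83.9]
wrist_force: [-0.6, 0.6, -0.1]
opening: -0.0
```

```bash
python3 plan.py 121 56 37;python3 two.py g3;  python3 wl.py 560,112,62 697,113,62
```

```text
units [-0.068  0.003  0.014] dr [-0.0029  0.0009 -0.0036]
10.0 at [120.9  58.7] 37.5 [-1.7984e+02  5.0000e-02  8.3930e+01] F [-0.63  0.63 -0.15] [ 0.7 16.1  4.6 78.7 -0.  96.8]
560,112,62 [97.9 64.3]
697,113,62 [146.2  63.7]
[120.82340019  59.00530497] [-0.76582935 -0.11929513  0.94615791] 10.15
```

View pics/g3.png

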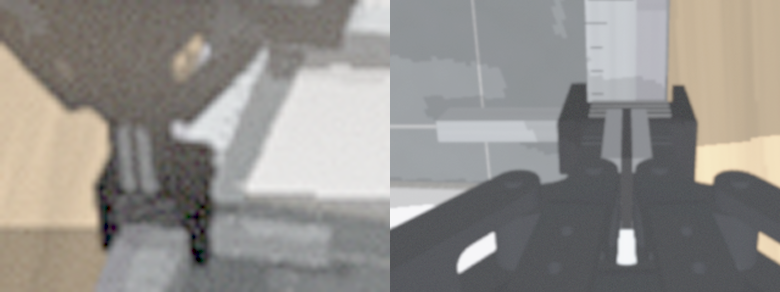

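The carriage moved away from the fingers (end edge row 112 → ~121) and the force dropped to 0, so the latch seems to have snapped in. I'll back off and verify.

```bash
python3 wl.py 560,121,62 697,122,62 500,121,34.5 500,127,18
```

```text
560,121,62 [97.8 60.9]
697,122,62 [146.3  60.4]
500,121,34.5 [68.  48.6]
500,127,18 [62.7 38.2]
[120.79032625  59.07765773] [ 0.64939346 -0.69425668 -0.55843903] 10.2
```

Emit:
{"fn": "step_arm", "kwargs": {
  "dr": [
    [0,0,0],
    [0,0,0],
    [0,0,0],
    [0,0,0],
    [0,0,0],
    [0,0,0],
    [0,0,0],
    [0,0,0]
  ],
  "xyz": [
    [0.5,0,0],
    [0.6,0,-0.5],
    [0.6,0,-1.5],
    [0.6,0,-2.5],
    [0.6,0.5,-3.5],
    [0.6,1,-3.8],
    [0.6,1,-3.8],
    [0.6,1,-3.8]
  ],
  "gripper": [0,0,0,0,0,0,0,0]
}}

```text
time: 11.0
ee_pos: [0.6732, 0.0277, 0.1883]
tcp_rot: [-179.7, 0.0, 83.9]
wrist_force: [0.1, -0.6, -0.0]
opening: 0.0001
```

```bash
python3 plan.py 121 56 37; python3 look.py i side,210,180,350,285 wrist,0,0,640,480
```

```text
units [-0.678 -0.986  3.787] dr [-0.0044  0.0007 -0.0033]
11.0 at [161.2  83.1] 188.3 [-1.7975e+02  4.0000e-02  8.3950e+01] F [ 0.07 -0.64 -0.03] [ 2.4 23.2 30.4 97.4 -0.  98.4]
side scale 5.523809523809524
wrist scale 1.2083333333333333
11.1 [160.4  83.1] 0.18798083777413158 [-1.7969e+02  5.0000e-02  8.3960e+01] [ 0.56  0.09 -0.73]
```

View pics/i_side.png

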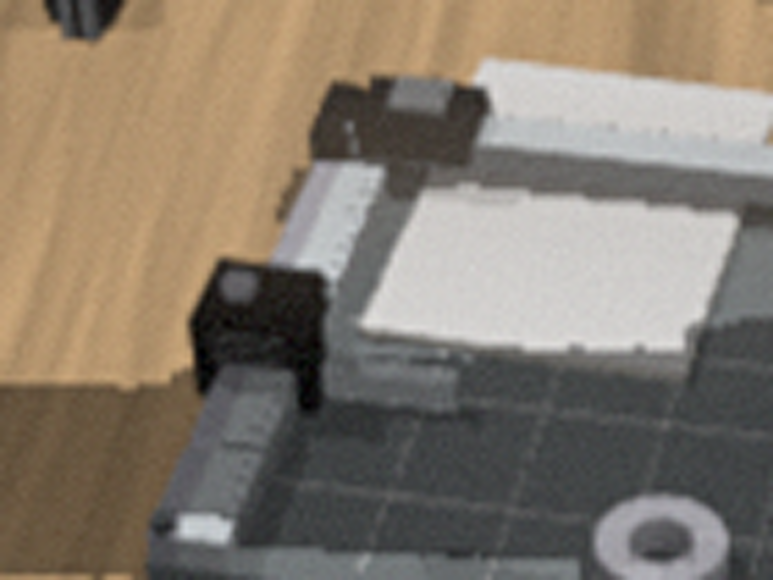

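View pics/i_wrist.png

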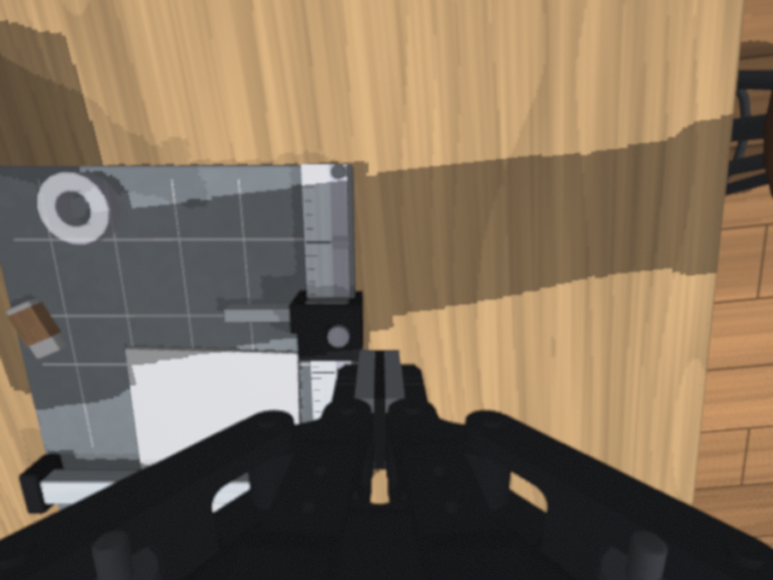

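```bash
cat > pk.py <<'E'
# pk.py picname x0 y0 scale  u,v,z ...
import sys,pickle
from fit import *
q=np.load('q.npy'); p=pickle.load(open(f'pics/{sys.argv[1]}.pkl','rb')); x0,y0,s=map(float,sys.argv[2:5])
for a in sys.argv[5:]:
    u,v,z=map(float,a.split(',')); print(a,np.round(Ti(q,ray(p,(x0+(u+.5)/s-.5,y0+(v+.5)/s-.5),z/1000)),1))
E
python3 pk.py i_side 210 180 5.52381 239,283,67 460,364,34.5; python3 pk.py i_wrist 0 0 1.208333 338,336,67 260,320.5,34.5 260,309.5,34.5 200,317,18 230,352,24 133,352,24
```

```text
239,283,67 [131.2  41.4]
460,364,34.5 [41.3 37.5]
338,336,67 [131.5  39.1]
260,320.5,34.5 [68.2 39.6]
260,309.5,34.5 [68.9 48.5]
200,317,18 [15. 37.]
230,352,24 [38.6  9. ]
133,352,24 [-40.5   9.1]
```

The stop is latched at y≈38–39 with its arm on the middle white line. Before pushing the board I'll check the real fingertip geometry against the reported TCP.

Run:
```python
from fit import *
q=np.load('q.npy'); out=[]
X=bot.get_obs()['ee_pos']; q2=np.array([np.cos(q[2]),np.sin(q[2]),0]); yv=np.array([-np.sin(q[2]),np.cos(q[2]),0])
for k in ('scene','side'):
    p=bot.camera(k); c=np.round(proj(p,X)).astype(int); x0,y0=c[0]-35,c[1]-40; a=p['image'][y0:y0+60,x0:x0+70,::-1]
    a=cv2.resize(a,None,fx=5.6,fy=5.6,interpolation=cv2.INTER_CUBIC); a=(255*(a/255.)**.5).astype(np.uint8)
    for Y,col in ((X,(0,0,255)),(X+[0,0,.019],(0,255,0)),(X+.011*yv,(255,0,0)),(X-.011*yv,(255,255,0)),(X+.0145*q2,(255,0,255))):
        u=(proj(p,Y)-(x0,y0)+.5)*5.6; cv2.circle(a,(int(u[0]),int(u[1])),3,col,-1)
    out.append(a)
cv2.imwrite('pics/j.png',np.hstack(out))
```

```text
(no output)
```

View pics/j.png

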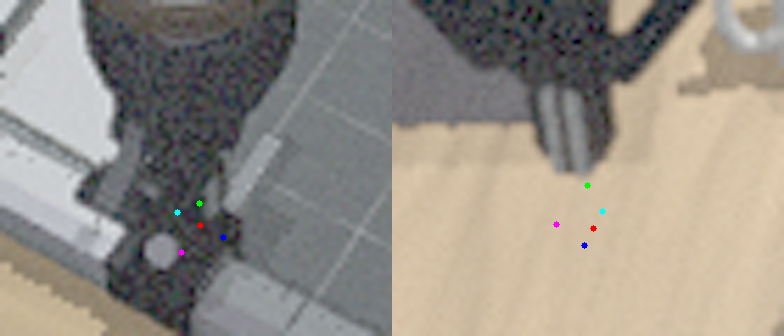

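Run:
```python
from fit import *
from scipy.spatial.transform import Rotation as Ro
q=np.load('q.npy'); o=bot.get_obs(); X=o['ee_pos']; R=Ro.from_euler('xyz',o['tcp_rot'],degrees=True)
p=bot.camera('side'); c=np.round(proj(p,X)).astype(int); x0,y0=c[0]-35,c[1]-40
w=bot.camera('wrist')
a=((572-392+.5)/5.6-.5+x0,(172+.5)/5.6-.5+y0)
b=(314.5,289.5)
def pm(p): return p['camera_matrix']@np.c_[p['R'],p['t']]
h=cv2.triangulatePoints(pm(p),pm(w),np.array(a).reshape(2,1),np.array(b).reshape(2,1)).ravel(); T=h[:3]/h[3]
print(proj(p,T)-a,proj(w,T)-b,'tool frame mm',R.inv().apply(T-X)*1000)
print(R.inv().apply(-w['R'].T@w['t']-X)*1000)
cv2.imwrite('pics/k.png',cv2.resize(w['image'][260:420,220:410,::-1],None,fx=4,fy=3.6,interpolation=cv2.INTER_CUBIC))
```

```text
[ 0.0556523  -0.02387979] [ 0.71278503 -0.4750879 ] tool frame mm [  8.86718872   1.03822527 -30.46002652]
[  67.16088483    0.18878882 -170.77300419]
```

View pics/k.png

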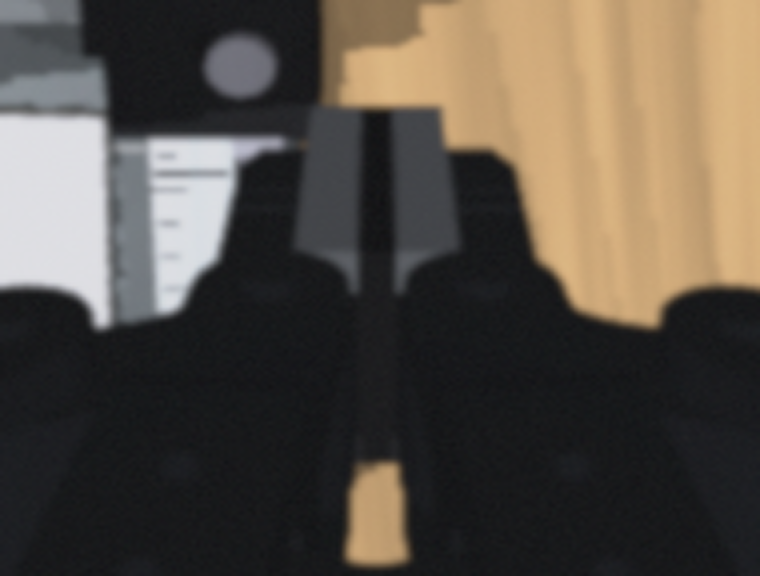

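The earlier push geometry makes sense now. Triangulation puts the shut fingertips about 28 mm above the reported TCP and ±11 mm wide, so it was the latch cap they pushed. The result is the same, with the stop in the middle notch. Now for the board's near edge.

```bash
python3 plan.py -82 -60 60
```

```text
units [-3.595 -6.042  3.251] dr [-0.0039  0.0007 -0.0031]
11.3 at [160.6  83.1] 189.0 [-1.7978e+02  4.0000e-02  8.3960e+01] F [ 0.25 -0.26  0.8 ] [ 2.4 23.1 30.3 97.4 -0.  98.4]
```

Emit:
{"fn": "step_arm", "kwargs": {
  "dr": [
    [0,0,0],
    [0,0,0],
    [0,0,0],
    [0,0,0],
    [0,0,0],
    [0,0,0],
    [0,0,0],
    [-0.004,0,-0.003]
  ],
  "xyz": [
    [-0.55,-0.9,0],
    [-1.1,-1.8,0],
    [-1.65,-2.75,0],
    [-2.2,-3.7,0],
    [-2.75,-4.6,0.3],
    [-3.3,-5.5,1],
    [-3.6,-6.04,1.8],
    [-3.6,-6.04,2.6]
  ],
  "gripper": [0,0,0,0,0,0,0,0]
}}

```text
time: 12.1
ee_pos: [0.4152, -0.091, 0.0856]
tcp_rot: [179.9, 0.1, 84.0]
wrist_force: [1.2, -0.5, -0.7]
opening: 0.0004
```

Emit:
{"fn": "step_arm", "kwargs": {
  "dr": [
    [0,0,0],
    [0,0,0],
    [0,0,0],
    [0,0,0],
    [0,0,0],
    [0,0,0],
    [0,0,0],
    [0,0,0]
  ],
  "xyz": [
    [0,0,0.5],
    [0,0,1],
    [0,0,1.5],
    [0,0,1.7],
    [0,0,1.7],
    [0,0,1.7],
    [0,0,1.7],
    [0,0,1.7]
  ],
  "gripper": [0,0,0,0,0,0,0,0]
}}

```text
time: 12.9
ee_pos: [0.4181, -0.0902, 0.019]
tcp_rot: [179.9, 0.0, 84.1]
wrist_force: [0.4, 0.1, 0.3]
opening: -0.0
```

```bash
python3 plan.py -82 -60 5; python3 look.py l side,260,190,380,280 wrist,0,0,640,480
```

```text
units [ 0.007 -0.039  0.35 ] dr [ 0.0022  0.0007 -0.0003]
12.9 at [-80.5 -60.3] 19.0 [1.7987e+02 4.0000e-02 8.4130e+01] F [0.37 0.06 0.25] [-12.2 -11.6 -26.   75.5  -0.   83.7]
side scale 6.444444444444445
wrist scale 1.2083333333333333
13.0 [-80.7 -60.2] 0.018684707607267398 [1.799e+02 4.000e-02 8.413e+01] [-0.67 -0.26  0.8 ]
```

View pics/l_side.png

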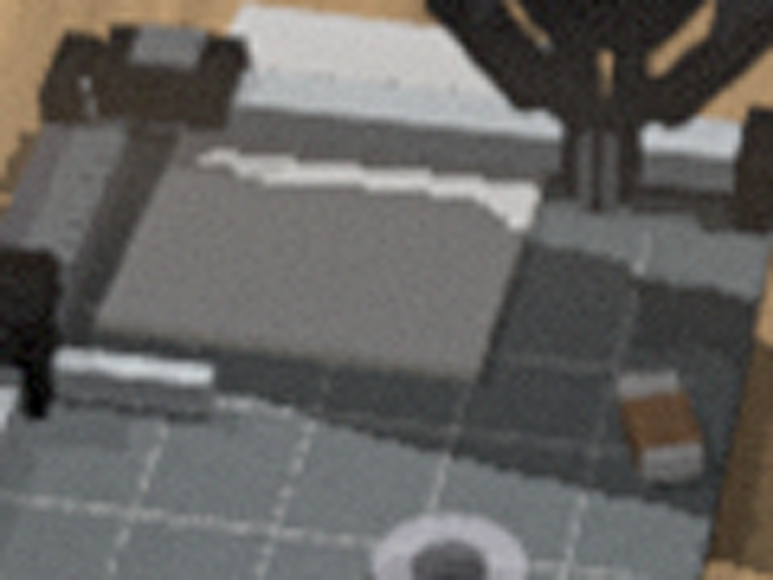

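View pics/l_wrist.png

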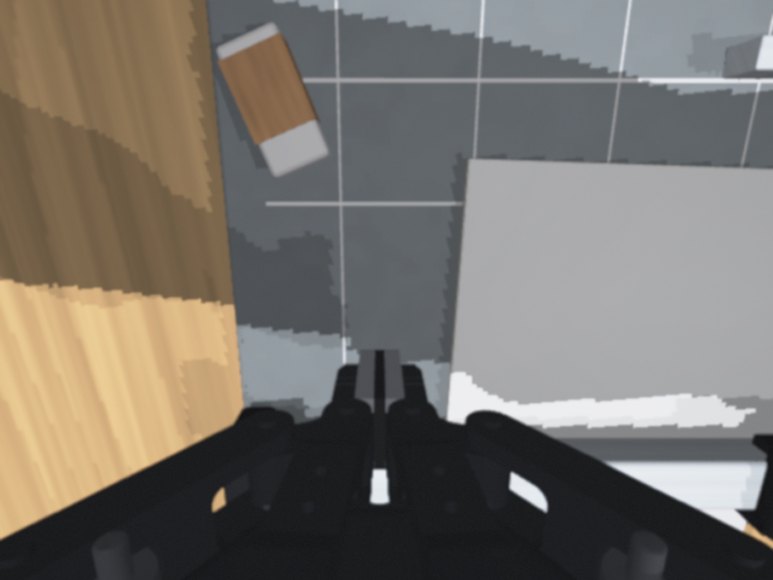

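Run:
```python
from fit import *
import pickle
q=np.load('q.npy'); p=pickle.load(open('pics/l_side.pkl','rb'))
for z in (18,19,30,45,50): print(z,(proj(p,W(q,np.array((-80.7,-49.2,z))/1000))-(260,190)+.5)*6.4444)
```

```text
18 [598.92352045 283.80141637]
19 [598.96447824 281.67032821]
30 [599.41741937 258.10320071]
45 [600.04225928 225.59195244]
50 [600.25240925 214.65757109]
```

The fingertips show about 33 mm above the reported TCP, at z≈52. I'll descend to just above the bed and re-measure.

Emit:
{"fn": "step_arm", "kwargs": {
  "dr": [
    [0,0,0],
    [0,0,0],
    [0,0,0],
    [0,0,0],
    [0,0,0],
    [0,0,0],
    [0,0,0],
    [0,0,0]
  ],
  "xyz": [
    [0,0,0.2],
    [0,0,0.35],
    [0,0,0.45],
    [0,0,0.52],
    [0,0,0.58],
    [0,0,0.6],
    [0,0,0.6],
    [0,0,0.6]
  ],
  "gripper": [0,0,0,0,0,0,0,0]
}}

```text
time: 13.8
ee_pos: [0.4177, -0.0902, -0.0057]
tcp_rot: [179.9, 0.0, 84.1]
wrist_force: [0.3, -0.1, -0.2]
opening: -0.0002
```

```bash
python3 plan.py -82 -60 -12; python3 look.py m side,320,190,380,235
python3 - <<'E'
from fit import *
import pickle
q=np.load('q.npy'); p=pickle.load(open('pics/m_side.pkl','rb')); o=bot.get_obs(); t=Ti(q,o['ee_pos'])
for z in (18,20,25,30,35): print(z,(proj(p,W(q,np.array((t[0],t[1]+11,z))/1000))-(320,190)+.5)*580/45)
E
```

```text
units [ 0.006 -0.028  0.158] dr [ 0.0011  0.0006 -0.0002]
13.8 at [-80.9 -60.2] -5.7 [1.7994e+02 3.0000e-02 8.4130e+01] F [ 0.29 -0.1  -0.15] [-12.2 -10.9 -28.2  72.6  -0.   83.7]
side scale 12.88888888888889
13.85 [-80.9 -60.2] -0.005679759304951237 [1.7994e+02 3.0000e-02 8.4130e+01] [0.25 0.61 0.34]
18 [425.51588    567.66419975]
20 [425.68066734 559.13596113]
25 [426.09391593 537.74910938]
30 [426.50900316 516.26710202]
35 [426.92594134 494.68930257]
```

View pics/m_side.png

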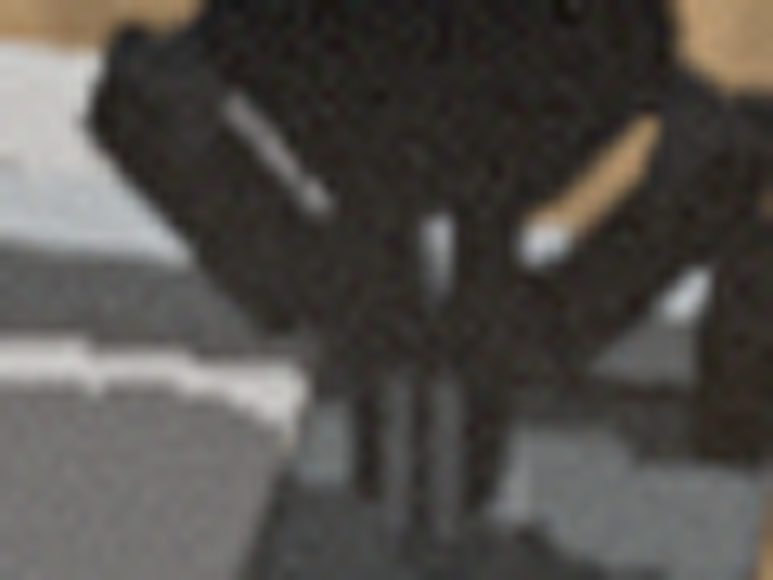

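Emit:
{"fn": "step_arm", "kwargs": {
  "dr": [
    [0,0,0],
    [0,0,0],
    [0,0,0],
    [0,0,0],
    [0,0,0],
    [0,0,0],
    [0,0,0],
    [0,0,0]
  ],
  "xyz": [
    [0,0,0.02],
    [0,0,0.04],
    [0,0,0.06],
    [0,0,0.08],
    [0,0,0.1],
    [0,0,0.11],
    [0,0,0.12],
    [0,0,0.12]
  ],
  "gripper": [0,0,0,0,0,0,0,0]
}}

```text
time: 14.65
ee_pos: [0.4176, -0.0902, -0.0107]
tcp_rot: [180.0, 0.0, 84.1]
wrist_force: [-0.3, -0.1, 1.0]
opening: 0.0001
```

```bash
python3 plan.py -82 -60 -12; python3 look.py n side,320,190,380,235 wrist,200,150,520,390
```

```text
units [ 0.006 -0.025  0.033] dr [ 0.0008  0.0005 -0.0003]
14.65 at [-81.  -60.2] -10.7 [1.7995e+02 3.0000e-02 8.4120e+01] F [-0.29 -0.08  0.96] [-12.2 -10.7 -28.6  72.1  -0.   83.7]
side scale 12.88888888888889
wrist scale 2.4166666666666665
14.75 [-81.  -60.2] -0.01062405331399869 [1.7995e+02 3.0000e-02 8.4130e+01] [-0.01  0.29  0.52]
```

View pics/n_side.png

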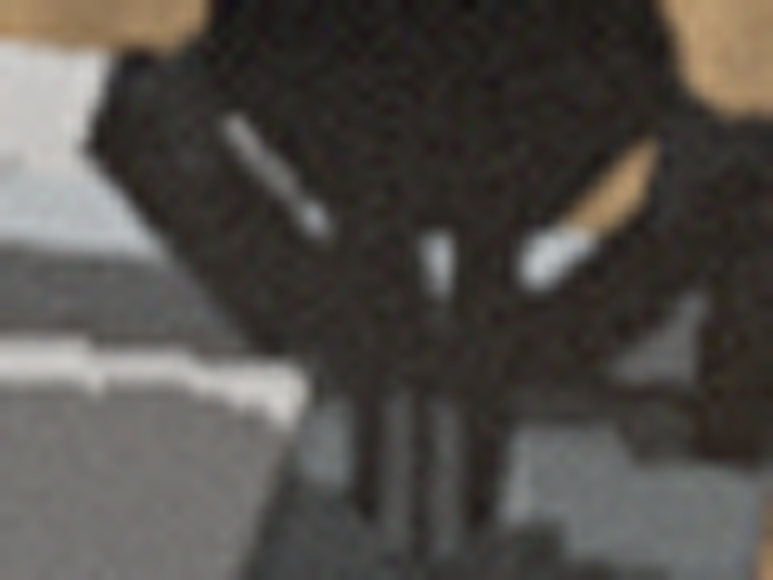

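View pics/n_wrist.png

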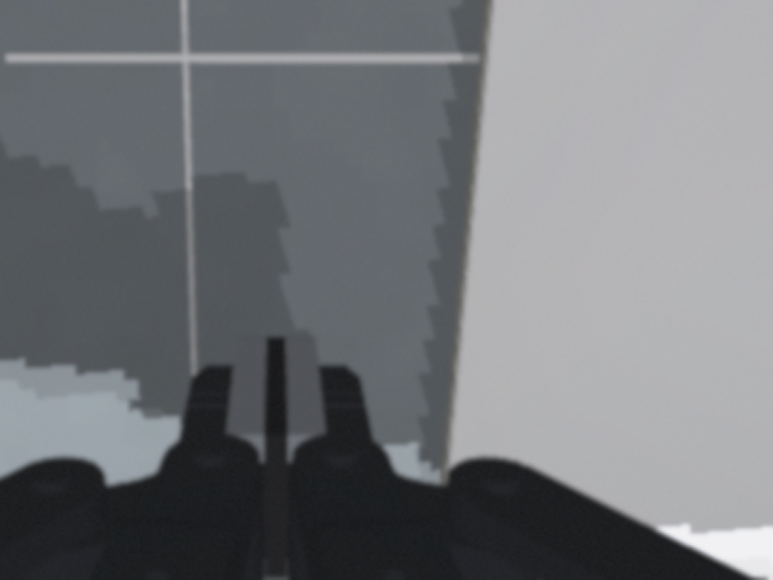

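Emit:
{"fn": "step_arm", "kwargs": {
  "dr": [
    [0,0,0],
    [0,0,0],
    [0,0,0],
    [0,0,0],
    [0,0,0],
    [0,0,0],
    [0,0,0],
    [0,0,0]
  ],
  "xyz": [
    [0,0,0.01],
    [0,0,0.02],
    [0,0,0.03],
    [0,0,0.04],
    [0,0.1,0.04],
    [0,0.2,0.04],
    [0,0.3,0.04],
    [0,0.35,0.04]
  ],
  "gripper": [0,0,0,0,0,0,0,0]
}}

```text
time: 15.55
ee_pos: [0.4306, -0.0916, -0.0111]
tcp_rot: [-179.9, 0.0, 84.1]
wrist_force: [-13.2, 1.7, 16.3]
opening: 0.0001
```

```bash
python3 plan.py -82 -60 -12; python3 look.py o side,300,190,380,250 wrist,200,150,520,390
```

```text
units [ 0.008 -0.351  0.023] dr [-0.001   0.0008 -0.0004]
15.55 at [-68.  -60.3] -11.1 [-1.7994e+02  5.0000e-02  8.4120e+01] F [-13.18   1.73  16.26] [-12.   -8.7 -26.9  71.8  -0.1  83.9]
side scale 9.666666666666666
wrist scale 2.4166666666666665
15.65 [-67.7 -60.3] -0.011128098928427407 [-1.7997e+02  4.0000e-02  8.4120e+01] [-9.96  0.36 16.18]
```

View pics/o_side.png

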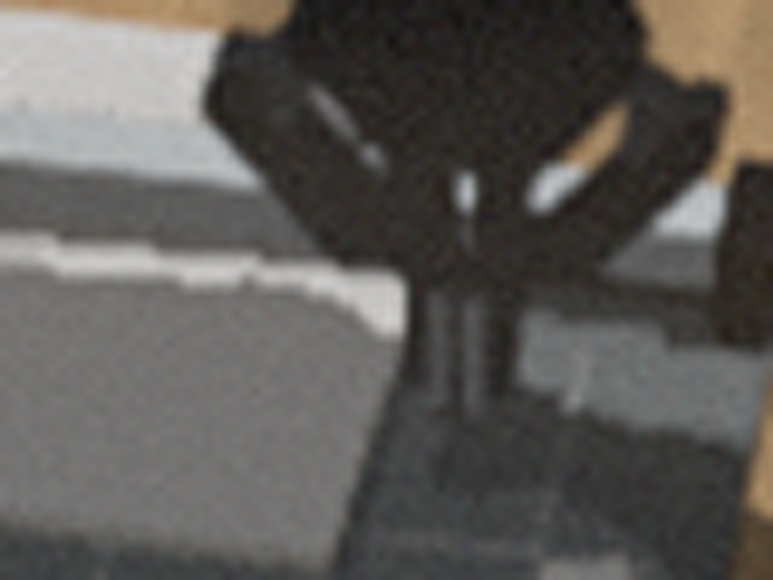

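View pics/o_wrist.png

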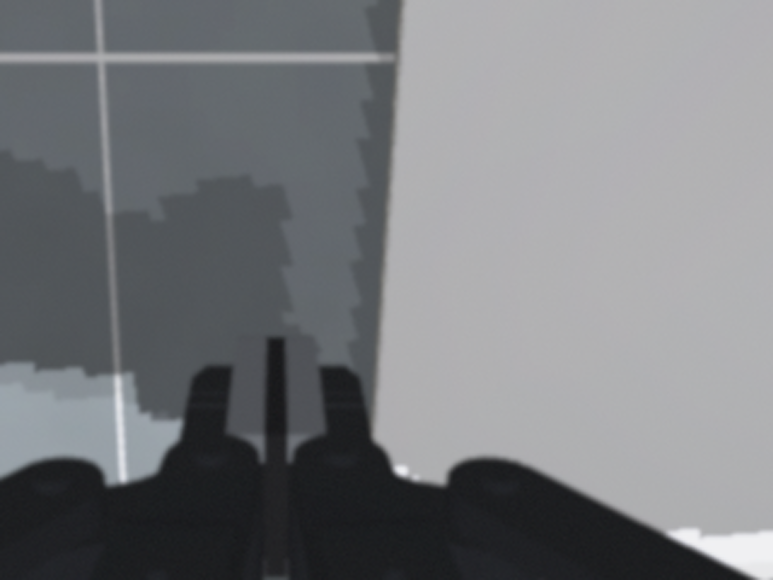

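The bed touch gives the tip offset as 29 mm (contact at TCP z ≈ -11). I'll lift 3 mm and push towards the fence.

Emit:
{"fn": "step_arm", "kwargs": {
  "dr": [
    [0,0,0],
    [0,0,0],
    [0,0,0],
    [0,0,0],
    [0,0,0],
    [0,0,0],
    [0,0,0],
    [0,0,0]
  ],
  "xyz": [
    [0,0,-0.075],
    [0,0.05,-0.075],
    [0,0.12,-0.075],
    [0,0.19,-0.075],
    [0,0.26,-0.075],
    [0,0.33,-0.075],
    [0,0.4,-0.075],
    [0,0.45,-0.075]
  ],
  "gripper": [0,0,0,0,0,0,0,0]
}}

```text
time: 16.45
ee_pos: [0.4497, -0.0934, -0.0093]
tcp_rot: [180.0, 0.0, 84.1]
wrist_force: [0.5, -0.7, 0.8]
opening: 0.0004
```

```bash
python3 plan.py -82 -60 -12; python3 look.py p side,240,190,380,285 wrist,0,0,640,480
```

```text
units [ 0.005 -0.831  0.067] dr [ 0.0007  0.0005 -0.0003]
16.45 at [-48.8 -60.2] -9.3 [1.7996e+02 3.0000e-02 8.4130e+01] F [ 0.54 -0.72  0.76] [-11.7  -6.1 -24.4  71.7  -0.   84.2]
side scale 5.571428571428571
wrist scale 1.2083333333333333
16.55 [-48.8 -60.2] -0.009265451940929974 [1.7995e+02 3.0000e-02 8.4130e+01] [ 0.48 -0.33  1.01]
```

View pics/p_side.png

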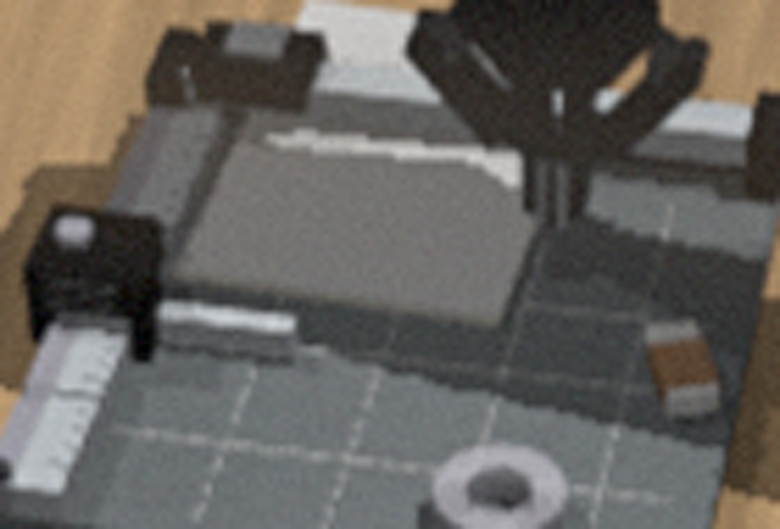

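View pics/p_wrist.png

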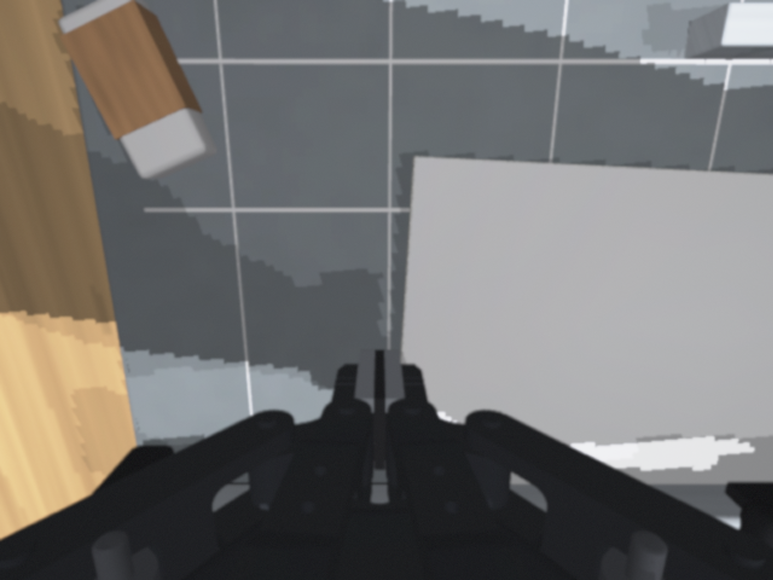

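```bash
python3 pk.py p_side 240 190 5.571429 172,279,24 500,324,24; python3 pk.py p_wrist 0 0 1.208333 414,156,24 402,350,24 770,172.5,24
```

```text
172,279,24 [100.7  14.6]
500,324,24 [-38.7  18.1]
414,156,24 [-38.   11.4]
402,350,24 [-40.7 -50.3]
770,172.5,24 [68.5  6.6]
```

Emit:
{"fn": "step_arm", "kwargs": {
  "dr": [
    [0,0,0],
    [0,0,0],
    [0,0,0],
    [0,0,0],
    [0,0,0],
    [0,0,0],
    [0,0,0],
    [0,0,0]
  ],
  "xyz": [
    [0,0.02,0],
    [0,0.04,0],
    [0,0.06,0],
    [0,0.08,0],
    [0,0.1,0],
    [0,0.12,0],
    [0,0.13,0],
    [0,0.13,0]
  ],
  "gripper": [0,0,0,0,0,0,0,0]
}}

```text
time: 17.35
ee_pos: [0.4532, -0.094, -0.0094]
tcp_rot: [-179.9, 0.1, 84.1]
wrist_force: [-9.3, -1.4, 5.3]
opening: -0.0001
```

```bash
python3 plan.py -43 -60 -9; python3 look.py r side,240,190,380,285 wrist,0,0,640,480
```

```text
units [ 0.011  0.055 -0.01 ] dr [-0.002   0.001  -0.0006]
17.35 at [-45.2 -60.5] -9.4 [-1.7989e+02  6.0000e-02  8.4110e+01] F [-9.27 -1.43  5.31] [-11.7  -5.5 -23.8  71.7  -0.1  84.2]
side scale 5.571428571428571
wrist scale 1.2083333333333333
17.45 [-45.2 -60.4] -0.00940042890407232 [-1.7989e+02  5.0000e-02  8.4110e+01] [-7.99 -0.52  3.92]
```

View pics/r_side.png

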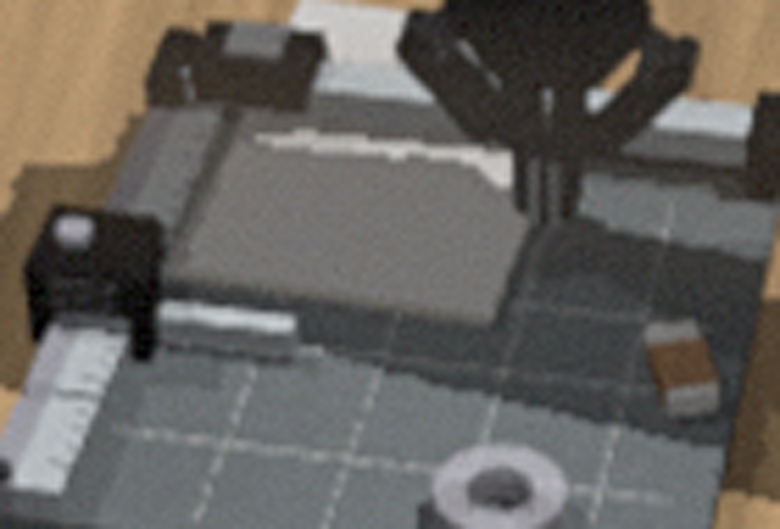

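View pics/r_wrist.png

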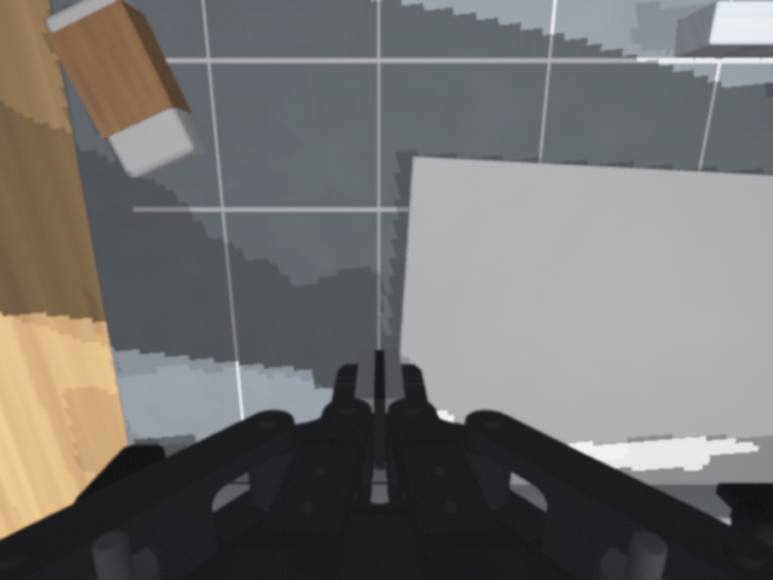

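```bash
python3 pk.py r_side 240 190 5.571429 168,277,24 495,324,24 240,133,24; python3 pk.py r_wrist 0 0 1.208333 413,156,24 402,350,24 770,175,24 ; python3 look.py r2 scene,230,200,330,275
python3 - <<'E'
import cv2,numpy as np
for f in('r2_scene','r_side'):
    a=cv2.imread(f'pics/{f}.png'); cv2.imwrite(f'pics/{f}g.png',(255*(a/255.)**.5).astype(np.uint8))
E
```

```text
168,277,24 [102.7  13.7]
495,324,24 [-36.7  18.4]
240,133,24 [ 97.9 -87.5]
413,156,24 [-34.8  11.2]
402,350,24 [-37.3 -50.4]
770,175,24 [71.7  5.7]
scene scale 7.733333333333333
17.5 [-45.2 -60.4] -0.009411203316657922 [-1.7989e+02  5.0000e-02  8.4110e+01] [-8.43  0.81  4.25]
```

View pics/r2_sceneg.png

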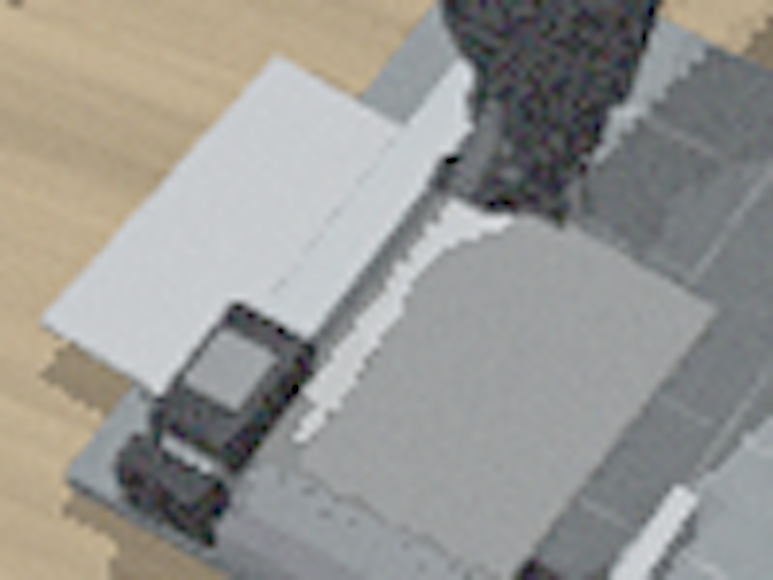

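View pics/r_sideg.png

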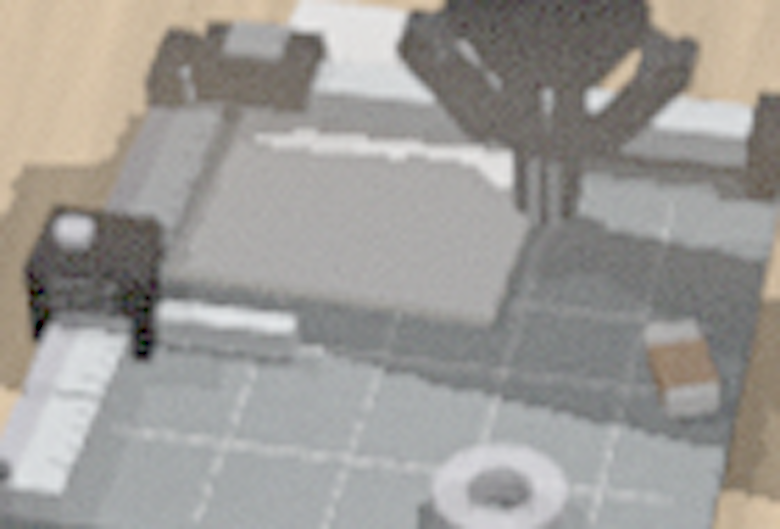

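The left-back corner is on the fence, but the board is still tilted about 2.4° and resists (9 N). I'll back off and look from the right side, where I can also push with more leverage.

Emit:
{"fn": "step_arm", "kwargs": {
  "dr": [
    [0,0,0],
    [0,0,0],
    [0,0,0],
    [0,0,0],
    [0,0,0],
    [0,0,0],
    [0,0,0],
    [0,0,0]
  ],
  "xyz": [
    [0,-0.2,0],
    [0,-0.6,0],
    [0,-0.7,-0.8],
    [0,-0.7,-1.8],
    [-0.6,-0.7,-2.5],
    [-1.6,-0.7,-2.8],
    [-2.4,-0.7,-2.8],
    [-2.9,-0.7,-2.8]
  ],
  "gripper": [0,0,0,0,0,0,0,0]
}}

```text
time: 18.3
ee_pos: [0.4148, -0.2083, 0.1036]
tcp_rot: [179.8, 0.1, 84.1]
wrist_force: [-0.2, 0.2, -0.4]
opening: 0.0001
```

```bash
python3 plan.py -74 -174 -14; python3 look.py t wrist,0,0,640,480 scene,230,200,330,275 side,240,170,380,275
```

```text
units [ 0.105 -0.066  2.939] dr [ 0.0029  0.0013 -0.0012]
18.3 at [ -71.7 -178.1] 103.6 [1.7983e+02 7.0000e-02 8.4070e+01] F [-0.18  0.17 -0.35] [-26.7  -7.8 -13.4  84.3  -0.   69.3]
wrist scale 1.2083333333333333
scene scale 7.733333333333333
side scale 5.523809523809524
18.45 [ -72.1 -176.8] 0.1027608496869098 [1.7993e+02 2.0000e-02 8.4010e+01] [-0.11  0.4  -0.68]
```

View pics/t_wrist.png

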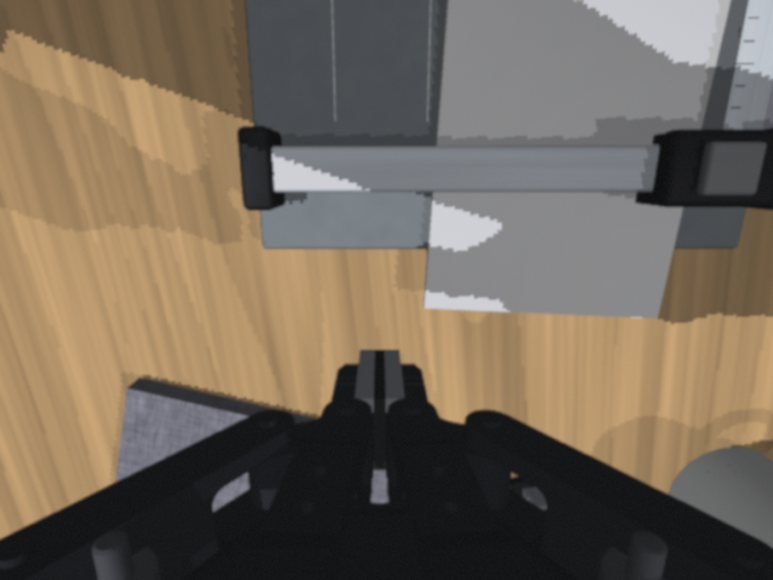

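View pics/t_scene.png

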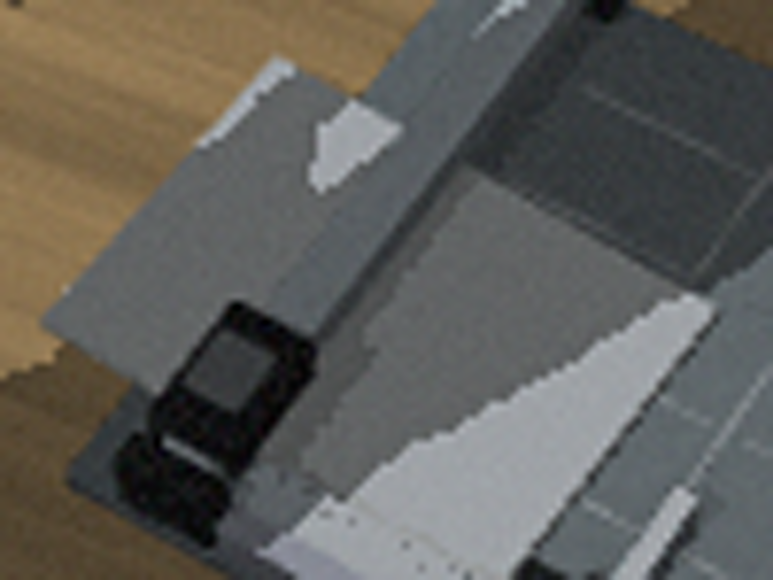

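View pics/t_side.png

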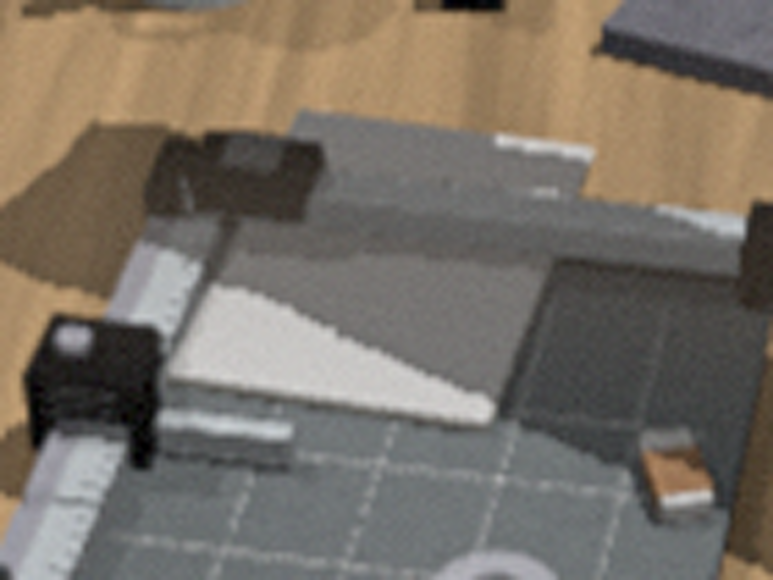

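```bash
python3 pk.py t_wrist 0 0 1.208333 425,306,24 660,319,24 432,195,24 447,3,24 690,130,24 716,60,24 135,380,15 320,412,15; python3 pk.py t_side 240 170 5.52381 170,377,24 495,425,24 300,112,24 592,150,24
```

```text
425,306,24 [ -44.  -187.5]
660,319,24 [  96.4 -196. ]
432,195,24 [ -41.9 -123.5]
447,3,24 [-37.4 -30.9]
690,130,24 [ 94.3 -90. ]
716,60,24 [101.2 -56.4]
135,380,15 [-227.3 -239.3]
320,412,15 [-109.9 -262.7]
170,377,24 [102.7   8.2]
495,425,24 [-37.6  13.9]
300,112,24 [  94.4 -189.4]
592,150,24 [ -43.7 -183.9]
```

Emit:
{"fn": "step_arm", "kwargs": {
  "dr": [
    [0,0,0],
    [0,0,0],
    [0,0,0],
    [0,0,0],
    [0,0,0],
    [0,0,0],
    [0,0,0],
    [0,0,0]
  ],
  "xyz": [
    [0.05,0,0.8],
    [0.05,0,1.7],
    [0.05,0,2.4],
    [0.05,0,2.8],
    [0.05,0,2.94],
    [0.05,0.15,2.94],
    [0.05,0.3,2.94],
    [0.05,0.4,2.94]
  ],
  "gripper": [0,0,0,0,0,0,0,0]
}}

```text
time: 19.25
ee_pos: [0.4326, -0.2064, -0.0135]
tcp_rot: [179.8, 0.1, 84.1]
wrist_force: [-0.2, -0.3, 0.0]
opening: 0.0
```

```bash
python3 plan.py -43 -174 -14; python3 look.py u wrist,0,0,640,480
```

```text
units [0.008 0.281 0.013] dr [0.0029 0.0012 0.0001]
19.25 at [ -54.2 -174.3] -13.5 [1.7983e+02 7.0000e-02 8.4140e+01] F [-0.23 -0.32  0.04] [-25.5  -3.3 -22.3  70.9  -0.   70.4]
wrist scale 1.2083333333333333
19.3 [ -54.  -174.4] -0.013625529981300642 [1.7983e+02 7.0000e-02 8.4140e+01] [-0.92  1.24  0.23]
```

View pics/u_wrist.png

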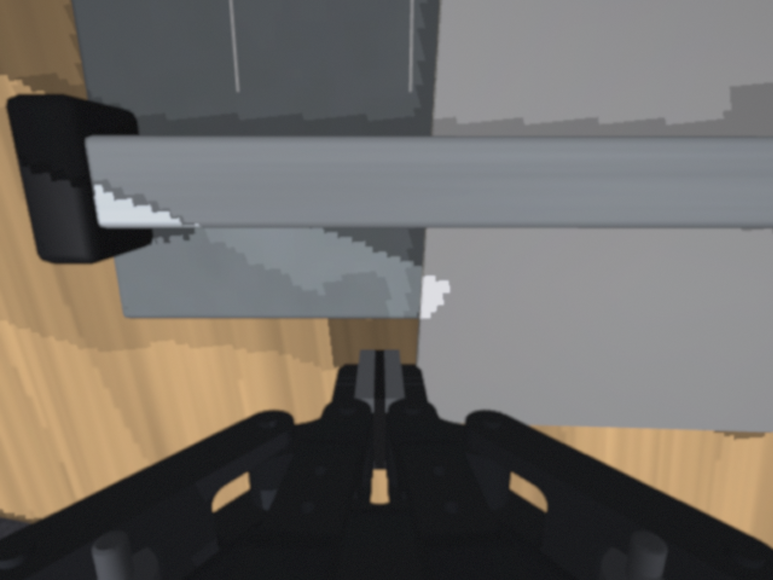

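Emit:
{"fn": "step_arm", "kwargs": {
  "dr": [
    [0,0,0],
    [0,0,0],
    [0,0,0],
    [0,0,0],
    [0,0,0],
    [0,0,0],
    [0,0,0],
    [0,0,0]
  ],
  "xyz": [
    [0,0.02,0],
    [0,0.04,0],
    [0,0.06,0],
    [0,0.08,0],
    [0,0.1,0],
    [0,0.12,0],
    [0,0.14,0],
    [0,0.15,0]
  ],
  "gripper": [0,0,0,0,0,0,0,0]
}}

```text
time: 20.1
ee_pos: [0.437, -0.2068, -0.0147]
tcp_rot: [179.9, 0.0, 84.1]
wrist_force: [-0.6, -0.2, 0.1]
opening: -0.0002
```

```bash
python3 plan.py -43 -174 -14; python3 look.py v wrist,0,0,640,480 side,240,170,380,275
```

```text
units [ 0.007  0.169 -0.018] dr [ 0.0009  0.0005 -0.0003]
20.1 at [ -49.8 -174.3] -14.7 [1.7995e+02 3.0000e-02 8.4120e+01] F [-0.62 -0.17  0.06] [-25.3  -2.6 -21.7  70.8  -0.   70.6]
wrist scale 1.2083333333333333
side scale 5.523809523809524
20.2 [ -49.8 -174.3] -0.0147836396229033 [1.7995e+02 3.0000e-02 8.4120e+01] [0.32 0.26 0.47]
```

View pics/v_wrist.png

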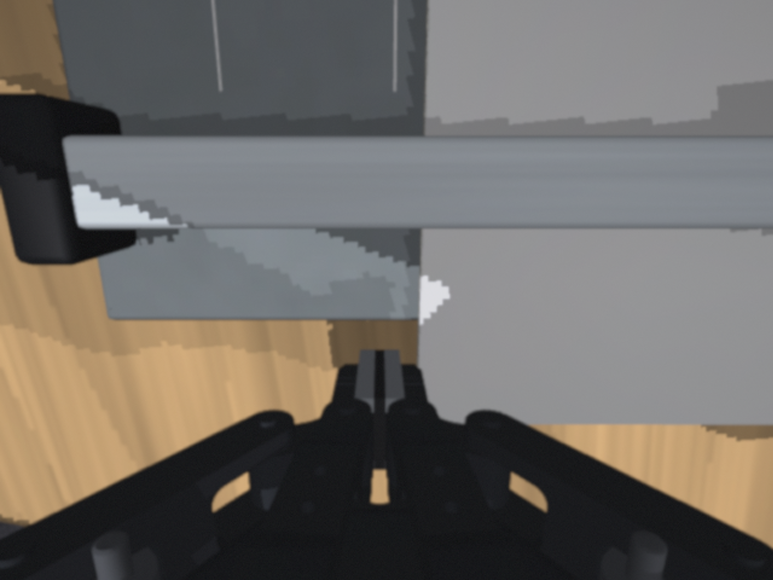

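View pics/v_side.png

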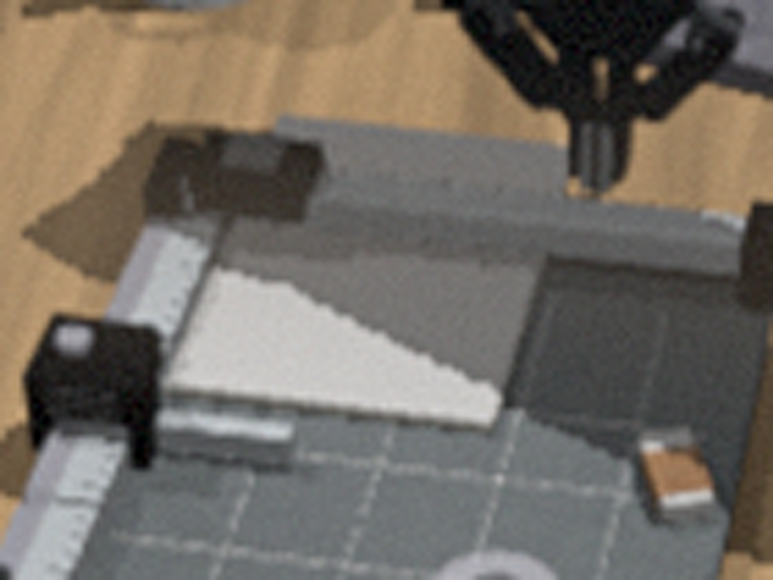

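```bash
python3 pk.py v_wrist 0 0 1.208333 419.5,340,24 421,240,24 426,120,24 428,5,24
```

```text
419.5,340,24 [ -36.7 -158.6]
421,240,24 [ -37.  -126.7]
426,120,24 [-36.5 -93.3]
428,5,24 [-36.8 -65.3]
```

Emit:
{"fn": "step_arm", "kwargs": {
  "dr": [
    [0,0,0],
    [0,0,0],
    [0,0,0],
    [0,0,0],
    [0,0,0],
    [0,0,0],
    [0,0,0],
    [0,0,0]
  ],
  "xyz": [
    [0,0.005,0],
    [0,0.01,0],
    [0,0.015,0],
    [0,0.02,0],
    [0,0.025,0],
    [0,0.03,0],
    [0,0.03,0],
    [0,0.03,0]
  ],
  "gripper": [0,0,0,0,0,0,0,0]
}}

```text
time: 21.0
ee_pos: [0.4382, -0.2068, -0.0148]
tcp_rot: [180.0, 0.0, 84.1]
wrist_force: [0.7, 0.1, 0.3]
opening: -0.0
```

```bash
python3 plan.py -43 -174 -14; python3 look.py v2 wrist,0,0,640,480 side,240,170,380,275 scene,230,200,350,290
```

```text
units [ 0.005  0.14  -0.019] dr [ 0.0009  0.0005 -0.0002]
21.0 at [ -48.6 -174.2] -14.8 [1.7995e+02 3.0000e-02 8.4130e+01] F [0.67 0.11 0.29] [-25.3  -2.4 -21.6  70.8  -0.   70.6]
wrist scale 1.2083333333333333
side scale 5.523809523809524
scene scale 6.444444444444445
21.15 [ -48.6 -174.2] -0.014753089252403477 [1.7995e+02 3.0000e-02 8.4130e+01] [ 0.74 -0.72  0.25]
```

View pics/v2_wrist.png

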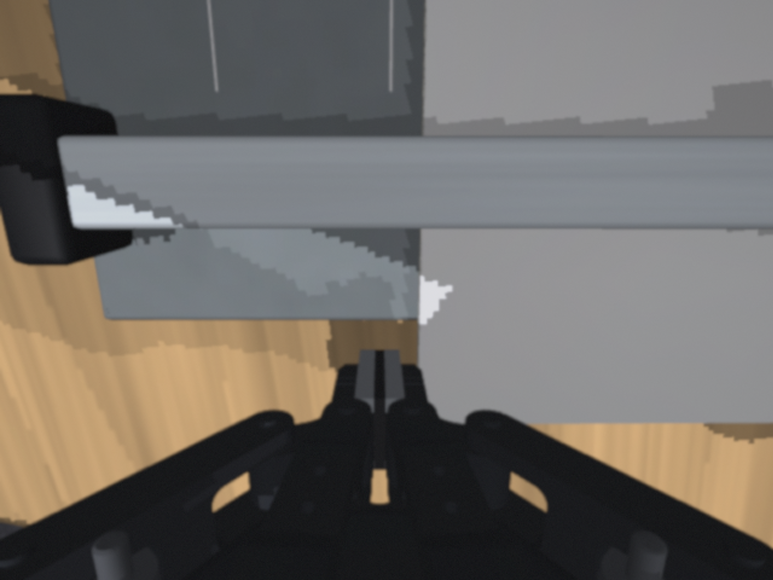

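View pics/v2_scene.png

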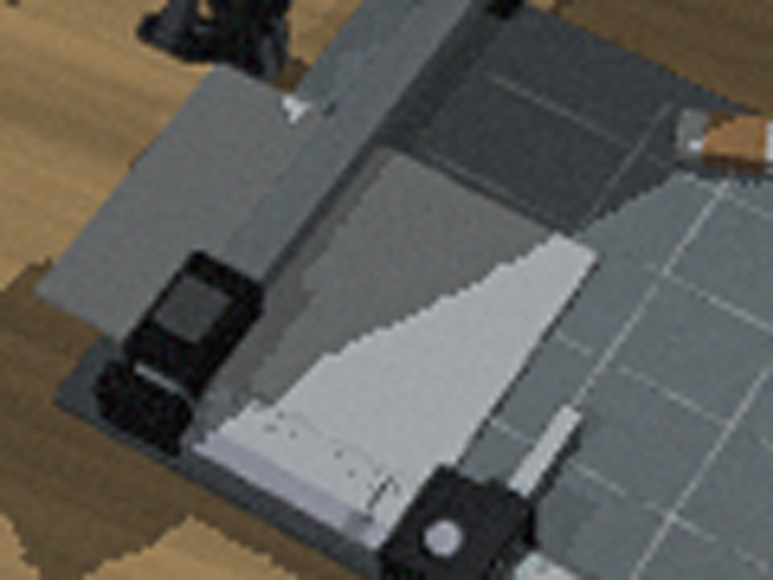

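```bash
python3 pk.py v2_wrist 0 0 1.208333 500,422,24 700,423,24 419,345,24 425,5,24; python3 pk.py t_wrist 0 0 1.208333 690,470,60; python3 pk.py v2_side 240 170 5.52381 165,383,24 493,428,24 278,118,24; python3 pk.py v2_scene 230 200 6.44444 38,290,24 595,255,24; python3 plan.py 48 -215 -14
```

```text
500,422,24 [  -7.8 -188. ]
700,423,24 [  59.6 -188.5]
419,345,24 [ -35.7 -160.3]
425,5,24 [-36.4 -65.3]
690,470,60 [ 104.7 -273.9]
165,383,24 [103.7  12.5]
493,428,24 [-37.1  16. ]
278,118,24 [ 103.3 -182.9]
38,290,24 [ 103.8 -184.5]
595,255,24 [-35.2  11.9]
units [-1.018  2.416 -0.016] dr [ 0.0009  0.0005 -0.0002]
21.15 at [ -48.6 -174.2] -14.8 [1.7995e+02 3.0000e-02 8.4130e+01] F [ 0.74 -0.72  0.25] [-25.3  -2.4 -21.6  70.8  -0.   70.6]
```

View pics/v2_side.png

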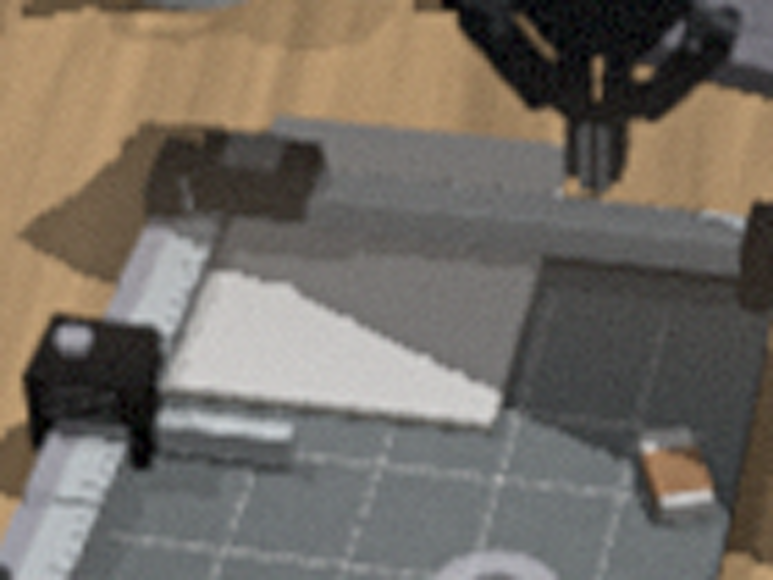

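Run:
```python
from fit import *
q=np.load('q.npy')
for k in('scene','side'):
    p=bot.camera(k); r=bot.regions_of(p,'mug')[0]; cx,cy,w,h=r['box']; print(k,r['p'],r['box'])
    m=r['region'].astype(np.uint8)
    print('center at z46',Ti(q,ray(p,(cx,cy),.046)),'base',Ti(q,ray(p,(cx,cy+h/2-6),.0)),'top',Ti(q,ray(p,(cx,cy-h/2+10),.092)))
```

```text
scene 0.86 [172.7, 239.4, 33.8, 47.6]
center at z46 [ 187.45328049 -330.04813087] base [ 217.07849895 -320.92832719] top [ 169.38678149 -329.41098055]
side 0.74 [270.9, 149.8, 37.3, 45.3]
center at z46 [ 192.77301344 -332.6495116 ] base [ 192.75910774 -320.40259926] top [ 186.64559775 -322.36976757]
```

Nearly flush with the fence. Next I'll go round to the board's right end (y≈-188) and push it left about 26 mm.

Emit:
{"fn": "step_arm", "kwargs": {
  "dr": [
    [0,0,0],
    [0,0,0],
    [0,0,0],
    [0,0,0],
    [0,0,0],
    [0,0,0],
    [0,0,0],
    [0,0,0]
  ],
  "xyz": [
    [0,-0.3,0],
    [-0.55,-0.3,0],
    [-1.1,-0.3,0],
    [-1.1,0.4,0],
    [-1.1,1.3,0],
    [-1.1,2.1,0],
    [-1.1,2.42,0],
    [-1.1,2.42,0]
  ],
  "gripper": [0,0,0,0,0,0,0,0]
}}

```text
time: 22.15
ee_pos: [0.5305, -0.2604, -0.015]
tcp_rot: [180.0, 0.0, 84.2]
wrist_force: [-1.1, -0.2, -0.7]
opening: 0.0004
```

```bash
python3 plan.py 48 -200 -14; python3 look.py x wrist,0,0,640,480
```

```text
units [ 0.452 -0.016 -0.025] dr [0.0004 0.0003 0.0005]
22.15 at [  48.7 -218.1] -15.0 [1.7997e+02 2.0000e-02 8.4170e+01] F [-1.15 -0.16 -0.72] [-26.1  11.9  -6.3  71.8  -0.   69.7]
wrist scale 1.2083333333333333
22.2 [  47.6 -218.1] -0.015051075902100655 [-1.7998e+02  1.0000e-02  8.4150e+01] [-0.87 -0.55  0.01]
```

View pics/x_wrist.png

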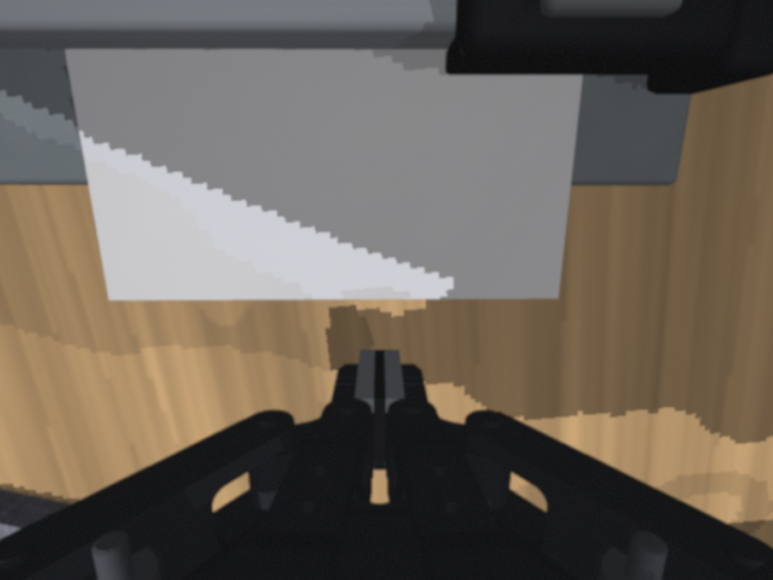

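Emit:
{"fn": "step_arm", "kwargs": {
  "dr": [
    [0,0,0],
    [0,0,0],
    [0,0,0],
    [0,0,0],
    [0,0,0],
    [0,0,0],
    [0,0,0],
    [0,0,0]
  ],
  "xyz": [
    [0.2,0,0],
    [0.35,0,0],
    [0.45,0,0],
    [0.55,0,0],
    [0.65,0,0],
    [0.75,0,0],
    [0.83,0,0],
    [0.88,0,0]
  ],
  "gripper": [0,0,0,0,0,0,0,0]
}}

```text
time: 23.0
ee_pos: [0.5336, -0.2252, -0.0147]
tcp_rot: [180.0, 0.0, 84.1]
wrist_force: [-0.2, 0.3, -0.2]
opening: -0.0001
```

```bash
python3 plan.py 48 -173 -14; python3 look.py y wrist,0,0,640,480 side,240,190,380,295 scene,230,200,350,290
```

```text
units [ 0.244 -0.005 -0.017] dr [ 0.0008  0.0005 -0.0001]
23.0 at [  48.2 -182.8] -14.7 [1.7995e+02 3.0000e-02 8.4140e+01] F [-0.17  0.29 -0.25] [-22.9  10.3  -8.1  71.5  -0.   73. ]
wrist scale 1.2083333333333333
side scale 5.523809523809524
scene scale 6.444444444444445
23.15 [  48.2 -182.9] -0.014710751263443629 [1.7996e+02 2.0000e-02 8.4140e+01] [0.16 0.07 0.27]
```

View pics/y_wrist.png

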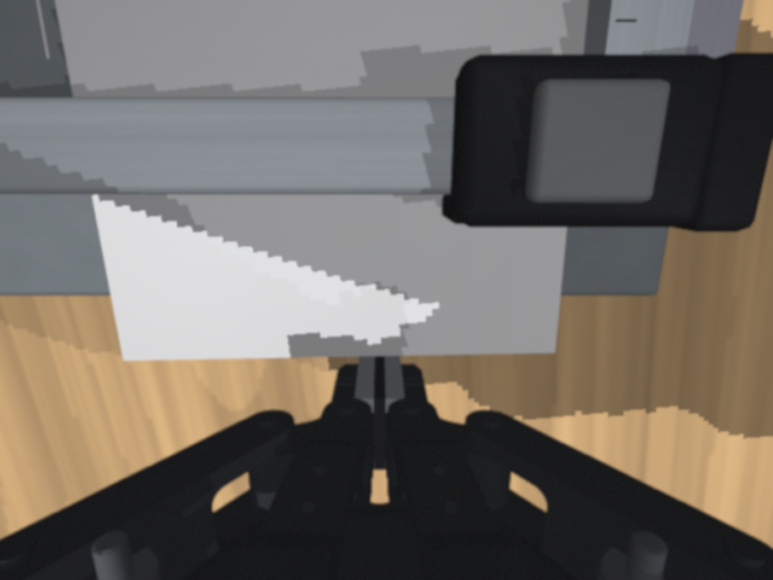

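View pics/y_side.png

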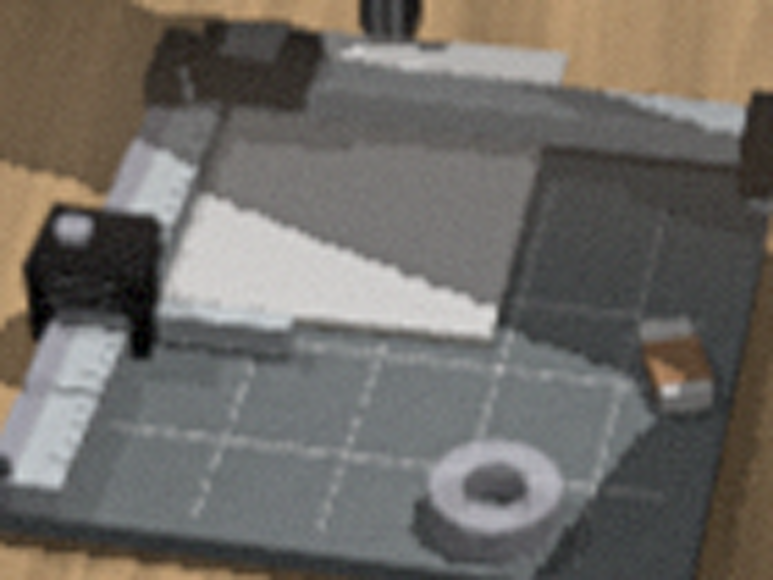

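View pics/y_scene.png

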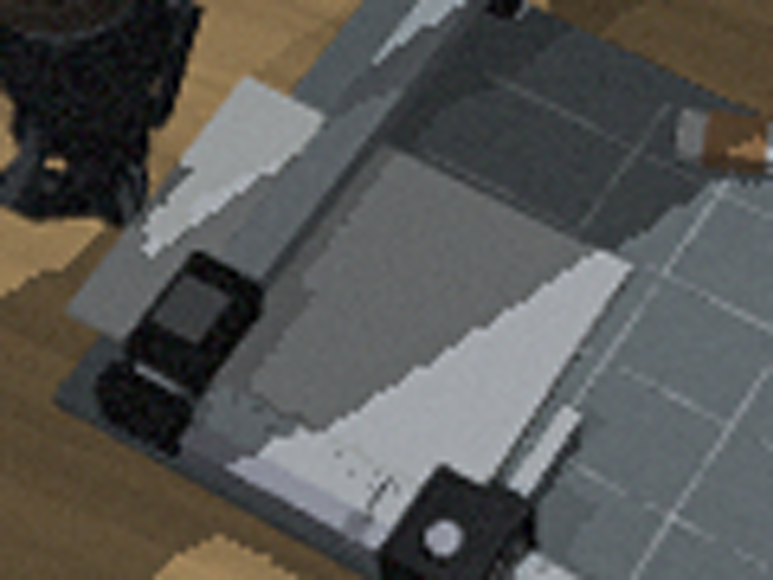

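```bash
python3 pk.py y_wrist 0 0 1.208333 122,360,24 556,352.5,24 97,210,24 60,15,24 566,235,24 584,60,24; python3 pk.py y_side 240 190 5.52381 165,310,24 493,338,24;python3 pk.py y_scene 230 200 6.44444 68,315,24 632,267,24
```

```text
122,360,24 [ -34.3 -173.9]
556,352.5,24 [ 105.2 -171.5]
97,210,24 [ -34.1 -126.4]
60,15,24 [-35.1 -76.1]
566,235,24 [ 104.1 -133.8]
584,60,24 [103.5 -86.7]
165,310,24 [97.3 36. ]
493,338,24 [-39.6  28.6]
68,315,24 [ 107.2 -166.2]
632,267,24 [-38.2  28.8]
```

Emit:
{"fn": "step_arm", "kwargs": {
  "dr": [
    [0,0,0],
    [0,0,0],
    [0,0,0],
    [0,0,0],
    [0,0,0],
    [0,0,0],
    [0,0,0],
    [0,0,0]
  ],
  "xyz": [
    [-0.15,0,0],
    [-0.15,-0.4,0],
    [-0.15,-0.75,0],
    [-0.05,-0.75,0],
    [0.02,-0.75,0],
    [0.08,-0.75,0],
    [0.14,-0.75,0],
    [0.18,-0.75,0]
  ],
  "gripper": [0,0,0,0,0,0,0,0]
}}

```text
time: 23.95
ee_pos: [0.5048, -0.215, -0.0147]
tcp_rot: [179.9, 0.0, 84.2]
wrist_force: [0.3, 0.9, 0.2]
opening: 0.0001
```

```bash
python3 plan.py 48 -173 -14; python3 look.py z wrist,0,0,640,480 side,240,190,380,295 scene,230,200,350,290
```

```text
units [ 0.064  0.737 -0.018] dr [0.0009 0.0005 0.0002]
23.95 at [  18.5 -175.6] -14.7 [1.7995e+02 3.0000e-02 8.4150e+01] F [0.3  0.94 0.24] [-23.1   6.3 -12.7  71.   -0.   72.8]
wrist scale 1.2083333333333333
side scale 5.523809523809524
scene scale 6.444444444444445
24.1 [  18.3 -175.7] -0.014763438752547334 [1.7996e+02 3.0000e-02 8.4150e+01] [-1.31  0.46 -0.14]
```

View pics/z_wrist.png

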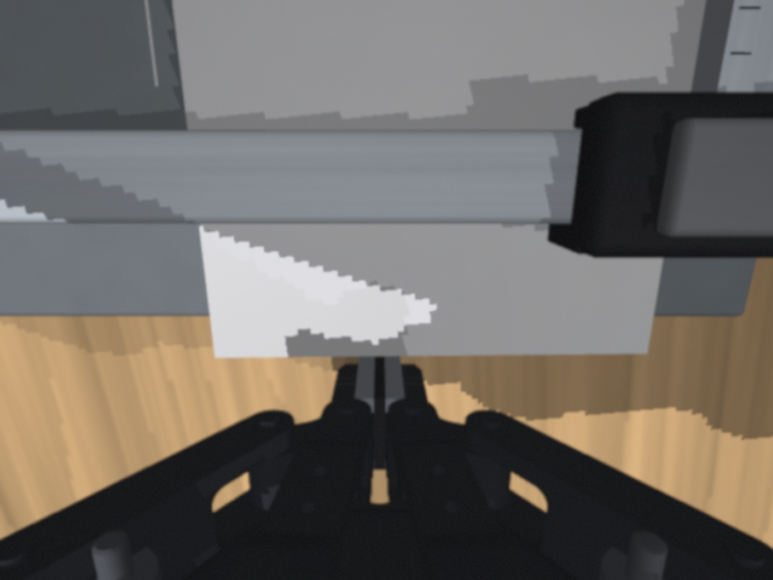

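View pics/z_side.png

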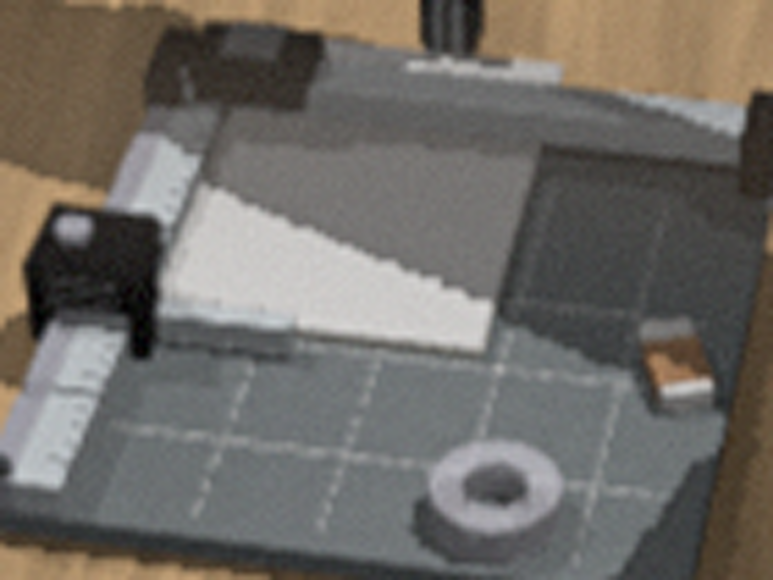

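View pics/z_scene.png

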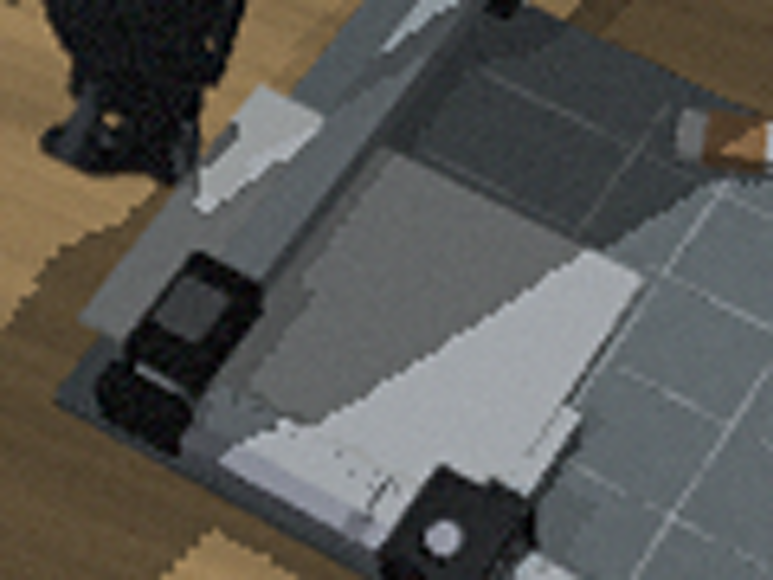

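```bash
python3 pk.py z_wrist 0 0 1.208333 214,357,24 648,353.5,24 187,125,24 175,15,24 662,265,24 700,40,24 ; python3 pk.py z_side 240 190 5.52381 487,355,24;python3 pk.py z_scene 230 200 6.44444 80,320,24 644,280,24 577,362,24
```

```text
214,357,24 [ -34.2 -165.7]
648,353.5,24 [ 105.1 -164.6]
187,125,24 [-34.7 -95.9]
175,15,24 [-34.7 -69. ]
662,265,24 [ 104.5 -135.7]
700,40,24 [104.1 -74.7]
487,355,24 [-39.3  39.5]
80,320,24 [ 106.6 -160.3]
644,280,24 [-35.3  36.5]
577,362,24 [14.5 32.6]
```

Emit:
{"fn": "step_arm", "kwargs": {
  "dr": [
    [0,0,0],
    [0,0,0],
    [0,0,0],
    [0,0,0],
    [0,0,0],
    [0,0,0],
    [0,0,0],
    [0,0,0]
  ],
  "xyz": [
    [-0.12,0,0],
    [-0.12,0.5,0],
    [-0.12,1,0],
    [-0.05,1,0],
    [0,1,0],
    [0.025,1,0],
    [0.045,1,0],
    [0.055,1,0]
  ],
  "gripper": [0,0,0,0,0,0,0,0]
}}

```text
time: 24.9
ee_pos: [0.5441, -0.2172, -0.0145]
tcp_rot: [179.9, 0.0, 84.1]
wrist_force: [-0.5, 0.3, 0.0]
opening: -0.0001
```

```bash
python3 plan.py 58 -173 -14; python3 look.py a2 wrist,0,0,640,480 side,240,190,380,295 scene,230,200,350,290
```

```text
units [ 0.016  0.005 -0.013] dr [ 0.0009  0.0006 -0.0003]
24.9 at [  57.8 -173.7] -14.5 [1.7995e+02 3.0000e-02 8.4120e+01] F [-0.47  0.26  0.  ] [-21.7  11.2  -7.1  71.7  -0.   74.1]
wrist scale 1.2083333333333333
side scale 5.523809523809524
scene scale 6.444444444444445
25.05 [  58.1 -173.7] -0.014521164283840683 [1.7994e+02 3.0000e-02 8.4120e+01] [-0.38  1.4  -0.81]
```

View pics/a2_wrist.png

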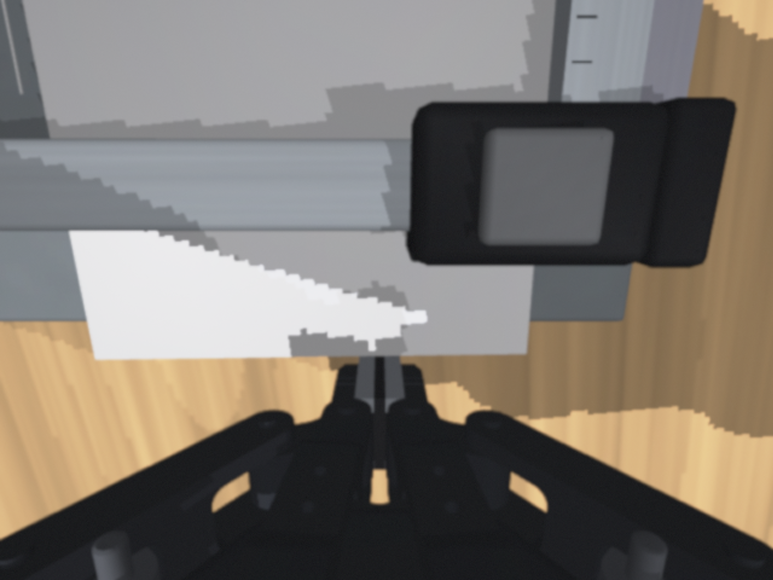

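View pics/a2_scene.png

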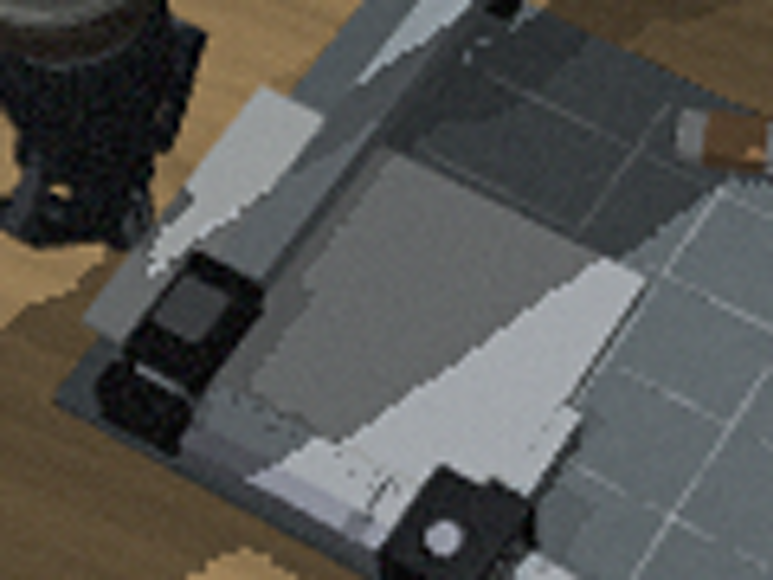

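Emit:
{"fn": "step_arm", "kwargs": {
  "dr": [
    [0,0,0],
    [0,0,0],
    [0,0,0],
    [0,0,0],
    [0,0,0],
    [0,0,0],
    [0,0,0],
    [0,0,0]
  ],
  "xyz": [
    [0.005,0,0],
    [0.01,0,0],
    [0.015,0,0],
    [0.02,0,0],
    [0.025,0,0],
    [0.03,0,0],
    [0.03,0,0],
    [0.03,0,0]
  ],
  "gripper": [0,0,0,0,0,0,0,0]
}}

```text
time: 25.85
ee_pos: [0.5446, -0.216, -0.0147]
tcp_rot: [180.0, 0.0, 84.1]
wrist_force: [1.0, -0.3, 0.2]
opening: -0.0003
```

```bash
python3 plan.py 58 -173 -14; python3 look.py a3 wrist,0,0,640,480 ; python3 pk.py a3_wrist 0 0 1.208333 96,359,24 527,354,24; python3 plan.py 58 -173 -14|tail -1
```

```text
units [-0.015 -0.004 -0.017] dr [ 0.0008  0.0005 -0.0002]
25.85 at [  58.2 -172.4] -14.7 [1.7995e+02 3.0000e-02 8.4130e+01] F [ 0.98 -0.32  0.21] [-21.6  11.2  -7.1  71.7  -0.   74.2]
wrist scale 1.2083333333333333
25.9 [  58.2 -172.4] -0.014671163758405756 [1.7995e+02 3.0000e-02 8.4130e+01] [-0.18 -0.31 -0.14]
96,359,24 [ -32.6 -163.2]
527,354,24 [ 105.9 -161.7]
25.9 at [  58.2 -172.4] -14.7 [1.7995e+02 3.0000e-02 8.4130e+01] F [-0.18 -0.31 -0.14] [-21.6  11.2  -7.1  71.7  -0.   74.2]
```

View pics/a3_wrist.png

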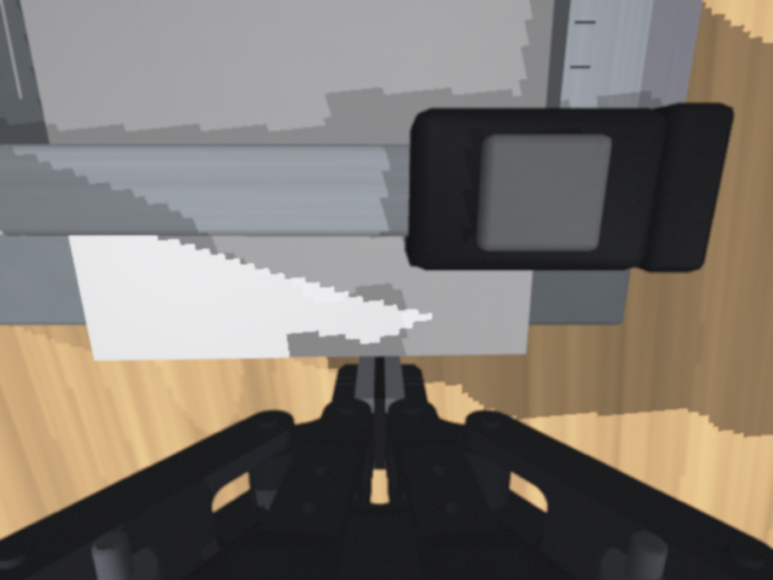

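Emit:
{"fn": "step_arm", "kwargs": {
  "dr": [
    [0,0,0],
    [0,0,0],
    [0,0,0],
    [0,0,0],
    [0,0,0],
    [0,0,0],
    [0,0,0],
    [0,0,0]
  ],
  "xyz": [
    [0.005,0,0],
    [0.01,0,0],
    [0.015,0,0],
    [0.02,0,0],
    [0.02,0,0],
    [0.02,0,0],
    [0.02,0,0],
    [0.02,0,0]
  ],
  "gripper": [0,0,0,0,0,0,0,0]
}}

```text
time: 26.7
ee_pos: [0.5446, -0.2154, -0.0147]
tcp_rot: [180.0, 0.0, 84.1]
wrist_force: [-0.7, -2.6, 0.1]
opening: 0.0001
```

```bash
for i in 1 2 3; do python3 look.py a4 wrist,0,0,640,480|tail -1; done; python3 look.py a4 scene,280,220,350,275 side,240,190,320,250
```

```text
26.75 [  58.1 -171.8] -0.014668549266393854 [1.7996e+02 4.0000e-02 8.4120e+01] [-0.81 -3.76 -0.24]
26.8 [  58.1 -171.8] -0.014669091757422335 [1.7996e+02 4.0000e-02 8.4120e+01] [-1.36 -4.72 -0.5 ]
26.85 [  58.1 -171.8] -0.01466582420483304 [1.7995e+02 4.0000e-02 8.4120e+01] [-1.34 -4.06  1.08]
scene scale 10.545454545454545
side scale 9.666666666666666
26.95 [  58.2 -171.8] -0.014686136345167154 [1.7996e+02 4.0000e-02 8.4120e+01] [-1.02 -4.65 -0.09]
```

View pics/a4_scene.png

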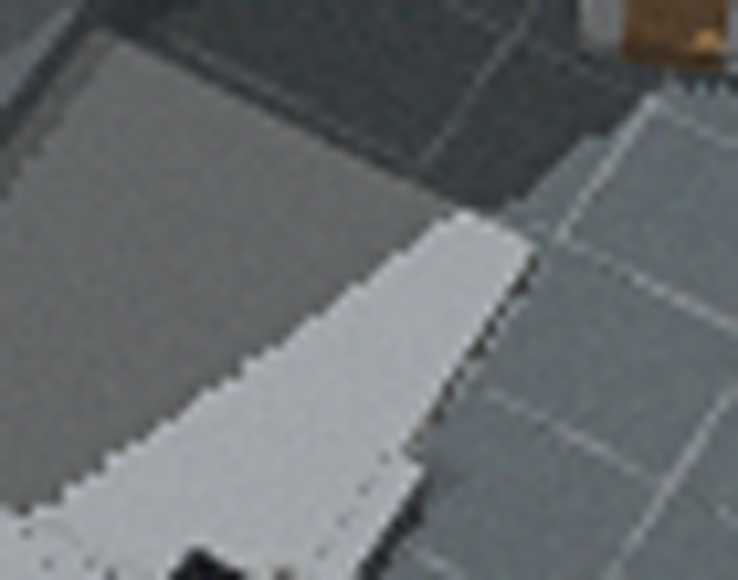

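View pics/a4_side.png

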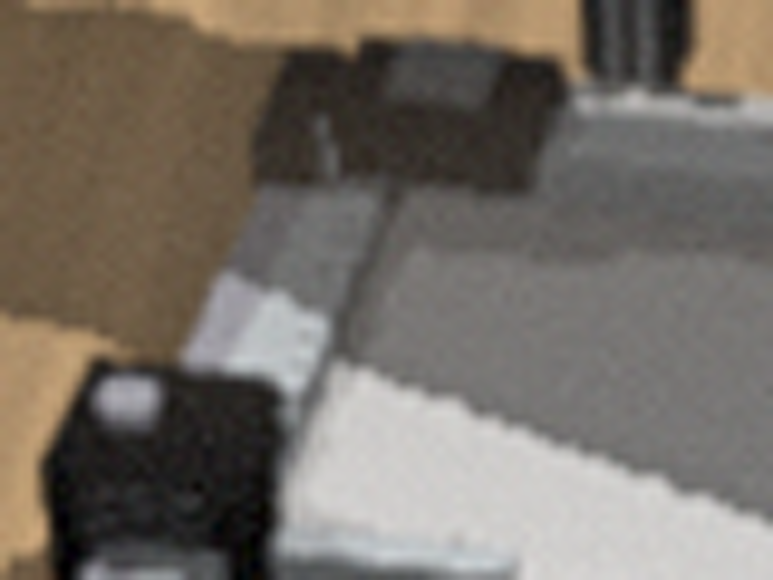

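The board's end is now on the stop with about 4.5 N, below the 7 N latch release. I'll back off, lift over the rail and check alignment.

Emit:
{"fn": "step_arm", "kwargs": {
  "dr": [
    [0,0,0],
    [0,0,0],
    [0,0,0],
    [0,0,0],
    [0,0,0],
    [0,0,0],
    [0,0,0],
    [0,0,0]
  ],
  "xyz": [
    [-0.3,0,0],
    [-0.8,0,0],
    [-0.8,0,-1],
    [-0.8,0,-2],
    [-0.8,0,-3],
    [-0.8,-0.8,-4],
    [-0.4,-1.6,-4.5],
    [0.3,-2.2,-4.6]
  ],
  "gripper": [0,0,0,0,0,0,0,0]
}}

```text
time: 27.75
ee_pos: [0.458, -0.195, 0.1724]
tcp_rot: [179.7, 0.1, 84.0]
wrist_force: [1.0, 0.9, -0.5]
opening: -0.0002
```

Emit:
{"fn": "step_arm", "kwargs": {
  "dr": [
    [0,0,0],
    [0,0,0],
    [0,0,0],
    [0,0,0],
    [0,0,0],
    [0,0,0],
    [0,0,0],
    [0,0,0]
  ],
  "xyz": [
    [0.7,-0.5,0],
    [1.4,-1,0],
    [2.1,-1.2,0],
    [2.6,-1.2,0],
    [2.6,-1.2,0],
    [2.6,-1.2,0],
    [2.6,-1.2,0],
    [2.6,-1.2,0]
  ],
  "gripper": [0,0,0,0,0,0,0,0]
}}

```text
time: 28.55
ee_pos: [0.4212, -0.0865, 0.169]
tcp_rot: [180.0, 0.0, 84.1]
wrist_force: [1.0, -0.9, -0.0]
opening: -0.0
```

```bash
python3 plan.py -70 -45 -7; python3 look.py b3 wrist,0,0,640,480 scene,250,210,350,285 side,240,190,340,265
```

```text
units [0.283 0.193 4.401] dr [ 0.0005  0.0004 -0.0013]
28.55 at [-77.8 -56.2] 169.0 [1.7997e+02 2.0000e-02 8.4070e+01] F [ 0.97 -0.86 -0.04] [-11.6 -12.   -9.7  92.2  -0.   84.3]
wrist scale 1.2083333333333333
scene scale 7.733333333333333
side scale 7.733333333333333
28.7 [-77.9 -56. ] 0.1690500225652742 [1.7997e+02 2.0000e-02 8.4080e+01] [-0.13  0.79  0.02]
```

View pics/b3_wrist.png

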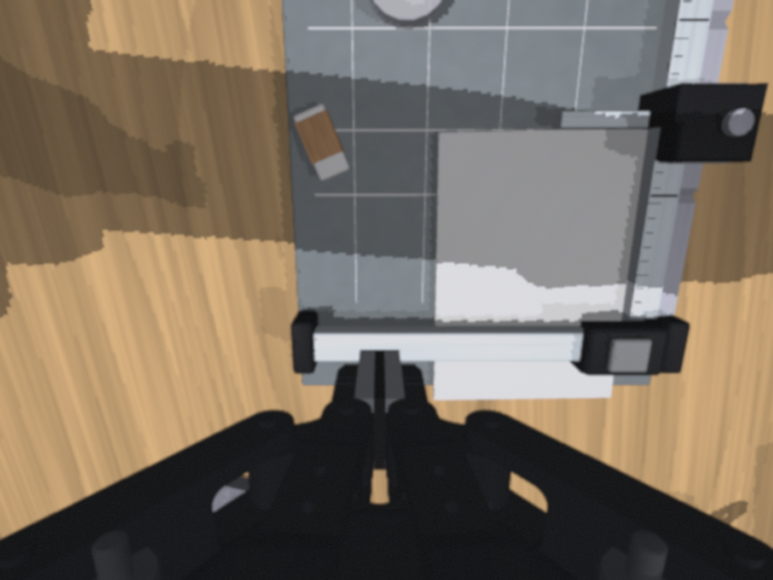

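View pics/b3_scene.png

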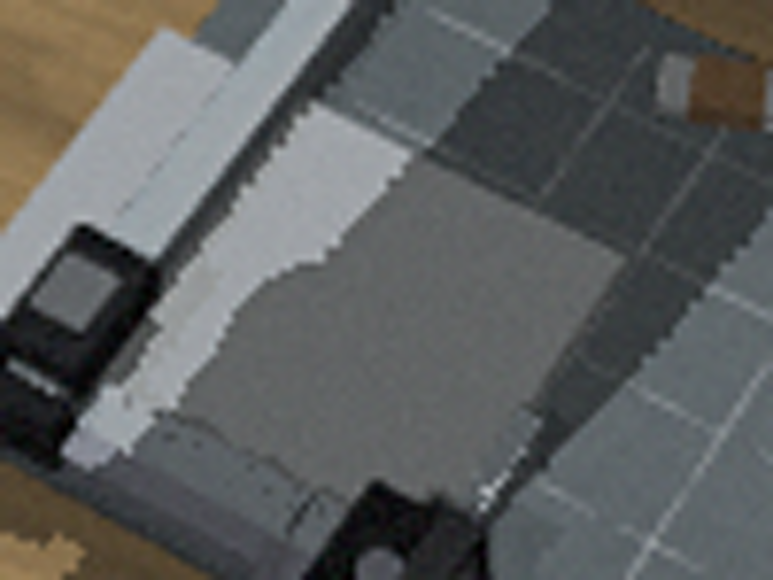

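View pics/b3_side.png

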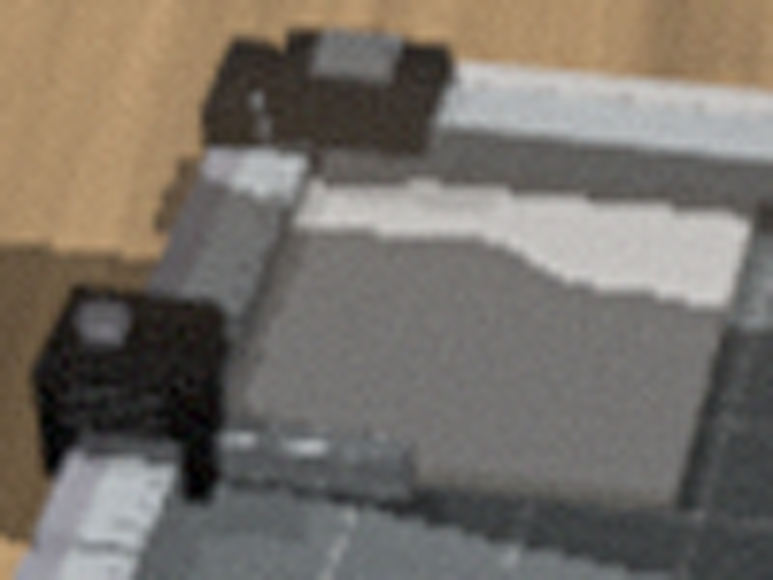

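```bash
python3 pk.py b3_wrist 0 0 1.208333 438,132,24 437,200,24 435.5,300,24 433.5,396,24 610.5,396.5,24 656,129,24 600,130,24 500,131.5,24 635,250,24 628,318,24 600,127,34.5 600,114,34.5 738,122,67 380,130,18 550,28,18
```

```text
438,132,24 [-37.7  36.3]
437,200,24 [-36.9  -8.3]
435.5,300,24 [-35.5 -81. ]
433.5,396,24 [ -34.5 -159.9]
610.5,396.5,24 [ 105.5 -160.7]
656,129,24 [108.2  38. ]
600,130,24 [70.7 37.4]
500,131.5,24 [ 3.8 36.5]
635,250,24 [106.8 -43.7]
628,318,24 [109.5 -95.3]
600,127,34.5 [65.6 38.4]
600,114,34.5 [64.5 46.2]
738,122,67 [129.5  38.1]
380,130,18 [-76.5  38.1]
550,28,18 [33.  99.7]
```

Run:
```python
import cv2,numpy as np
a=cv2.imread('pics/b3_wrist.png'); 
b=a[80:340,420:720]; b=(255*(b/255.)**.5).astype(np.uint8); cv2.imwrite('pics/b3z.png',cv2.resize(b,None,fx=2.3,fy=2.3,interpolation=cv2.INTER_CUBIC))
```

```text
(no output)
```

View pics/b3z.png

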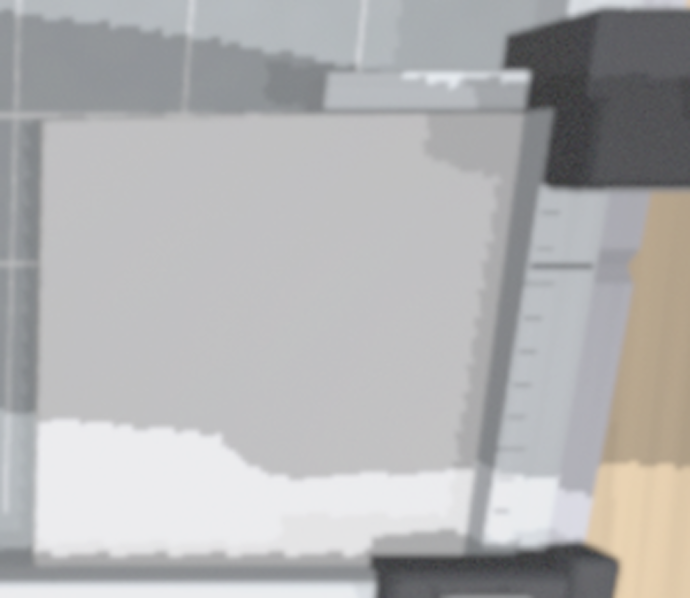

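The stop is still latched (cap at y=38.1). The board end touches the stop but is tilted about 0.9°, with the left end about 3 mm off the fence. I'll nudge the left part of the near edge towards the fence.

Emit:
{"fn": "step_arm", "kwargs": {
  "dr": [
    [0,0,0],
    [0,0,0],
    [0,0,0],
    [0,0,0],
    [0,0,0],
    [0,0,0],
    [0,0,0],
    [0,0,0]
  ],
  "xyz": [
    [0.4,0.1,0.8],
    [0.78,0.19,1.8],
    [0.78,0.19,2.8],
    [0.78,0.19,3.6],
    [0.78,0.19,4.1],
    [0.78,0.19,4.35],
    [0.78,0.19,4.42],
    [0.78,0.19,4.42]
  ],
  "gripper": [0,0,0,0,0,0,0,0]
}}

```text
time: 29.5
ee_pos: [0.4324, -0.0558, -0.0071]
tcp_rot: [179.9, 0.0, 84.1]
wrist_force: [0.8, 0.9, -0.5]
opening: -0.0002
```

```bash
python3 plan.py -46 -25 -8.8; python3 look.py c3 wrist,0,0,640,480 ;python3 plan.py -46 -25 -8.8
```

```text
units [-0.011  0.595  0.044] dr [ 0.0015  0.0006 -0.0005]
29.5 at [-69.8 -24.6] -7.1 [1.7992e+02 3.0000e-02 8.4120e+01] F [ 0.76  0.9  -0.5 ] [ -7.3  -9.6 -27.2  72.3  -0.   88.6]
wrist scale 1.2083333333333333
29.55 [-69.5 -24.5] -0.00659394952496227 [1.7987e+02 3.0000e-02 8.4120e+01] [ 0.64 -0.35 -0.04]
units [-0.011  0.587  0.056] dr [ 0.0022  0.0005 -0.0004]
29.55 at [-69.5 -24.5] -6.6 [1.7987e+02 3.0000e-02 8.4120e+01] F [ 0.64 -0.35 -0.04] [ -7.3  -9.6 -27.2  72.3  -0.   88.6]
```

View pics/c3_wrist.png

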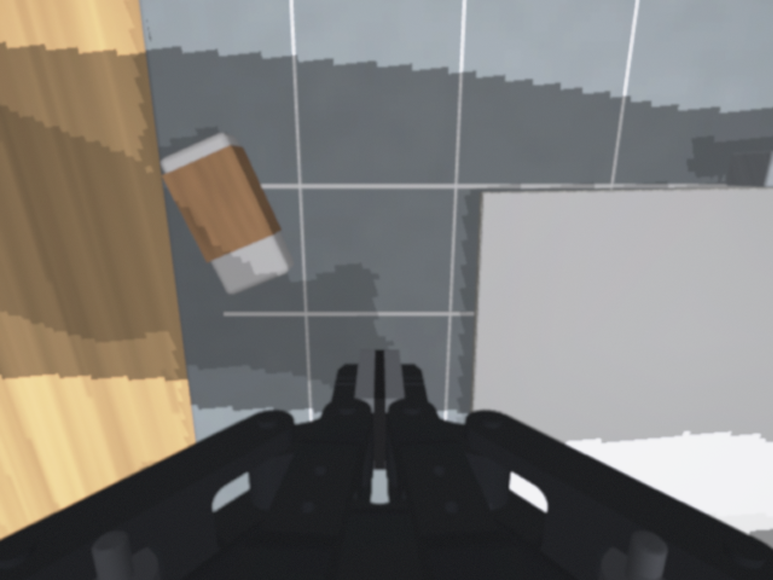

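Emit:
{"fn": "step_arm", "kwargs": {
  "dr": [
    [0,0,0],
    [0,0,0],
    [0,0,0],
    [0,0,0],
    [0,0,0],
    [0,0,0],
    [0,0,0],
    [0,0,0]
  ],
  "xyz": [
    [0,0.1,0.04],
    [0,0.25,0.05],
    [0,0.4,0.05],
    [0,0.5,0.05],
    [0,0.55,0.05],
    [0,0.58,0.05],
    [0,0.6,0.05],
    [0,0.6,0.05]
  ],
  "gripper": [0,0,0,0,0,0,0,0]
}}

```text
time: 30.35
ee_pos: [0.4559, -0.0581, -0.0097]
tcp_rot: [180.0, 0.0, 84.1]
wrist_force: [-0.5, 0.2, 0.0]
opening: 0.0003
```

```bash
python3 look.py d3 wrist,0,0,640,480 side,240,190,340,265;python3 plan.py -43 -25 -8.8
```

```text
wrist scale 1.2083333333333333
side scale 7.733333333333333
30.45 [-46.3 -24.4] -0.009649252874560574 [1.7996e+02 3.0000e-02 8.4130e+01] [0.39 0.78 1.34]
units [-0.014  0.083 -0.021] dr [ 0.0007  0.0005 -0.0002]
30.45 at [-46.3 -24.4] -9.6 [1.7996e+02 3.0000e-02 8.4130e+01] F [0.39 0.78 1.34] [ -7.2  -6.1 -24.4  71.6  -0.   88.6]
```

View pics/d3_wrist.png

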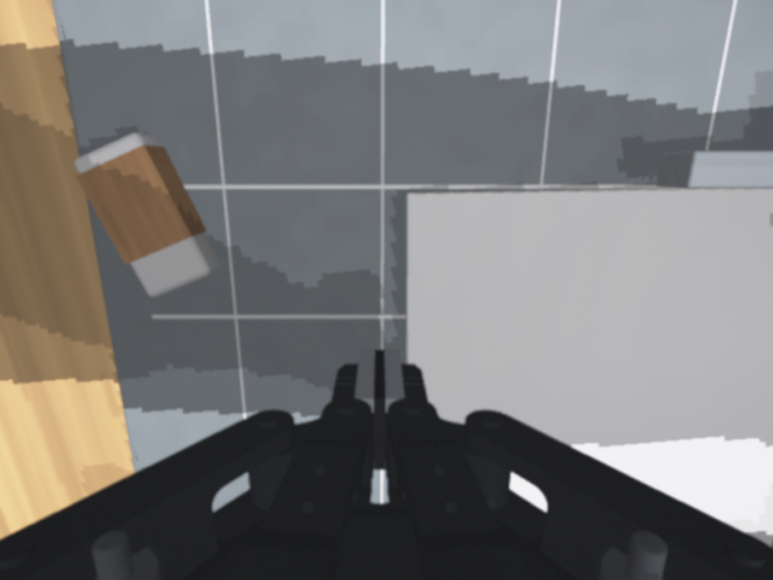

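Emit:
{"fn": "step_arm", "kwargs": {
  "dr": [
    [0,0,0],
    [0,0,0],
    [0,0,0],
    [0,0,0],
    [0,0,0],
    [0,0,0],
    [0,0,0],
    [0,0,0]
  ],
  "xyz": [
    [0,0,-0.015],
    [0,0.01,-0.015],
    [0,0.02,-0.015],
    [0,0.03,-0.015],
    [0,0.035,-0.015],
    [0,0.04,-0.015],
    [0,0.04,-0.015],
    [0,0.04,-0.015]
  ],
  "gripper": [0,0,0,0,0,0,0,0]
}}

```text
time: 31.25
ee_pos: [0.4575, -0.0582, -0.009]
tcp_rot: [180.0, 0.0, 84.1]
wrist_force: [0.9, 0.1, 0.8]
opening: 0.0002
```

```bash
python3 look.py e3 wrist,0,0,640,480;python3 plan.py -43 -25 -8.8;  python3 pk.py e3_wrist 0 0 1.208333 407,192,24 405,350,24 770,186,24
```

```text
wrist scale 1.2083333333333333
31.3 [-44.6 -24.4] -0.009029695561178955 [1.7995e+02 3.0000e-02 8.4120e+01] [-0.4   0.42  0.7 ]
units [-0.014  0.04  -0.006] dr [ 0.0008  0.0005 -0.0003]
31.3 at [-44.6 -24.4] -9.0 [1.7995e+02 3.0000e-02 8.4120e+01] F [-0.4   0.42  0.7 ] [ -7.2  -5.9 -24.2  71.7  -0.   88.6]
407,192,24 [-35.9  36.8]
405,350,24 [-35.7 -14.6]
770,186,24 [73.6 38.5]
```

View pics/e3_wrist.png

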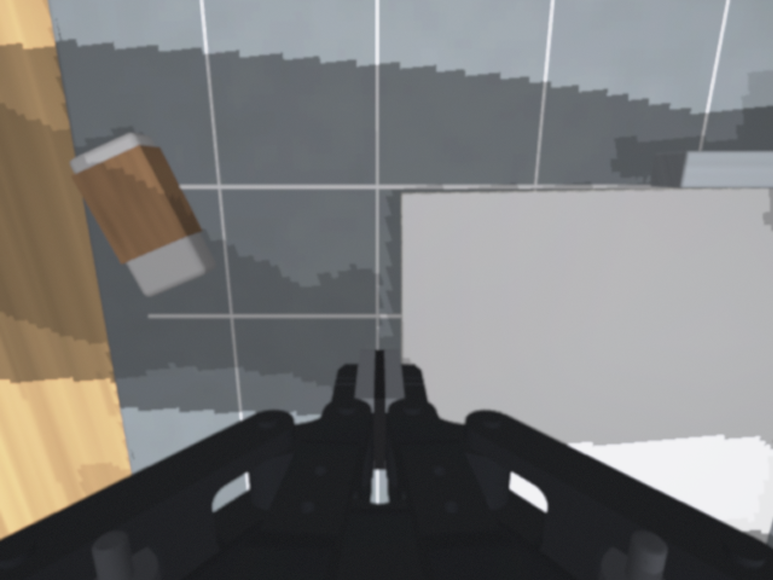

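```bash
python3 pk.py e3_wrist 0 0 1.208333 402,192,24 401.5,350,24 770,187,24 500,191,24
```

```text
402,192,24 [-37.4  36.8]
401.5,350,24 [-36.9 -14.6]
770,187,24 [73.6 38.2]
500,191,24 [-7.8 37.1]
```

Emit:
{"fn": "step_arm", "kwargs": {
  "dr": [
    [0,0,0],
    [0,0,0],
    [0,0,0],
    [0,0,0],
    [0,0,0],
    [0,0,0],
    [0,0,0],
    [0,0,0]
  ],
  "xyz": [
    [0,0.005,0],
    [0,0.01,0],
    [0,0.015,0],
    [0,0.02,0],
    [0,0.025,0],
    [0,0.025,0],
    [0,0.025,0],
    [0,0.025,0]
  ],
  "gripper": [0,0,0,0,0,0,0,0]
}}

```text
time: 32.1
ee_pos: [0.4585, -0.0583, -0.009]
tcp_rot: [179.9, 0.0, 84.1]
wrist_force: [-0.6, -0.5, 0.3]
opening: 0.0002
```

```bash
python3 look.py f3 wrist,0,0,640,480;python3 plan.py -43 -25 -8.8
```

```text
wrist scale 1.2083333333333333
32.15 [-43.6 -24.4] -0.009047703924743314 [1.7995e+02 3.0000e-02 8.4130e+01] [-0.28 -0.51 -0.11]
units [-0.014  0.015 -0.006] dr [ 0.0008  0.0005 -0.0002]
32.15 at [-43.6 -24.4] -9.0 [1.7995e+02 3.0000e-02 8.4130e+01] F [-0.28 -0.51 -0.11] [ -7.2  -5.8 -24.1  71.7  -0.   88.6]
```

View pics/f3_wrist.png

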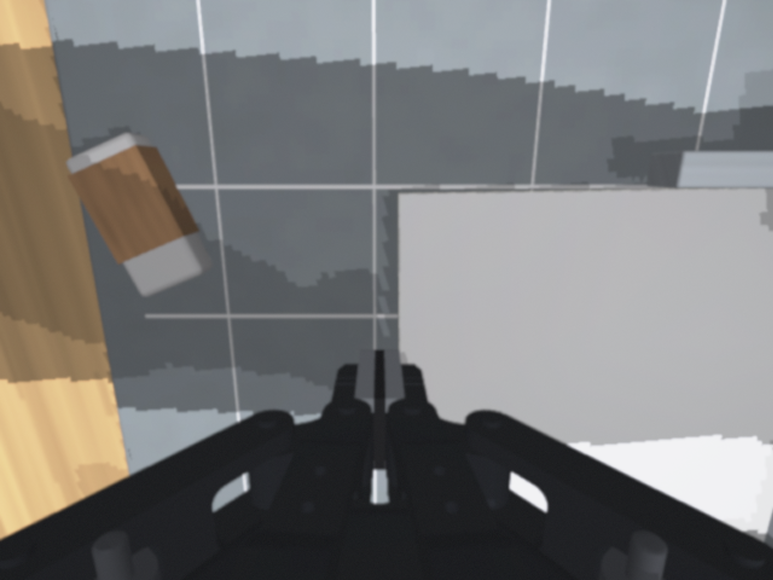

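Emit:
{"fn": "step_arm", "kwargs": {
  "dr": [
    [0,0,0],
    [0,0,0],
    [0,0,0],
    [0,0,0],
    [0,0,0],
    [0,0,0],
    [0,0,0],
    [0,0,0]
  ],
  "xyz": [
    [0,0.005,0],
    [0,0.01,0],
    [0,0.015,0],
    [0,0.02,0],
    [0,0.025,0],
    [0,0.03,0],
    [0,0.035,0],
    [0,0.035,0]
  ],
  "gripper": [0,0,0,0,0,0,0,0]
}}

```text
time: 32.95
ee_pos: [0.4594, -0.0584, -0.0091]
tcp_rot: [-180.0, 0.0, 84.1]
wrist_force: [-4.8, 2.6, 3.3]
opening: 0.0001
```

```bash
python3 look.py g3 wrist,0,0,640,480;python3 plan.py -43 -25 -8.8
python3 - <<'E'
import cv2,numpy as np
for f in('f3','g3'):
    a=cv2.cvtColor(cv2.imread(f'pics/{f}_wrist.png'),cv2.COLOR_BGR2GRAY).astype(float)
    for r in (220,280,330): 
        g=np.gradient(cv2.GaussianBlur(a,(5,5),0)[r-5:r+5].mean(0)); print(f,r,380+np.argmax(g[380:440]),end=' ')
    for c in (450,550,620):
        g=np.gradient(cv2.GaussianBlur(a,(5,5),0)[:,c-5:c+5].mean(1)); print(c,180+np.argmax(g[180:205]),end=' ')
    print()
E
```

```text
wrist scale 1.2083333333333333
33.0 [-42.6 -24.4] -0.009138799764008006 [-1.800e+02  2.000e-02  8.413e+01] [-4.54  1.27  2.75]
units [-0.016 -0.009 -0.008] dr [-0.      0.0004 -0.0002]
33.0 at [-42.6 -24.4] -9.1 [-1.800e+02  2.000e-02  8.413e+01] F [-4.54  1.27  2.75] [ -7.2  -5.6 -23.9  71.7  -0.   88.6]
f3 220 398 f3 280 398 f3 330 398 450 192 550 191 620 190 
g3 220 397 g3 280 397 g3 330 397 450 193 550 191 620 190
```

```bash
python3 pk.py g3_wrist 0 0 1.208333 397.5,220,24 397.5,330,24 450,192.5,24 550,191.3,24 620,190,24 180,186.5,18 500,187,18; python3 look.py h3 side,240,190,340,265 scene,250,210,350,285
```

```text
397.5,220,24 [-36.7  28.5]
397.5,330,24 [-36.3  -7.4]
450,192.5,24 [-20.9  36.7]
550,191.3,24 [ 9.3 37. ]
620,190,24 [30.4 37.4]
180,186.5,18 [-104.9   38.3]
500,187,18 [-4.3 38.1]
side scale 7.733333333333333
scene scale 7.733333333333333
33.1 [-42.6 -24.3] -0.009100309353085874 [1.7999e+02 2.0000e-02 8.4130e+01] [-4.75  1.57  2.57]
```

View pics/h3_side.png

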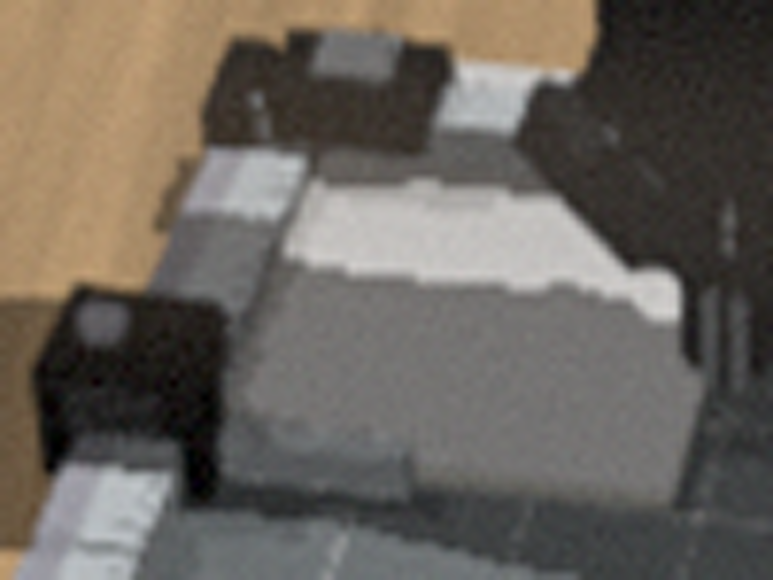

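View pics/h3_scene.png

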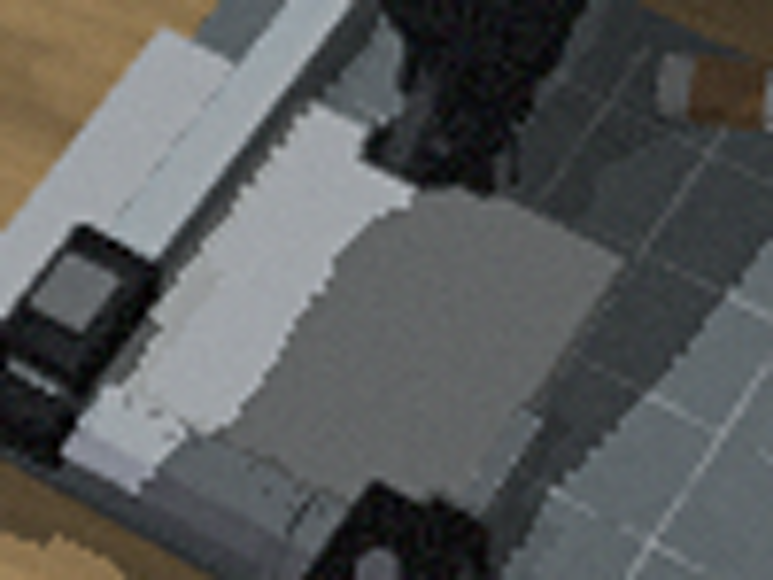

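The push meets 4.7 N while the images still suggest a tilt of about 0.7°, so something disagrees. I'll back off and take a precise overhead view of the board against the fence and stop.

Emit:
{"fn": "step_arm", "kwargs": {
  "dr": [
    [0,0,0],
    [0,0,0],
    [0,0,0],
    [0,0,0],
    [0,0,0],
    [0,0,0],
    [0,0,0],
    [0,0,0]
  ],
  "xyz": [
    [0,-0.3,0],
    [0,-0.5,-0.3],
    [0,-0.5,-1.4],
    [0,-0.4,-2.5],
    [0,0.2,-3.5],
    [0,1,-4.3],
    [-0.4,1.7,-4.8],
    [-0.8,2.2,-5]
  ],
  "gripper": [0,0,0,0,0,0,0,0]
}}

```text
time: 33.9
ee_pos: [0.5457, -0.0997, 0.1947]
tcp_rot: [179.7, 0.1, 84.2]
wrist_force: [-0.3, 0.5, -0.8]
opening: -0.0002
```

Emit:
{"fn": "step_arm", "kwargs": {
  "dr": [
    [0,0,0],
    [0,0,0],
    [0,0,0],
    [0,0,0],
    [0,0,0],
    [0,0,0],
    [0,0,0],
    [0,0,0]
  ],
  "xyz": [
    [-0.3,0.5,0],
    [-0.6,0.8,0],
    [-0.8,0.8,0],
    [-0.8,0.8,0],
    [-0.8,0.8,0],
    [-0.8,0.8,0],
    [-0.8,0.8,0],
    [-0.8,0.8,0]
  ],
  "gripper": [0,0,0,0,0,0,0,0]
}}

```text
time: 34.7
ee_pos: [0.5724, -0.1339, 0.1913]
tcp_rot: [179.9, 0.0, 84.2]
wrist_force: [0.0, -0.5, 0.2]
opening: 0.0002
```

```bash
python3 look.py i3 wrist,0,0,640,480;python3 plan.py -43 -25 -8.8
```

```text
wrist scale 1.2083333333333333
34.75 [ 77.5 -88.1] 0.19129236556526996 [1.7994e+02 3.0000e-02 8.4150e+01] [ 0.87 -0.22  0.13]
units [ 1.58  -3.016  4.998] dr [0.001  0.0005 0.0002]
34.75 at [ 77.5 -88.1] 191.3 [1.7994e+02 3.0000e-02 8.4150e+01] F [ 0.87 -0.22  0.13] [-13.2  10.   14.4  94.4  -0.   82.7]
```

View pics/i3_wrist.png

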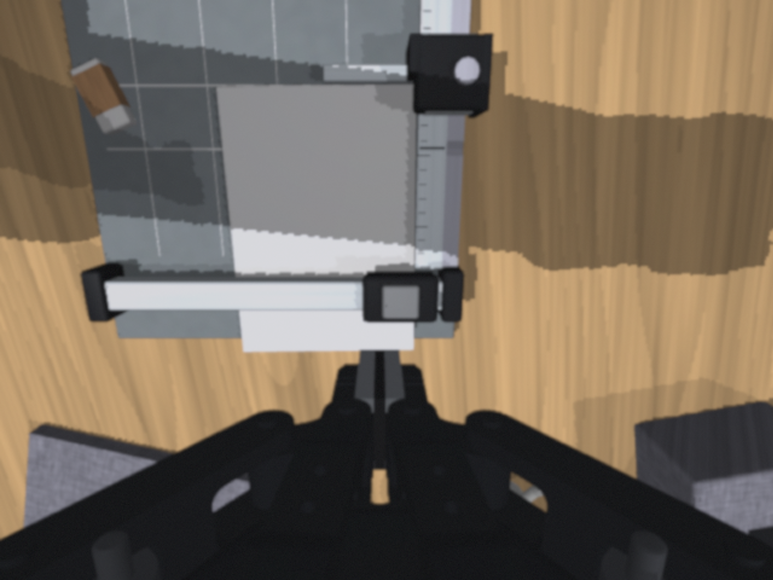

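Run:
```python
from fit import *
q=np.load('q.npy'); p=bot.camera('wrist'); a=p['image'][:,:,::-1].copy()
def crop(x0,y0,x1,y1,s,n,lines):
    b=cv2.resize(a[y0:y1,x0:x1],None,fx=s,fy=s,interpolation=cv2.INTER_CUBIC); b=(255*(b/255.)**.6).astype(np.uint8)
    for A,B,c in lines:
        u=[(proj(p,W(q,np.array(P)/1000))-(x0,y0)+.5)*s for P in(A,B)]
        cv2.line(b,tuple(np.int32(np.round(u[0]))),tuple(np.int32(np.round(u[1]))),c,1)
    cv2.imwrite(f'pics/{n}.png',b)
L=[((105,38,24),(105,-162,24),(0,255,0)),((105,100,34),(105,-92,34),(0,0,255)),((-35,38,24),(-35,-162,24),(0,255,0)),((-35,38,24),(105,38,24),(0,255,0)),((40,38,34.5),(105,38,34.5),(255,0,0)),((-35,-162,24),(105,-162,24),(0,255,0))]
crop(160,40,420,300,2.3,'k1',L); crop(290,50,420,150,6,'k2',L);crop(290,150,420,300,4,'k3',[])
```

```text
(no output)
```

View pics/k1.png

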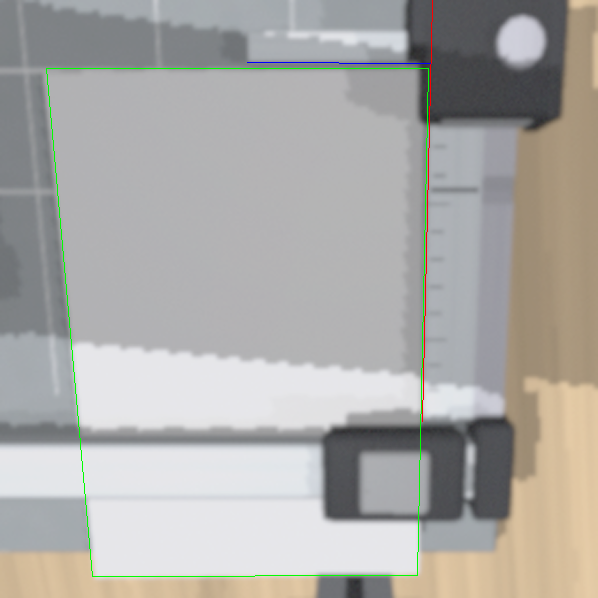

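View pics/k2.png

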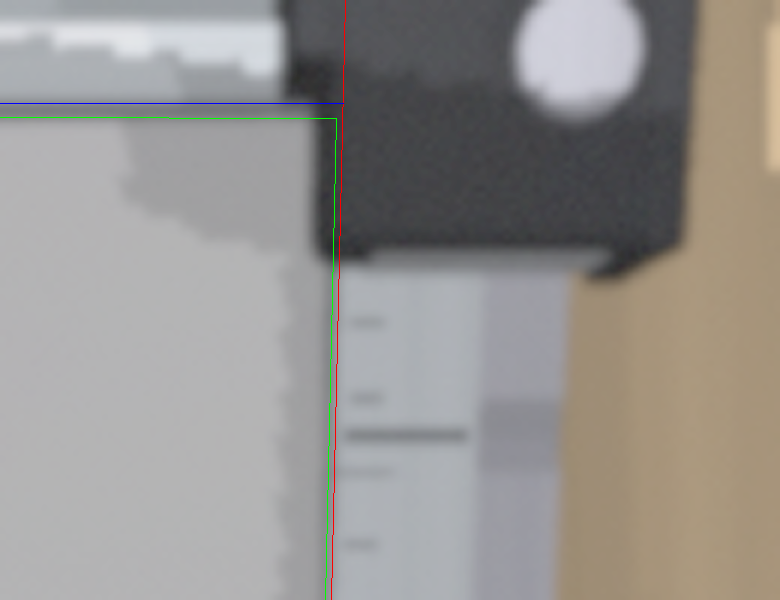

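View pics/k3.png

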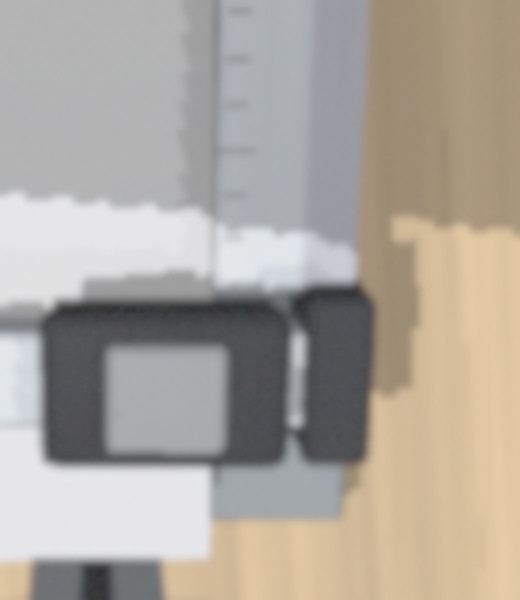

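The ideal outline (green) overlays the board almost exactly, flush with both fence and stop. Now a sub-pixel check of the residuals.

Run:
```python
from fit import *
q=np.load('q.npy'); p=bot.camera('wrist'); g=cv2.GaussianBlur(cv2.cvtColor(p['image'],cv2.COLOR_RGB2GRAY).astype(np.float32),(0,0),.8)
def edge(X,d,z,rng=4,sgn=1):
    # search along trimmer direction d (mm) for max gradient
    t=np.arange(-rng,rng,.1); uv=np.array([proj(p,W(q,np.array([X[0]+d[0]*k,X[1]+d[1]*k,z])/1000)) for k in t],np.float32)
    v=cv2.remap(g,uv[:,0].copy(),uv[:,1].copy(),cv2.INTER_CUBIC).ravel(); dv=np.gradient(v)*sgn
    i=np.argmax(dv); return round(float(t[i]),1),round(float(dv[i]),1)
print('near edge (x dev from -35):',[(y,edge((-35,y),(1,0),24)) for y in (30,20,10,-10,-20,-30,-50,-70,-140,-150,-158)])
print('left end (y dev from 38):',[(x,edge((x,38),(0,-1),24)) for x in (-30,-20,-10,0,10,20,30,50,70,90)])
print('right end dev from -162:',[(x,edge((x,-162),(0,1),24)) for x in (-30,-10,10,20,85,95,100)])
for y in (8,-10,-20,-40,-60,-80,-150,-158):
    t=np.arange(-5,5,.5); uv=np.array([proj(p,W(q,np.array([105+k,y,24])/1000)) for k in t],np.float32)
    print(y,np.round(cv2.remap(g,uv[:,0].copy(),uv[:,1].copy(),cv2.INTER_CUBIC).ravel()).astype(int))
```

```text
near edge (x dev from -35): [(30, (-1.0, 3.1)), (20, (-1.0, 2.6)), (10, (-0.4, 3.0)), (-10, (-0.7, 2.8)), (-20, (-0.5, 2.4)), (-30, (0.2, 2.8)), (-50, (0.2, 2.9)), (-70, (0.1, 3.9)), (-140, (0.6, 3.8)), (-150, (0.7, 3.6)), (-158, (1.1, 2.0))]
left end (y dev from 38): [(-30, (0.8, 2.1)), (-20, (0.0, 2.8)), (-10, (0.8, 2.3)), (0, (0.8, 2.6)), (10, (0.8, 2.4)), (20, (0.8, 3.0)), (30, (0.0, 2.7)), (50, (0.8, 3.1)), (70, (0.8, 3.4)), (90, (-0.1, 2.2))]
right end dev from -162: [(-30, (-1.4, 2.1)), (-10, (-1.4, 1.9)), (10, (-0.3, 2.1)), (20, (-0.4, 2.6)), (85, (0.7, 5.4)), (95, (0.6, 2.9)), (100, (0.6, 2.0))]
8 [118 117 117 117 116 114 110 104  99  96  98 106 115 126 132 137 139 139
 139 139]
-10 [120 118 118 117 116 114 111 106 100  95  94  96 102 108 114 118 121 122
 123 123]
-20 [123 121 119 118 117 115 113 108 104 101 102 106 113 119 124 125 126 124
 124 123]
-40 [119 118 117 117 117 116 114 111 107 105 104 107 113 120 124 127 128 128
 128 128]
-60 [117 117 116 116 116 116 115 113 110 107 106 107 111 115 121 124 127 128
 130 130]
-80 [206 206 205 205 205 204 201 197 189 184 179 178 181 185 188 187 183 178
 173 171]
-150 [216 217 217 217 217 217 216 215 212 206 198 184 170 155 144 134 130 127
 126 126]
-158 [216 216 216 216 216 216 216 216 214 211 206 198 190 179 172 165 162 159
 157 156]
```

Residuals show about 0.5° of tilt left, with the left end about 1 mm short of the fence. The rubber pads drag along the edge, which jams the rotation. I'll push further left and move diagonally along the board's own motion.

```bash
python3 plan.py -68 21 -9
```

```text
units [ 2.732 -3.644  4.999] dr [0.0009 0.0005 0.    ]
34.85 at [ 77.6 -88.2] 191.1 [1.7995e+02 3.0000e-02 8.4140e+01] F [0.52 0.3  0.09] [-13.2  10.   14.4  94.4  -0.   82.7]
```

Emit:
{"fn": "step_arm", "kwargs": {
  "dr": [
    [0,0,0],
    [0,0,0],
    [0,0,0],
    [0,0,0],
    [0,0,0],
    [0,0,0],
    [0,0,0],
    [0,0,0]
  ],
  "xyz": [
    [0.7,-0.9,0],
    [1.4,-1.8,0],
    [2.1,-2.7,0],
    [2.7,-3.5,0.4],
    [2.73,-3.64,1.4],
    [2.73,-3.64,2.4],
    [2.73,-3.64,3.4],
    [2.73,-3.64,4.2]
  ],
  "gripper": [0,0,0,0,0,0,0,0]
}}

```text
time: 35.65
ee_pos: [0.4382, -0.0107, 0.0209]
tcp_rot: [180.0, 0.0, 84.1]
wrist_force: [-0.4, 0.2, 0.2]
opening: -0.0003
```

```bash
python3 plan.py -68 21 -9; python3 look.py l3 wrist,0,0,640,480; python3 plan.py -68 21 -9
```

```text
units [0.003 0.015 0.748] dr [0.0002 0.0006 0.0001]
35.65 at [-68.6  20.9] 20.9 [1.7999e+02 3.0000e-02 8.4150e+01] F [-0.36  0.2   0.16] [ -1.4 -10.  -24.5  75.6  -0.   94.5]
wrist scale 1.2083333333333333
35.7 [-71.1  20.6] 0.016245277421598238 [-1.7965e+02  6.0000e-02  8.4140e+01] [-2.35 -0.46 -6.71]
units [0.009 0.081 0.631] dr [-0.0061  0.0011  0.    ]
35.7 at [-71.1  20.6] 16.2 [-1.7965e+02  6.0000e-02  8.4140e+01] F [-2.35 -0.46 -6.71] [ -1.4  -9.8 -24.8  75.4  -0.   94.5]
```

View pics/l3_wrist.png

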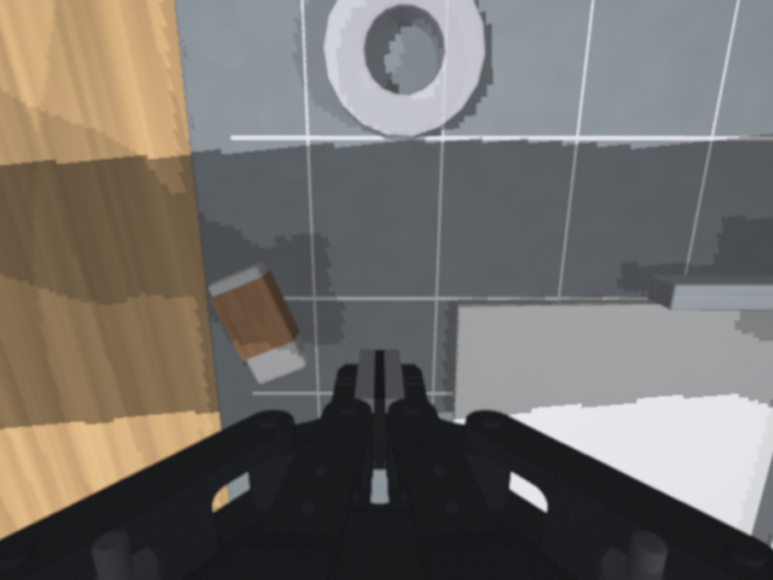

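Emit:
{"fn": "step_arm", "kwargs": {
  "dr": [
    [0,0,0],
    [0,0,0],
    [0,0,0],
    [0,0,0],
    [0,0,0],
    [0,0,0],
    [0,0,0],
    [0,0,0]
  ],
  "xyz": [
    [0,0,0.3],
    [0,0,0.55],
    [0,0,0.7],
    [0,0,0.77],
    [0,0.2,0.77],
    [0,0.4,0.77],
    [0,0.5,0.77],
    [0,0.5,0.77]
  ],
  "gripper": [0,0,0,0,0,0,0,0]
}}

```text
time: 36.5
ee_pos: [0.4598, -0.013, -0.0076]
tcp_rot: [179.9, 0.0, 84.1]
wrist_force: [-0.3, 0.2, -0.3]
opening: 0.0
```

```bash
python3 look.py m3 wrist,0,0,640,480; python3 plan.py -44 21 -9
```

```text
wrist scale 1.2083333333333333
36.55 [-47.4  20.8] -0.007766928075402357 [1.7996e+02 3.0000e-02 8.4120e+01] [-0.17  0.31 -0.31]
units [0.006 0.086 0.031] dr [ 0.0007  0.0005 -0.0003]
36.55 at [-47.4  20.8] -7.8 [1.7996e+02 3.0000e-02 8.4120e+01] F [-0.17  0.31 -0.31] [ -1.6  -6.2 -24.3  71.8  -0.   94.3]
```

View pics/m3_wrist.png

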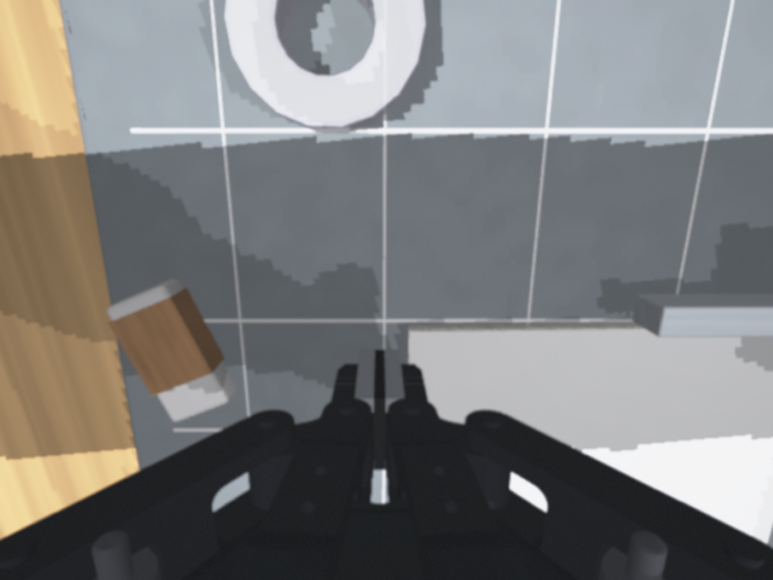

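Emit:
{"fn": "step_arm", "kwargs": {
  "dr": [
    [0,0,0],
    [0,0,0],
    [0,0,0],
    [0,0,0],
    [0,0,0],
    [0,0,0],
    [0,0,0],
    [0,0,0]
  ],
  "xyz": [
    [0,0,0.025],
    [0,0.04,0.025],
    [0,0.08,0.025],
    [0,0.095,0.025],
    [0.01,0.105,0.025],
    [0.02,0.115,0.025],
    [0.03,0.125,0.025],
    [0.03,0.125,0.025]
  ],
  "gripper": [0,0,0,0,0,0,0,0]
}}

```text
time: 37.35
ee_pos: [0.4641, -0.0122, -0.0088]
tcp_rot: [179.9, 0.0, 84.1]
wrist_force: [-0.3, -0.8, 0.4]
opening: 0.0003
```

```bash
python3 look.py n3 wrist,0,0,640,480; python3 plan.py -42 22 -9
```

```text
wrist scale 1.2083333333333333
37.4 [-42.8  22. ] -0.008854545780507608 [1.7995e+02 3.0000e-02 8.4130e+01] [ 0.28  1.21 -0.24]
units [0.    0.02  0.004] dr [ 0.0008  0.0005 -0.0002]
37.4 at [-42.8  22. ] -8.9 [1.7995e+02 3.0000e-02 8.4130e+01] F [ 0.28  1.21 -0.24] [ -1.5  -5.5 -23.8  71.7  -0.   94.4]
```

Emit:
{"fn": "step_arm", "kwargs": {
  "dr": [
    [0,0,0],
    [0,0,0],
    [0,0,0],
    [0,0,0],
    [0,0,0],
    [0,0,0],
    [0,0,0],
    [0,0,0]
  ],
  "xyz": [
    [0.005,0.005,0],
    [0.01,0.01,0],
    [0.015,0.015,0],
    [0.02,0.02,0],
    [0.02,0.025,0],
    [0.02,0.025,0],
    [0.02,0.025,0],
    [0.02,0.025,0]
  ],
  "gripper": [0,0,0,0,0,0,0,0]
}}

```text
time: 38.2
ee_pos: [0.465, -0.0115, -0.0089]
tcp_rot: [180.0, 0.0, 84.1]
wrist_force: [-1.7, 0.8, 0.4]
opening: -0.0
```

```bash
python3 look.py o3 wrist,0,0,640,480; python3 plan.py -42 22 -9
```

```text
wrist scale 1.2083333333333333
38.25 [-41.9  22.8] -0.008853615926627506 [1.7996e+02 2.0000e-02 8.4130e+01] [-0.78  0.85  1.06]
units [-0.02  -0.003  0.004] dr [ 0.0007  0.0004 -0.0002]
38.25 at [-41.9  22.8] -8.9 [1.7996e+02 2.0000e-02 8.4130e+01] F [-0.78  0.85  1.06] [ -1.4  -5.3 -23.6  71.6  -0.   94.5]
```

View pics/o3_wrist.png

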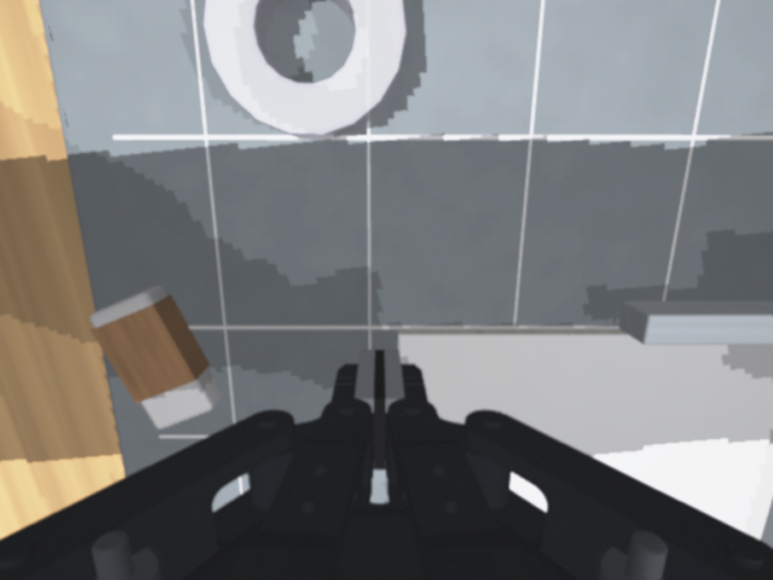

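Emit:
{"fn": "step_arm", "kwargs": {
  "dr": [
    [0,0,0],
    [0,0,0],
    [0,0,0],
    [0,0,0],
    [0,0,0],
    [0,0,0],
    [0,0,0],
    [0,0,0]
  ],
  "xyz": [
    [0.005,0.005,0],
    [0.01,0.01,0],
    [0.015,0.015,0],
    [0.015,0.02,0],
    [0.015,0.02,0],
    [0.015,0.02,0],
    [0.015,0.02,0],
    [0.015,0.02,0]
  ],
  "gripper": [0,0,0,0,0,0,0,0]
}}

```text
time: 39.05
ee_pos: [0.4652, -0.0113, -0.0089]
tcp_rot: [-180.0, 0.1, 84.1]
wrist_force: [-6.0, -0.7, 3.5]
opening: -0.0001
```

```bash
python3 look.py p3 wrist,0,0,640,480; python3 plan.py -42 22 -9;  python3 look.py p3 wrist,0,0,640,480
```

```text
wrist scale 1.2083333333333333
39.1 [-41.7  23.1] -0.008955682764952878 [-1.7996e+02  6.0000e-02  8.4120e+01] [-6.78 -0.59  3.22]
units [-0.027 -0.006  0.001] dr [-0.0006  0.0011 -0.0004]
39.1 at [-41.7  23.1] -9.0 [-1.7996e+02  6.0000e-02  8.4120e+01] F [-6.78 -0.59  3.22] [ -1.3  -5.2 -23.5  71.7  -0.1  94.5]
wrist scale 1.2083333333333333
39.15 [-41.7  23.1] -0.00893626142676393 [-1.7996e+02  6.0000e-02  8.4120e+01] [-6.39 -1.08  4.91]
```

Firm contact now, 6.5 N towards the fence. Backing straight off and checking from overhead again.

Emit:
{"fn": "step_arm", "kwargs": {
  "dr": [
    [0,0,0],
    [0,0,0],
    [0,0,0],
    [0,0,0],
    [0,0,0],
    [0,0,0],
    [0,0,0],
    [0,0,0]
  ],
  "xyz": [
    [0,-0.2,0],
    [0,-0.5,-0.2],
    [0,-0.5,-1.2],
    [0,-0.4,-2.4],
    [-0.4,0.2,-3.6],
    [-0.9,1,-4.5],
    [-1.5,1.7,-5],
    [-2,2.3,-5]
  ],
  "gripper": [0,0,0,0,0,0,0,0]
}}

```text
time: 39.95
ee_pos: [0.5519, -0.1015, 0.1954]
tcp_rot: [179.5, 0.1, 84.1]
wrist_force: [-0.6, 0.7, 0.7]
opening: 0.0001
```

Emit:
{"fn": "step_arm", "kwargs": {
  "dr": [
    [0,0,0],
    [0,0,0],
    [0,0,0],
    [0,0,0],
    [0,0,0],
    [0,0,0],
    [0,0,0],
    [0,0,0]
  ],
  "xyz": [
    [-0.4,0.4,0],
    [-0.77,0.7,0],
    [-0.77,0.7,0],
    [-0.77,0.7,0],
    [-0.77,0.7,0],
    [-0.77,0.7,0],
    [-0.77,0.7,0],
    [-0.77,0.7,0]
  ],
  "gripper": [0,0,0,0,0,0,0,0]
}}

```text
time: 40.75
ee_pos: [0.5737, -0.1331, 0.1916]
tcp_rot: [179.9, 0.0, 84.2]
wrist_force: [0.1, -0.9, -0.2]
opening: 0.0001
```

```bash
cat > meas.py <<'E'
from fit import *
q=np.load('q.npy'); p=bot.camera('wrist'); cv2.imwrite('pics/meas.png',p['image'][:,:,::-1]); g=cv2.GaussianBlur(cv2.cvtColor(p['image'],cv2.COLOR_RGB2GRAY).astype(np.float32),(0,0),.8)
def prof(X,d,z,t):
    uv=np.array([proj(p,W(q,np.array([X[0]+d[0]*k,X[1]+d[1]*k,z])/1000)) for k in t],np.float32)
    return cv2.remap(g,uv[:,0].copy(),uv[:,1].copy(),cv2.INTER_CUBIC).ravel()
def edge(X,d,z,rng=3.5,sgn=1):
    t=np.arange(-rng,rng,.1); dv=np.gradient(prof(X,d,z,t))*sgn; dv[dv<.4*dv.max()]=0
    i=np.argmax(dv); k=slice(max(i-6,0),i+7); return (t[k]*dv[k]).sum()/dv[k].sum()
ys=np.r_[np.arange(32,-82,-3),np.arange(-130,-159,-3)]; e=np.array([edge((-35,y),(1,0),24) for y in ys])
def rob(x,e):
    P=np.polyfit(x,e,1)
    for _ in range(3):
        k=abs(e-np.polyval(P,x))<.6; P=np.polyfit(x[k],e[k],1)
    return P,k.sum()
P,n=rob(ys,e); print('near edge: left(y=38)',np.polyval(P,38),'right(-160)',np.polyval(P,-160),'slope deg',np.degrees(np.arctan(P[0])),n)
xs=np.arange(-32,36,3.); e=np.array([edge((x,38),(0,-1),24) for x in xs]); P,n=rob(xs,e); print('left end dev(-y) at x=-35,105',np.polyval(P,[-35,105]),'deg',np.degrees(np.arctan(P[0])),n)
xs=np.r_[np.arange(-32,30,3.),np.arange(78,103,3.)]; e=np.array([edge((x,-162),(0,1),24) for x in xs]); P,n=rob(xs,e); print('right end dev(+y)',np.polyval(P,[-35,105]),'deg',np.degrees(np.arctan(P[0])),n)
# references: white line y=38 at x -100..-45 (z18), fence top front edge x=105 z34, bed right edge
xs=np.arange(-100,-45,3.)
e=np.array([ (lambda v,t:(t*np.clip(v-np.median(v),0,None)).sum()/np.clip(v-np.median(v),0,None).sum())(prof((x,38),(0,1),18,np.arange(-3,3,.1)),np.arange(-3,3,.1)) for x in xs]); P,n=rob(xs,e); print('line y=38 dev',P[1],'deg',np.degrees(P[0]),n)
for X in (-91,-5): pass
ys=np.arange(10,-85,-3.); e=np.array([edge((105,y),(1,0),34,2.5) for y in ys]); P,n=rob(ys,e); print('fence edge dev y=10,-85',np.polyval(P,[10,-85]),n)
ys=np.arange(-20,-85,-3.); 
for x0 in (-85,-45): pass
o=bot.get_obs(); print(o['time'],Ti(q,o['ee_pos']))
E
python3 meas.py
```

```text
near edge: left(y=38) 0.4663848675588625 right(-160) 0.19181404697391496 slope deg 0.07945322784314429 47
left end dev(-y) at x=-35,105 [0.40097928 0.37313495] deg -0.011395446806920033 23
right end dev(+y) [0.58692296 0.53426176] deg -0.021551888601014875 22
line y=38 dev 0.12272360804035484 deg 0.00841197741146478 19
fence edge dev y=10,-85 [0.34475128 0.59242363] 31
40.8 [ 78.73805924 -87.09361714]
```

View pics/meas.png

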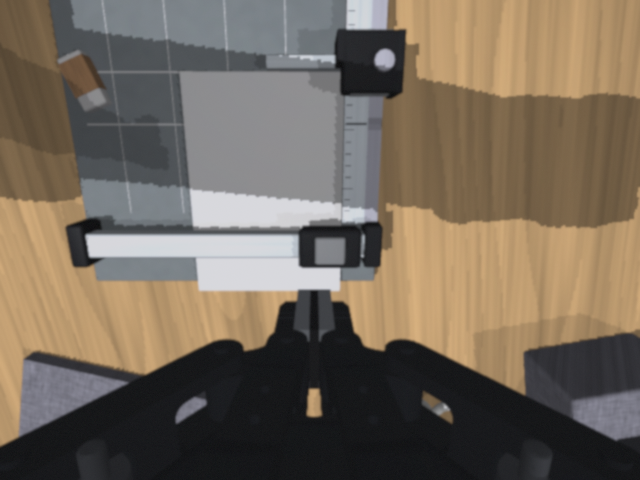

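The board is flush. The near edge is parallel to the fence within 0.1°, the back gap is about 0, and its end is at the stop. Last: the stop's latch position and the parked items, then move clear.

```bash
python3 look.py q3 wrist,230,20,420,160 scene,210,170,410,320 side,210,170,410,320
python3 - <<'E'
from fit import *
q=np.load('q.npy'); p=bot.camera('wrist'); g=cv2.cvtColor(p['image'],cv2.COLOR_RGB2GRAY)
s=g[40:85,360:405]; m=(s>110).astype(np.uint8); n,l,st,c=cv2.connectedComponentsWithStats(m)
for i in range(1,n):
    if 60<st[i,4]<600: u=c[i]+[360,40]; print(st[i],u,[Ti(q,ray(p,u,z)).round(1) for z in(.066,.068,.071)])
E
```

```text
wrist scale 4.105263157894737
scene scale 3.8666666666666667
side scale 3.8666666666666667
40.95 [ 78.8 -87.3] 0.19136062739596235 [1.7995e+02 3.0000e-02 8.4130e+01] [0.37 0.1  0.25]
[ 14   8  21  21 335] [384.33432836  58.29253731] [array([131.2,  38.8]), array([130.8,  38.4]), array([130.3,  37.8])]
```

View pics/q3_wrist.png

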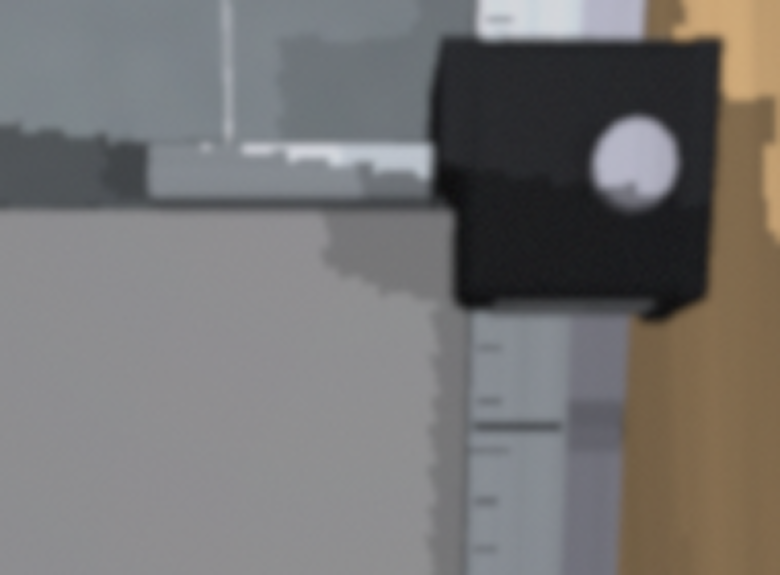

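View pics/q3_side.png

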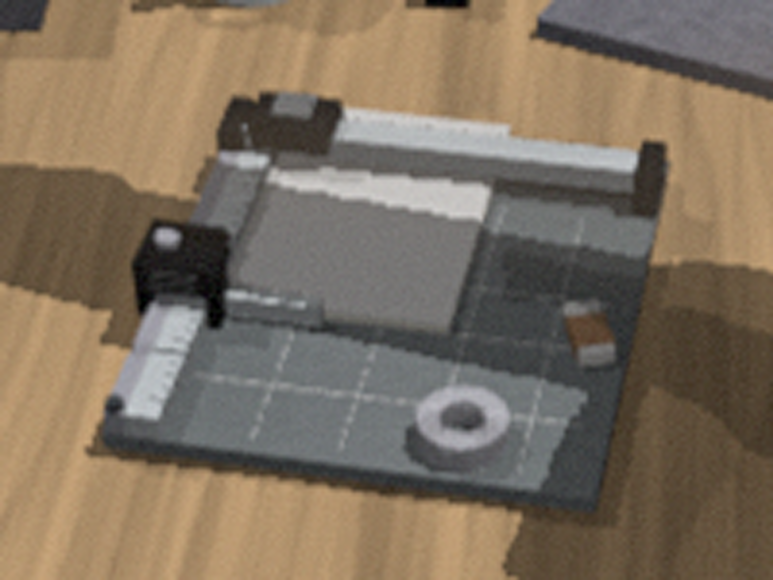

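View pics/q3_scene.png

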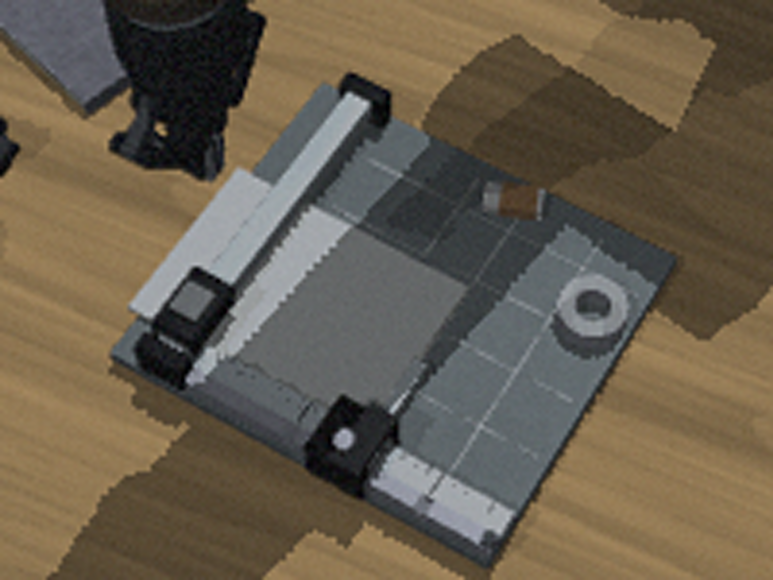

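Emit:
{"fn": "step_arm", "kwargs": {
  "dr": [
    [0,0,0],
    [0,0,0],
    [0,0,0],
    [0,0,0],
    [0,0,0],
    [0,0,0],
    [0,0,0],
    [0,0,0]
  ],
  "xyz": [
    [0,-0.5,-0.5],
    [-0.6,-1.2,-1],
    [-1.2,-2,-1.3],
    [-1.8,-2.8,-1.5],
    [-2.2,-3.2,-1.5],
    [-2.2,-3.2,-1.5],
    [-2.2,-3.2,-1.5],
    [-2.2,-3.2,-1.5]
  ],
  "gripper": [0,0,0,0,0,0,0,0]
}}

```text
time: 41.8
ee_pos: [0.4379, -0.2075, 0.251]
tcp_rot: [180.0, 0.0, 84.2]
wrist_force: [0.6, -0.1, 0.2]
opening: -0.0004
```

```bash
python3 look.py r3 scene,210,170,410,320; python3 -c "
from workcell import bot
o=bot.get_obs(); print(o['time'],o['wrist_force'],o['qd']); print(bot.job_done())"
```

```text
scene scale 3.8666666666666667
41.85 [ -48.8 -174.8] 0.25082002863580205 [1.7999e+02 1.0000e-02 8.4170e+01] [ 0.21 -0.31 -0.13]
41.85 [ 0.20736983 -0.30909914 -0.12864975] [ 0.22597803  0.08962007  0.04075181  0.12121681 -0.09616657 -0.13306463]
the job is handed in; nothing more can be done
None
```

View pics/r3_scene.png

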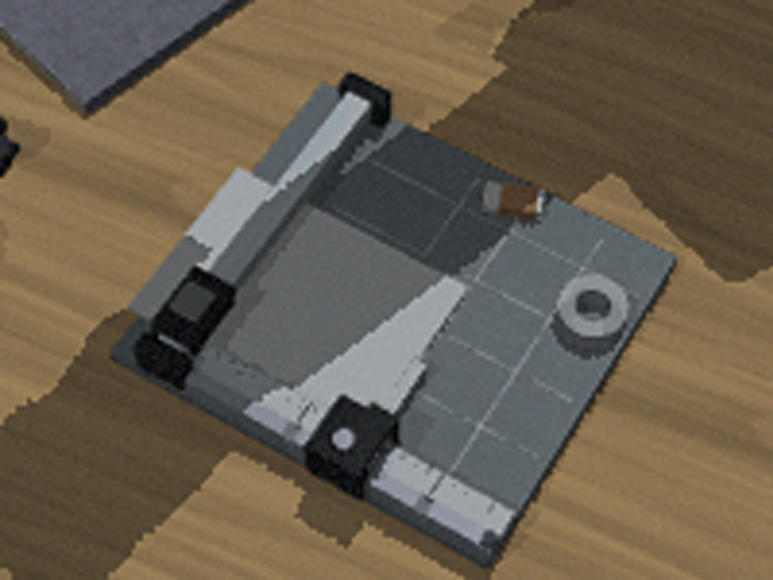

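The trimmer is set for the next cut, and I handed the job in at 41.85 s. I pushed the stop along the fence until it snapped into the middle notch, then pushed the board against the fence and the stop. The gripper ended clear of everything.

**Last checks**
- **Stop:** it sits at trimmer y ≈ 38.4 mm, against 38 for the middle notch. I judged the latch engaged because the stop pulled away from the fingers and the force dropped to zero. I never measured the latch height itself.
- **Board along the fence:** it is parallel to within about 0.1°, with no gap I could measure (calibration is good to about 2 mm).
- **Board against the stop:** its end is square, and in contact to within about 0.5 mm. I did not re-press it after the last nudge. The hardest push on the stop was about 4.7 N, below the 7 N that would release it.
- **Everything else:** the blade carriage is still parked, and the eraser and tape roll look unmoved. I did not check the other bystanders one by one.

**What went wrong or disagreed**
- **First approach:** joint 6 reached its range limit on the first approach to the stop and the arm fell short. I turned the wrist a quarter turn to fix it.
- **Fingertip height:** the real fingertips were about 29 mm above the reported tool point. The first push passed over the stop without moving it, and the successful push probably acted on the latch cap rather than the thumb face.
- **Bed contact:** I touched the bed once, with 16 N.
- **Board jamming:** two nudges towards the fence stuck on finger friction, at 9 N and 4.7 N. They left the board tilted until I changed the push direction, and the last nudge ended at 6.5 N against the fence.

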